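# Fit, lock and load the flask shaker

### The arm

A 6-joint arm with a two-finger parallel gripper is mounted at the origin on the work surface. World frame = base frame: x ahead of the robot, y to its left, z up, the work surface at z = 0. Lengths are in mm, angles in degrees, forces in N, time in s.
With the tool pointing down it reaches from about 325 to 900 mm from the base axis. Payload 6.1 kg.
Tool frame: the origin (TCP) lies at the very end of the fingers, on their centre line; the grasp point (between the pads) lies 19 mm behind it (ctrl.grip_depth is the z of the grasp point in the tool frame, in mm); z points along the fingers, y is the direction in which the jaws open and shut (so a half turn about z gives the same grasp; the last joint's range is limited). The gripper opens to 87 mm and grips with 3 to 60 N. Pads are 19 mm wide; open, the fingers measure 117 mm over their backs; the gripper's body (75 mm by 190 mm) begins 51 mm behind the grasp point.
Start: joints at [-75.178, 12.628, 87.462, -0, 79.91, -7.225], TCP at [234.601, -579.291, 222.538] pointing down, gripper open.
Joint ranges: [-170.65, 170.65], [-52.31, 119.04], [5.05, 147.46], [-71.25, 251.25], [11.57, 151.72], [-153.62, 153.62]. Speed limits (degrees/s): [147.25, 147.25, 172.46, 180, 180, 180].

### API

Orientations are given as [roll, pitch, yaw] about the fixed x, y, z axes, in that order (R = Rz(yaw) Ry(pitch) Rx(roll)).
In Python, from rig import ctrl, viewer, job gives the robot as it stands.
- The arm moves only by the shell command python3 -m crank 'ROWS' [FORCE]. ROWS is JSON, a list of rows, each a list of 7 numbers: the turn, a rotation vector about the tool's x, y, z in rad, then the shift along the tool's x, y, z in m, then the closure, from 0 (fully open) to 1 (shut). In form: [[wx, wy, wz, tx, ty, tz, gripper], ...]. A call has 1 to 5 rows; each row shifts and turns the commanded pose from where the row before left it, along the tool's axes as they then stand; what a row does not reach is not made up. A row lasts 1/12 s, in which the tool goes at most 41.7 mm and 7.16 degrees, less where a joint would pass 70% of its speed; a pose out of reach is approached as far as the arm can. A call with a gripper value outside its range is refused whole. The fingers move at their own pace and stop on an object; FORCE is the grip in N (left out, the last holds). Time passes only in rows, so rows that do not move let the fingers close. It gives the time, the measured TCP pose, the force and the opening at its end, in the units of the state.
- ctrl.state(): the state, without advancing time (a new reading comes with each control period).
- viewer.capture(name): name is "side" or "top" or "wrist"; returns (picture, depth): 480x640x3 uint8, blue, green, red; 480x640 float32, mm along the optical axis (not along the pixel's ray), 0 where there is no reading.
- viewer.camera_info(name): a dict with "mtx" (3x3 intrinsics, pixels), "dist_coeffs" ([k1, k2, p1, p2, k3] as OpenCV has them; the pictures are not rectified), "xyz" and "orientation" of the camera in the world. Camera axes: x right, y up, looking along -z (the intrinsics and any distortion apply to the point x, -y, -z); pixel columns grow to the right and rows downward; lengths in mm; the calibration is good to about 2 mm. A picture is of the moment at which its call begins: read the wrist's pose just before it. camera_info takes no time and is no camera call; for the wrist camera it gives the pose at the moment of the call.
- job.job_done(): hands the job in, once; it reports no verdict.
The state is a dict: "time_s": time; "joint_positions": joint angles; "joint_vel": joint speeds; "joint_torque": joint torques, N m; "position": TCP position; "tool_rot": TCP orientation; "contact_force": force on the tool from outside, world axes, zero at the start; "ft_torque": the same for the moment, N m; "grip_width": finger opening in mm.
Only numpy, scipy, OpenCV 4.12 (cv2) and the standard library are available. Lean on these libraries where they do the work, as an engineer would, in place of code of your own. Each camera call takes 0.05 s, during which the arm holds its last target.

### The job

Get the orbital shaker loaded and running: lower the flask platform over the shaker's two locating pins until it lies flush, with the U-bolt standing up through its slot, then lock it down by pushing the snap hook's gate onto either leg of the U-bolt until it snaps shut round that leg. After that stand every stoppered flask from the tray upright on the floor of a clamp of its own on the platform, any clamp will do, and only then flip the toggle switch over to its other side to start the shaker; leave the hook clipped and the other things on the bench where they are.

Things in the scene. Friction and masses are not known exactly. Their poses are not given: they have to be found in the camera images.
- shaker_top (a point): Fixed grey orbital shaker, 325 x 240 mm; point: centre of the top of its carriage, 100 mm above the bench. x to the machine's rear, y left, z up. Locating pins (10 mm thick, 16 mm tall, tapered tips) at (40, +-100) mm, the U-bolt at x = -94 mm. Front console (top 67 mm above the bench) from x = -200 to -118 mm, with dial, display and, on its right, the toggle switch.
- ubolt_left (a point): Left leg of the steel U-bolt on the carriage: an inverted U of 9 mm bar, legs upright and 45 mm apart (centres) along the shaker's y, top 60 mm above the carriage. Point on the leg's axis 15 mm above the carriage, 9 mm above a seated platform's top. Axes as shaker_top.
- ubolt_right (a point): The same point on the right leg of the U-bolt, same axes.
- toggle_tip (a point): Centre of the 14 mm ball end of the steel bat toggle switch on the right of the shaker's front console, 48 mm from its pivot. Moves with the bat.
- toggle_pivot (a point): Pivot of the toggle switch, 76 mm above the bench, fixed to the shaker; axes as shaker_top. The bat swings across the machine, along its y.
- toggle (a joint): Angle of the toggle, rad: 0 = off, leaning 0.4 rad to the shaker's right (-y); 0.8 = on, leaning 0.4 rad to its left (+y). Sprung over centre: past 0.4 it snaps over by itself; about 3 N at the ball.
- platform_grip (a point): Loose flask platform, aluminium plate 234 x 224 x 6 mm, 0.5 to 0.7 kg; point: centre of its black handle bar (88 mm along x, 12 x 12 mm), 50 mm above the plate's underside. x to its rear, y left. From here: plate centre x = -6 mm, 13 mm pin holes (34, +-100) mm, U-bolt slot 20 x 66 mm at x = -100 mm. Seated, this point is 6 mm rearward of and 50 mm above shaker_top, axes parallel.
- hook_grip (a point): Loose steel snap hook, 0.16 to 0.26 kg, 174 x 71 x 13 mm, lying flat; point: centre of its flat-sided shank (62 x 16 mm, 13 mm thick). x along the shank towards the bow, y to the gate side, z up. The bow, of 13 mm bar, has its spine at y = -32 mm (inner edge -26), far end at x = 106 mm, and its nose comes back to (101, 26) mm. The gate closes the mouth along y = 26 mm.
- gate (a joint): Angle of the hook's sprung gate, rad: 0 shut, 1.15 swung fully in. A 7.6 mm bar, pivot at (44, 26) mm from hook_grip, free end at (94, 26). A bar pressed on it at x = 80 to 90 mm, close to the nose, swings it in with 3 N, rising to 7 N; when the bar's centre reaches about y = -14 mm the gate slips off and snaps shut behind it.
- flask0_mid (a point): Stoppered conical glass flask, 64 mm across the base, 114 mm tall, 0.14 kg; point on its axis half-way up, 57 mm above its underside. Its neck and stopper form a 28 mm thick cylinder from 66 to 114 mm above the underside. Starts in a white spill tray with a 14 mm rim and 4 mm floor; three or four of the four flasks are present.
- clamp0 (a point): Front left flask clamp of the platform; point at the centre of its floor on the plate's top. Four steel fingers 20 mm tall round it leave a circle about 68 mm across. A flask standing in it has its middle 57 mm above this point. Axes as the platform.
- flask1_mid (a point): Stoppered conical glass flask, 64 mm across the base, 114 mm tall, 0.14 kg; point on its axis half-way up, 57 mm above its underside. Its neck and stopper form a 28 mm thick cylinder from 66 to 114 mm above the underside. Starts in a white spill tray with a 14 mm rim and 4 mm floor; three or four of the four flasks are present.
- clamp1 (a point): Front right flask clamp of the platform; point at the centre of its floor on the plate's top. Four steel fingers 20 mm tall round it leave a circle about 68 mm across. A flask standing in it has its middle 57 mm above this point. Axes as the platform.
- flask2_mid (a point): Stoppered conical glass flask, 64 mm across the base, 114 mm tall, 0.14 kg; point on its axis half-way up, 57 mm above its underside. Its neck and stopper form a 28 mm thick cylinder from 66 to 114 mm above the underside. Starts in a white spill tray with a 14 mm rim and 4 mm floor; three or four of the four flasks are present.
- clamp2 (a point): Rear left flask clamp of the platform; point at the centre of its floor on the plate's top. Four steel fingers 20 mm tall round it leave a circle about 68 mm across. A flask standing in it has its middle 57 mm above this point. Axes as the platform.
- flask3_mid (a point): Stoppered conical glass flask, 64 mm across the base, 114 mm tall, 0.14 kg; point on its axis half-way up, 57 mm above its underside. Its neck and stopper form a 28 mm thick cylinder from 66 to 114 mm above the underside. Starts in a white spill tray with a 14 mm rim and 4 mm floor; three or four of the four flasks are present.
- clamp3 (a point): Rear right flask clamp of the platform; point at the centre of its floor on the plate's top. Four steel fingers 20 mm tall round it leave a circle about 68 mm across. A flask standing in it has its middle 57 mm above this point. Axes as the platform.
- beaker: Bystander, to be left alone: glass beaker, 72 mm across, 90 mm tall, behind the tray; origin under its centre.
- washbottle: Bystander, to be left alone: white wash bottle, 68 mm across, 195 mm tall, behind the platform; origin under its centre.
- clamp_rod: Bystander, to be left alone: steel boss head with a rod and two clamp jaws lying on the bench, 210 mm long, 24 mm high, left in front of the tray; origin under its boss head.
- spatula: Bystander, to be left alone: steel laboratory spatula lying on the bench, 165 mm long; origin under its centre.
- reagent: Bystander, to be left alone: amber reagent bottle with a black cap, 72 mm across, 130 mm tall, behind the hook; origin under its centre.
- mortar: Bystander, to be left alone: white mortar, 94 mm across, 50 mm high (its pestle rises to 95 mm), behind the tray; origin under its centre.
There are look-alikes about, which are no part of the job. What is shaped like the part that bears flask2_mid but green or pink is not meant.

How it is judged (in metres and radians):
On the way, in this order (a step that is already met when the one before it is completed fails the run):
1. the platform lies flush on the carriage, over both pins (x of platform_grip in the frame of shaker_top between 0.002 and 0.01 m and y of platform_grip in the frame of shaker_top between -0.004 and 0.004 m and z of platform_grip in the frame of shaker_top between 0.046 and 0.0525 m and angle between the z axis of platform_grip and the z axis of shaker_top, either way round below 0.025 rad), for 0.2 s.
2. the snap hook is shut round one leg of the U-bolt, above the seated platform (all of step 1 and value of joint gate below 0.1 rad and ((x of ubolt_left in the frame of hook_grip between 0.04 and 0.099 m and y of ubolt_left in the frame of hook_grip between -0.026 and 0.024 m and z of ubolt_left in the frame of hook_grip between -0.025 and 0.025 m) or (x of ubolt_right in the frame of hook_grip between 0.04 and 0.099 m and y of ubolt_right in the frame of hook_grip between -0.026 and 0.024 m and z of ubolt_right in the frame of hook_grip between -0.025 and 0.025 m)) and not (x of ubolt_left in the frame of hook_grip between 0.04 and 0.099 m and y of ubolt_left in the frame of hook_grip between -0.026 and 0.024 m and z of ubolt_left in the frame of hook_grip between -0.025 and 0.025 m and x of ubolt_right in the frame of hook_grip between 0.04 and 0.099 m and y of ubolt_right in the frame of hook_grip between -0.026 and 0.024 m and z of ubolt_right in the frame of hook_grip between -0.025 and 0.025 m)), for 0.2 s.
3. every flask stands upright in a clamp of the platform (all of step 2 and ((horizontal distance between flask0_mid and clamp0 below 0.007 m and angle between flask0_mid's own z axis and vertical below 0.1 rad and z of flask0_mid in the frame of clamp0 between 0.053 and 0.061 m) or (horizontal distance between flask0_mid and clamp1 below 0.007 m and angle between flask0_mid's own z axis and vertical below 0.1 rad and z of flask0_mid in the frame of clamp1 between 0.053 and 0.061 m) or (horizontal distance between flask0_mid and clamp2 below 0.007 m and angle between flask0_mid's own z axis and vertical below 0.1 rad and z of flask0_mid in the frame of clamp2 between 0.053 and 0.061 m) or (horizontal distance between flask0_mid and clamp3 below 0.007 m and angle between flask0_mid's own z axis and vertical below 0.1 rad and z of flask0_mid in the frame of clamp3 between 0.053 and 0.061 m)) and ((horizontal distance between flask1_mid and clamp0 below 0.007 m and angle between flask1_mid's own z axis and vertical below 0.1 rad and z of flask1_mid in the frame of clamp0 between 0.053 and 0.061 m) or (horizontal distance between flask1_mid and clamp1 below 0.007 m and angle between flask1_mid's own z axis and vertical below 0.1 rad and z of flask1_mid in the frame of clamp1 between 0.053 and 0.061 m) or (horizontal distance between flask1_mid and clamp2 below 0.007 m and angle between flask1_mid's own z axis and vertical below 0.1 rad and z of flask1_mid in the frame of clamp2 between 0.053 and 0.061 m) or (horizontal distance between flask1_mid and clamp3 below 0.007 m and angle between flask1_mid's own z axis and vertical below 0.1 rad and z of flask1_mid in the frame of clamp3 between 0.053 and 0.061 m)) and ((horizontal distance between flask2_mid and clamp0 below 0.007 m and angle between flask2_mid's own z axis and vertical below 0.1 rad and z of flask2_mid in the frame of clamp0 between 0.053 and 0.061 m) or (horizontal distance between flask2_mid and clamp1 below 0.007 m and angle between flask2_mid's own z axis and vertical below 0.1 rad and z of flask2_mid in the frame of clamp1 between 0.053 and 0.061 m) or (horizontal distance between flask2_mid and clamp2 below 0.007 m and angle between flask2_mid's own z axis and vertical below 0.1 rad and z of flask2_mid in the frame of clamp2 between 0.053 and 0.061 m) or (horizontal distance between flask2_mid and clamp3 below 0.007 m and angle between flask2_mid's own z axis and vertical below 0.1 rad and z of flask2_mid in the frame of clamp3 between 0.053 and 0.061 m)) and ((horizontal distance between flask3_mid and clamp0 below 0.007 m and angle between flask3_mid's own z axis and vertical below 0.1 rad and z of flask3_mid in the frame of clamp0 between 0.053 and 0.061 m) or (horizontal distance between flask3_mid and clamp1 below 0.007 m and angle between flask3_mid's own z axis and vertical below 0.1 rad and z of flask3_mid in the frame of clamp1 between 0.053 and 0.061 m) or (horizontal distance between flask3_mid and clamp2 below 0.007 m and angle between flask3_mid's own z axis and vertical below 0.1 rad and z of flask3_mid in the frame of clamp2 between 0.053 and 0.061 m) or (horizontal distance between flask3_mid and clamp3 below 0.007 m and angle between flask3_mid's own z axis and vertical below 0.1 rad and z of flask3_mid in the frame of clamp3 between 0.053 and 0.061 m))), for 0.2 s.
4. the toggle is flipped to on (value of joint toggle above 0.65 rad), for 0.2 s.
At the end, for the whole second after the job is handed in: Platform flush on the carriage over both pins (4 mm across, 2.5 mm in height); exactly one U-bolt leg inside the hook's bow with the gate shut (0.1 rad); every flask upright (0.1 rad) on a clamp's floor within 7 mm of its centre; toggle on (above 0.65 rad); bystanders in place (all of step 3 and value of joint toggle above 0.65 rad); the robot touches nothing.
It fails at once if a bystander on the bench is disturbed (moved more than 40 mm) (distance of any of beaker, washbottle, clamp_rod, spatula, reagent, mortar from where it was at the start of the episode above 0.04 m).
Of flask0, flask1, flask2, flask3 only 3 to 4 are there at a start; the rules pass over those that are not, and their reading is None.
At some moment in a run one of hook, platform may be knocked a few centimetres aside while the robot is not near it.
It also fails if it takes over 210 s, if anything falls off the work surface, if the arm or the gripper's body presses on something with over 40 N, if the wrist force passes 120 N, or if a joint passes its speed limit or range.

## Working session

There is one attempt and no reset: what is moved stays moved. The work goes in short steps, Python scripts to look and compute and a shell command to move; the robot and the scene stay as the last step left them, time stands still between calls to the robot, and variables do not carry over. Pictures are saved under pics/ and viewed, and the job is handed in when it is done.

```bash
ls -la; mkdir -p pics; python3 - <<'E'
from rig import ctrl, viewer, job
import cv2
print(ctrl.state(), ctrl.grip_depth)
for n in ["side","top","wrist"]:
    print(n, viewer.camera_info(n))
    im,d=viewer.capture(n); cv2.imwrite(f"pics/{n}0.png",im)
    import numpy as np; np.save(f"pics/{n}0.npy",d)
E
```

```text
total 12
drwxr-xr-x  3 agent agent 4096 Dec  7 14:40 .
drwxr-xr-x 23 root  root  4096 Dec  7 14:40 ..
drwxr-xr-x  2 agent agent 4096 Dec  7 14:40 pics
{'time_s': 0.0, 'joint_positions': array([-7.51779457e+01,  1.26759976e+01,  8.75268911e+01, -2.16642794e-03,
        7.99114577e+01, -7.22477611e+00]), 'joint_vel': array([ 0.0462175 , -0.03370581, -0.0329824 , -0.04702776, -0.07351046,
       -0.04512105]), 'joint_torque': array([-7.04462236e-04, -4.94614935e+01, -3.87372959e+01,  6.98503386e-02,
        5.73300384e-02, -1.57386849e-04]), 'position': array([ 234.4242734 , -578.67946884,  221.4187019 ]), 'tool_rot': array([-1.79886293e+02, -1.22652082e-02,  2.20471998e+01]), 'contact_force': array([0.54465982, 0.23449948, 0.20381722]), 'ft_torque': array([-0.0135598 ,  0.0181501 ,  0.01848659]), 'grip_width': 86.97156897312824} -18.700000000000003
side {'mtx': array([[569.33343412,   0.        , 306.72237389],
       [  0.        , 569.33343412, 237.20225651],
       [  0.        ,   0.        ,   1.        ]]), 'dist_coeffs': array([-0.00623096,  0.        ,  0.        ,  0.        ,
[... 208 characters left out ...]

       [  0.        , 582.07657951, 237.16639739],
       [  0.        ,   0.        ,   1.        ]]), 'dist_coeffs': array([0.00854039, 0.        , 0.        , 0.        , 0.        ]), 'xyz': array([ 225.15130319,    8.9587945 , 1469.41296541]), 'orientation': array([ 12.50124108,   0.1407975 , -90.33882912])}
wrist {'mtx': array([[409.11465496,   0.        , 319.90272941],
       [  0.        , 409.11465496, 241.39278913],
       [  0.        ,   0.        ,   1.        ]]), 'dist_coeffs': array([-0.07722179,  0.        ,  0.        ,  0.        ,  0.        ]), 'xyz': array([ 300.59433707, -551.18785181,  383.09469781]), 'orientation': array([-15.40648192,   0.08001761, -68.0280848 ])}
```

View pics/top0.png

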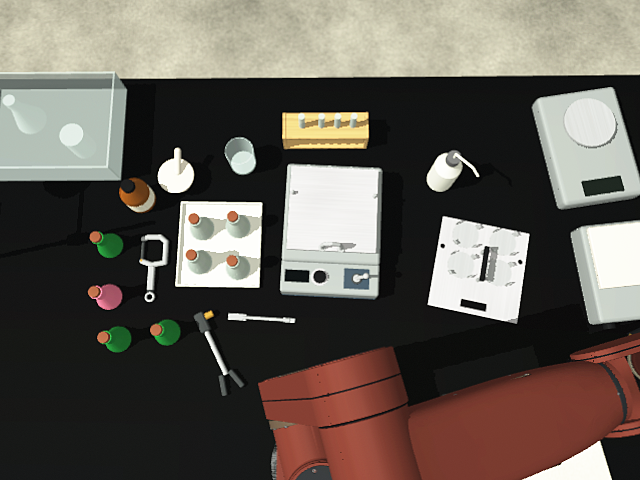

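View pics/side0.png

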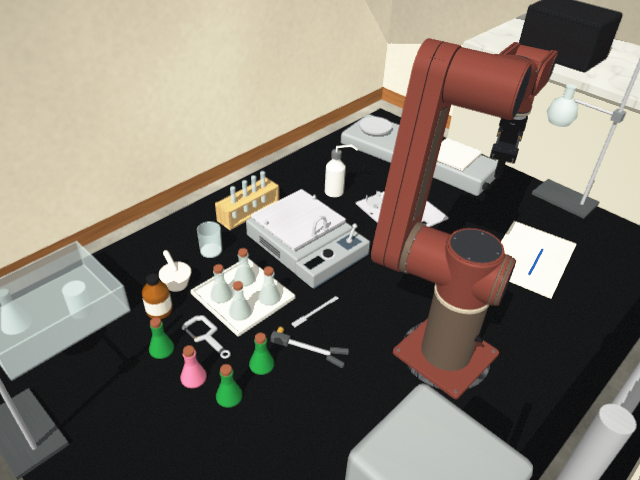

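View pics/wrist0.png

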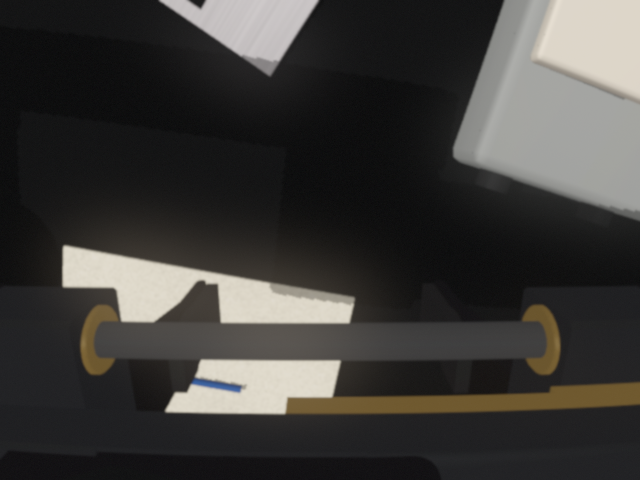

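```bash
cat > h.py <<'E'
import numpy as np, cv2, pickle
from scipy.spatial.transform import Rotation as R
from rig import ctrl, viewer, job
def snap(name, tag):
    info=viewer.camera_info(name); im,d=viewer.capture(name)
    cv2.imwrite(f"pics/{tag}.png",im); pickle.dump((info,im,d),open(f"pics/{tag}.pkl","wb")); return Cam(tag)
class Cam:
    def __init__(s,tag):
        s.info,s.im,s.d=pickle.load(open(f"pics/{tag}.pkl","rb")); s.tag=tag
        s.K=s.info["mtx"]; s.D=s.info["dist_coeffs"]; s.c=np.array(s.info["xyz"])
        s.Rw=R.from_euler("xyz",s.info["orientation"],degrees=True).as_matrix()@np.diag([1,-1,-1.])
    def ray(s,uv):
        p=cv2.undistortPoints(np.array(uv,float).reshape(1,1,2),s.K,s.D)[0,0]
        r=s.Rw@np.array([p[0],p[1],1.]); return r
    def plane(s,uv,z):
        r=s.ray(uv); return s.c+r*(z-s.c[2])/r[2]
    def pt(s,uv,k=1):
        u,v=int(round(uv[0])),int(round(uv[1])); a=s.d[v-k:v+k+1,u-k:u+k+1]; a=a[a>0]
        return s.c+s.ray(uv)*np.median(a)
    def cloud(s):
        v,u=np.mgrid[0:480,0:640]; uv=np.stack([u,v],-1).reshape(-1,1,2).astype(float)
        p=cv2.undistortPoints(uv,s.K,s.D)[:,0]; r=np.c_[p,np.ones(len(p))]@s.Rw.T
        P=s.c+r*s.d.reshape(-1,1); P[s.d.reshape(-1)<=0]=np.nan; return P.reshape(480,640,3)
    def proj(s,P):
        X=(np.atleast_2d(P)-s.c)@s.Rw
        return cv2.projectPoints(X.reshape(-1,1,3),np.zeros(3),np.zeros(3),s.K,s.D)[0][:,0]
    def crop(s,x0,y0,x1,y1,f,name):
        cv2.imwrite(f"pics/{name}.png",cv2.resize(s.im[y0:y1,x0:x1],None,fx=f,fy=f,interpolation=cv2.INTER_CUBIC))
def tri(obs):
    A=np.zeros((3,3));b=np.zeros(3);L=[]
    for c,uv in obs:
        r=c.ray(uv);r/=np.linalg.norm(r);M=np.eye(3)-np.outer(r,r);A+=M;b+=M@c.c;L.append((c.c,M))
    X=np.linalg.solve(A,b); return X,[float(np.linalg.norm(M@(X-c))) for c,M in L]
def st():
    s=ctrl.state(); print("t %.2f pos %s rot %s F %s w %.1f"%(s["time_s"],np.round(s["position"],1),np.round(s["tool_rot"],2),np.round(s["contact_force"],1),s["grip_width"])); return s
def go(pos,yaw,roll=180.,pitch=0.):
    """what is still to go: rotvec in tool (rad), shift in present tool axes (m), and in the turned ones"""
    s=st(); T=R.from_euler("xyz",s["tool_rot"],degrees=True); G=R.from_euler("xyz",[roll,pitch,yaw],degrees=True)
    w=(T.inv()*G).as_rotvec(); d=(np.array(pos)-s["position"])/1000
    print(" turn",np.round(w,4),"shift after turn",np.round(G.inv().apply(d),4), "shift now",np.round(T.inv().apply(d),4),
      "rows >= turn %.1f shift %.1f"%(np.degrees(np.linalg.norm(w))/7.16,np.linalg.norm(d)*1000/41.7))
E
python3 - <<'E'
from h import *
for n in ["side","top"]: c=snap(n,n+"1")
t=Cam("top1"); t.crop(400,190,560,340,5,"t_plat"); t.crop(265,150,395,310,3.7,"t_shak"); t.crop(130,190,270,310,5,"t_tray")
s=Cam("side1"); s.crop(180,180,380,320,4,"s_a"); s.crop(170,230,310,370,4,"s_b")
P=t.cloud()
for n,uv in dict(plat=(480,265),shak=(332,210),hook=(152,280),tray=(218,215),cons=(345,292),bench=(300,400)).items(): print(n,t.pt(uv))
E
```

```text
plat [ 474.48844679 -411.84499494    5.23946358]
shak [596.55840938 -34.02015163  98.86912253]
hook [440.27702757 419.86739428  11.67364393]
tray [610.3421917  259.42300449   5.52169055]
cons [399.75288605 -63.78246969  68.04605587]
bench [181.85309865  29.49863902 672.26810075]
```

View pics/t_plat.png

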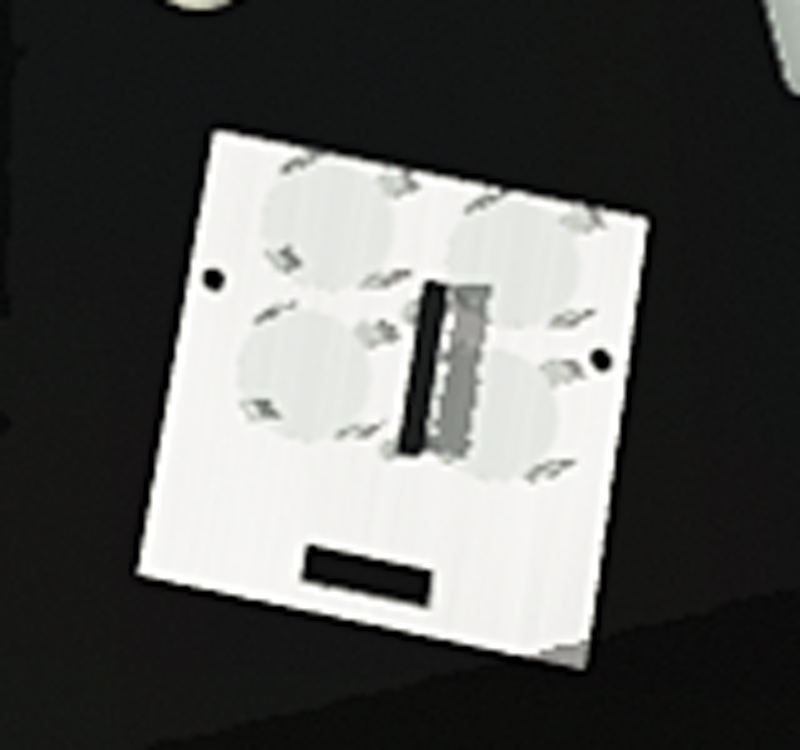

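View pics/t_shak.png

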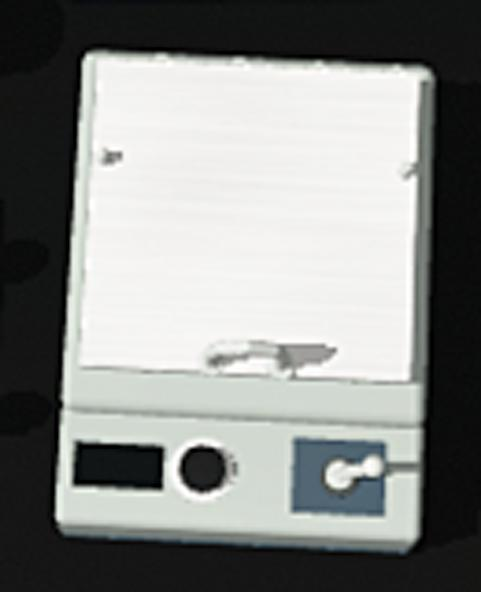

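View pics/t_tray.png

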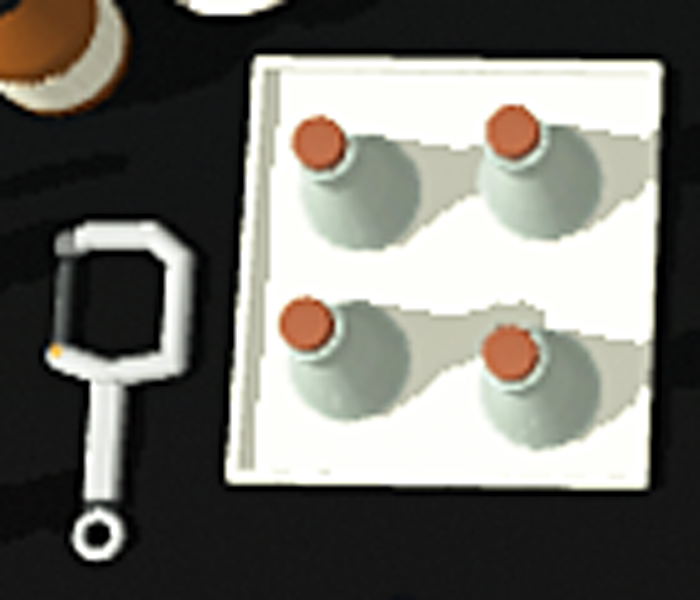

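View pics/s_a.png

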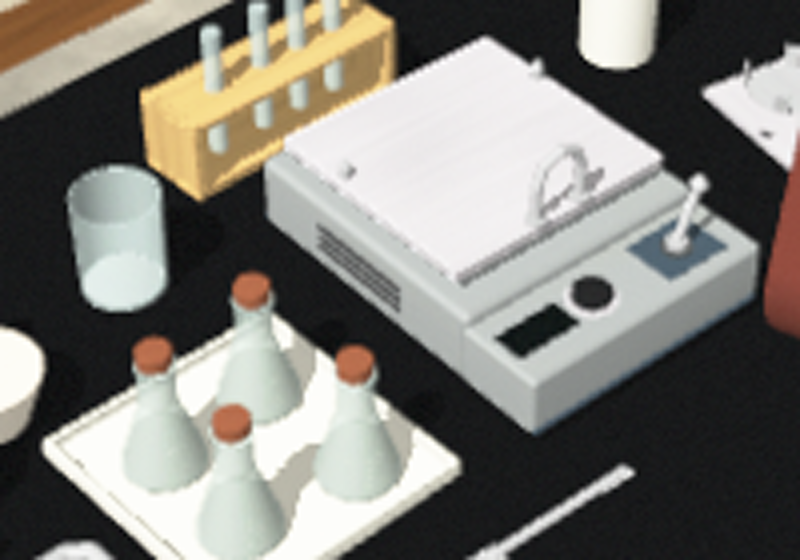

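```bash
python3 - <<'E'
from h import *
t=Cam("top1")
L=t.plane((442.6,246),6);Rr=t.plane((520.1,262),6); print("holes",L,Rr,np.linalg.norm(L-Rr))
d=L-Rr; print("yaw plat",np.degrees(np.arctan2(d[1],d[0]))-90)
print("handle",t.plane((484.4,263.6),56))
# shaker pins tip at z=116
a=t.plane((265+110/3.7,150+157/3.7),110);b=t.plane((265+407/3.7,150+170/3.7),110);print("pins",a,b,np.linalg.norm(a-b)); d=a-b;print(np.degrees(np.arctan2(d[1],d[0]))-90)
go([460,-410,300],-12+180)
go([460,-410,300],-12)
E
```

```text
holes [ 524.30091238 -319.2622562     6.        ] [ 481.4785717  -514.01802018    6.        ] 199.40802506990593
yaw plat -12.400704054683217
handle [ 469.26587259 -408.2888241    56.        ]
pins [638.38421644  56.46644743 110.        ] [ 628.18196301 -138.56483781  110.        ] 195.2979472341639
-2.9944618750729006
t 0.25 pos [ 234.5 -579.   222. ] rot [-1.7995e+02 -1.0000e-02  2.2050e+01] F [ 0.5 -0.5 -0.3] w 87.1
 turn [-2.0000e-04 -1.2000e-03 -2.5474e+00] shift after turn [-0.1854  0.2122 -0.078 ] shift now [ 0.2724 -0.0721 -0.0779] rows >= turn 20.4 shift 7.0
t 0.25 pos [ 234.5 -579.   222. ] rot [-1.7995e+02 -1.0000e-02  2.2050e+01] F [ 0.5 -0.5 -0.3] w 87.1
 turn [-9.000e-04  2.000e-04  5.942e-01] shift after turn [ 0.1854 -0.2122 -0.078 ] shift now [ 0.2724 -0.0721 -0.0779] rows >= turn 4.8 shift 7.0
```

```bash
python3 -m crank '[[0,0,0.119,0,0,0,0],[0,0,0.119,0,0,0,0],[0,0,0.119,0,0,0,0],[0,0,0.119,0,0,0,0],[0,0,0.119,0,0,0,0]]'; python3 - <<'E'
from h import *
go([371,-387,250],-12.4)
E
```

```text
time_s: 0.67
position: [234.6, -579.2, 222.3]
tool_rot: [-180.0, 0.0, -12.4]
contact_force: [-0.6, 0.4, -0.3]
grip_width: 87.2
t 0.67 pos [ 234.6 -579.2  222.3] rot [-1.7998e+02  1.0000e-02 -1.2380e+01] F [-0.6  0.4 -0.3] w 87.2
 turn [-0.0003  0.0002  0.0003] shift after turn [ 0.092  -0.217  -0.0277] shift now [ 0.092  -0.217  -0.0276] rows >= turn 0.0 shift 5.7
```

```bash
python3 -m crank '[[0,0,0,0.015,-0.036,-0.005,0],[0,0,0,0.015,-0.036,-0.005,0],[0,0,0,0.015,-0.036,-0.005,0],[0,0,0,0.015,-0.036,-0.005,0],[0,0,0,0.015,-0.036,-0.005,0]]'; python3 -m crank '[[0,0,0,0.015,-0.037,-0.003,0],[0,0,0,0,0,0,0]]'; python3 - <<'E'
from h import *
st();c=snap("wrist","w1"); st()
t=snap("top","t2"); t.crop(400,190,560,340,5,"t_plat2")
E
```

```text
time_s: 1.08
position: [346.1, -417.3, 247.6]
tool_rot: [-180.0, -0.0, -12.1]
contact_force: [1.0, -0.8, 0.6]
grip_width: 86.8
time_s: 1.25
position: [371.6, -380.8, 251.6]
tool_rot: [-179.9, -0.1, -11.7]
contact_force: [1.0, -0.2, -0.4]
grip_width: 86.7
t 1.25 pos [ 371.6 -380.8  251.6] rot [-1.7989e+02 -1.4000e-01 -1.1730e+01] F [ 1.  -0.2 -0.4] w 86.7
t 1.30 pos [ 369.9 -383.3  251.3] rot [ 1.7999e+02 -7.0000e-02 -1.1750e+01] F [ 0.6 -0.4  0.7] w 87.1
```

View pics/w1.png

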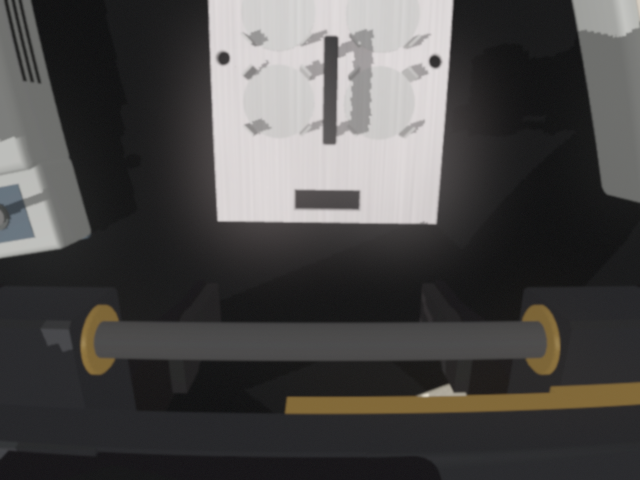

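```bash
python3 -m crank '[[0,0,0,0,0,0,0],[0,0,0,0,0,0,0]]'; python3 - <<'E'
from h import *
st();c=snap("wrist","w2"); t=Cam("t2")
def blobs(c,x0,y0,x1,y1,th,amin=15):
    g=cv2.cvtColor(c.im,cv2.COLOR_BGR2GRAY)[y0:y1,x0:x1]; f=4
    g=cv2.resize(g,None,fx=f,fy=f,interpolation=cv2.INTER_CUBIC)
    n,l,s,ce=cv2.connectedComponentsWithStats((g<th).astype(np.uint8))
    for i in range(1,n):
        if s[i,4]>amin*f*f:
            m=(l==i).astype(np.uint8); cs,_=cv2.findContours(m,0,2)
            r=cv2.minAreaRect(max(cs,key=len))
            print(c.tag,np.round((ce[i]+.5)/f-.5+[x0,y0],2),"area",s[i,4]/16,"rect",np.round((np.array(r[0])+.5)/f-.5+[x0,y0],2),np.round(np.array(r[1])/f,1),round(r[2],1))
blobs(c,212,0,450,220,110)
blobs(t,428,217,530,322,110,3)
E
```

```text
time_s: 1.52
position: [367.1, -386.8, 250.3]
tool_rot: [180.0, 0.0, -12.1]
contact_force: [0.0, 0.0, 0.6]
grip_width: 87.0
t 1.52 pos [ 367.1 -386.8  250.3] rot [ 1.7999e+02  3.0000e-02 -1.2120e+01] F [0.  0.  0.6] w 87.0
w2 [442.97 131.98] area 2550.125 rect [439.62 109.5 ] [219.7  19.5] 90.0
w2 [320.56  83.57] area 1297.125 rect [320.4   84.83] [ 13.8 107.5] 0.8
w2 [214.96  54.08] area 79.3125 rect [215.5   54.12] [12.   7.8] 90.0
w2 [426.79  55.57] area 99.9375 rect [426.88  55.5 ] [11.8 10.5] 90.0
w2 [319.73 195.58] area 1093.625 rect [319.73 195.58] [62.8 17.4] 0.4
w2 [231.96 219.23] area 22.4375 rect [233.   219.12] [ 0.5 42.8] 90.0
t2 [432.38 244.62] area 616.9375 rect [434.75 257.38] [81.5 14.2] 90.0
t2 [502.13 222.15] area 694.875 rect [489.62 225.38] [17.5 79.5] 90.0
t2 [490.94 292.41] area 4120.4375 rect [478.5  278.38] [ 86.  101.8] 90.0
t2 [457.65 241.07] area 3.9375 rect [457.69 241.06] [3.9 1.2] 45.0
t2 [442.25 245.43] area 14.8125 rect [442.19 245.44] [4.4 3.9] 45.0
t2 [493.24 248.48] area 14.125 rect [494. 249.] [4.2 6.8] 90.0
t2 [490.26 260.02] area 5.375 rect [490.46 259.81] [1.8 4.4] 35.0
t2 [452.6  271.03] area 4.875 rect [452.68 271.09] [3.7 1.8] 56.3
```

```bash
python3 - <<'E'
from h import *
c=Cam("w2"); t=Cam("t2")
g=cv2.cvtColor(c.im,cv2.COLOR_BGR2GRAY); print(g[50:60,205:225])
L=c.plane((215.3,54.1),6);Rr=c.plane((426.8,55.6),6);S=c.plane((319.73,195.58),6)
print(L,Rr,np.linalg.norm(L-Rr),S)
d=L-Rr; yaw=np.arctan2(d[1],d[0])-np.pi/2; print("yaw",np.degrees(yaw))
x=np.array([np.cos(yaw),np.sin(yaw),0]); y=np.array([-x[1],x[0],0])
M=(L+Rr)/2; print("grip from holes",M-34*x,"from slot",S+100*x, "M-S along",(M-S)@x,(M-S)@y)
print("handle top at 56", c.plane((320.4,84.8),56))
Gr=(M-34*x+S+100*x)/2
for z in (44,50,56): print(z,c.proj([Gr[0]+44*x[0],Gr[1]+44*x[1],z]),c.proj([Gr[0]-44*x[0],Gr[1]-44*x[1],z]))
print("hole height", tri([(c,(215.3,54.1)),(t,(442.25,245.43))]))
print("handle tri", tri([(c,(320.4,84.8)),(t,(484.4,263.6))]))
c.crop(190,20,460,230,3,"w2c")
E
```

```text
[[210 198 181 159 132 103  77  62  56  56  57  61  76 111 156 193 212 216
  215 213]
 [207 191 169 143 111  80  61  54  54  55  54  56  59  81 128 177 207 215
  214 213]
 [205 185 160 132  96  66  55  54  56  55  55  56  57  67 106 161 198 212
  214 213]
 [205 182 154 124  88  60  55  55  54  55  56  56  57  61  93 147 190 210
  214 213]
 [205 181 152 120  83  58  54  54  55  56  56  56  56  61  88 142 188 209
  214 213]
 [206 184 156 124  84  58  54  55  56  56  57  56  56  63  94 147 190 211
  214 214]
 [208 191 164 133  94  62  55  55  56  57  57  57  59  70 110 162 198 213
  215 214]
 [209 198 177 148 112  75  56  55  55  56  57  58  63  87 134 180 207 216
  216 214]
 [208 204 192 169 136  96  67  57  56  56  58  63  80 116 160 194 212 217
  215 215]
 [212 210 205 190 163 127  93  72  63  64  73  89 116 152 184 206 215 217
  216 214]]
[ 524.9763067  -320.85308182    6.        ] [ 482.05929685 -513.28489038    6.        ] 197.15950568017533 [ 373.86338699 -387.73564453    6.        ]
yaw -12.572604788361822
grip from holes [ 470.33308938 -409.66798187    6.        ] from slot [ 471.46548226 -409.50330402    6.        ] M-S along 132.93060734446956 -0.4072244598219
handle top at 56 [ 471.75882771 -409.49839071   56.        ]
44 [[321.06570207  32.49919727]] [[320.347021   139.74718118]]
50 [[321.08457044  30.84126727]] [[320.35317588 139.9244998 ]]
56 [[321.10409848  29.12573437]] [[320.35953711 140.10776689]]
hole height (array([ 5.26600410e+02, -3.19704220e+02,  2.56657056e-01]), [0.3703578719933942, 0.3703578719932789])
handle tri (array([ 471.37142442, -409.91017299,   49.67158247]), [1.0377256618546589, 1.0377256618546975])
```

View pics/w2c.png

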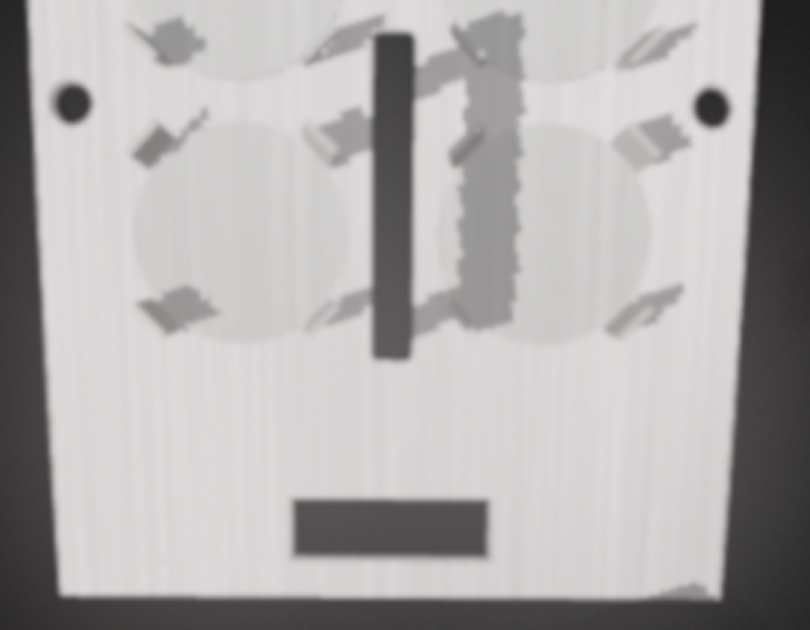

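```bash
python3 - <<'E'
from h import *
go([471,-409.6,80],-12.55)
E
python3 -m crank '[[0,0,0.008,0.03,0,0.03,0],[0,0,0,0.03,0,0.03,0],[0,0,0,0.03,0,0.03,0],[0,0,0,0.01,0,0.03,0],[0,0,0,0.002,0,0.03,0]]'
python3 -m crank '[[0,0,0,0.0,0,0.01,0],[0,0,0,0,0,0,0]]'; python3 - <<'E'
from h import *
go([471,-409.6,80],-12.55)
E
```

```text
t 1.57 pos [ 367.  -386.9  250.2] rot [-1.7999e+02  3.0000e-02 -1.2150e+01] F [ 0.1  0.7 -0.1] w 87.1
 turn [-0.0001  0.0006  0.007 ] shift after turn [ 0.1064 -0.0004  0.1702] shift now [0.1065 0.0004 0.1701] rows >= turn 0.1 shift 4.8
time_s: 1.98
position: [467.0, -408.9, 100.3]
tool_rot: [180.0, -0.0, -12.6]
contact_force: [-0.6, -0.4, -0.4]
grip_width: 87.3
time_s: 2.15
position: [463.1, -405.9, 87.7]
tool_rot: [-179.7, 0.4, -12.6]
contact_force: [0.2, -0.3, -0.3]
grip_width: 87.4
t 2.15 pos [ 463.1 -405.9   87.7] rot [-179.73    0.39  -12.58] F [ 0.2 -0.3 -0.3] w 87.4
 turn [-0.0047  0.0069 -0.0005] shift after turn [0.0085 0.0019 0.0077] shift now [0.0085 0.0019 0.0076] rows >= turn 0.1 shift 0.3
```

```bash
python3 -m crank '[[0,0,0,0.0,0,0,0],[0,0,0,0,0,0,0],[0,0,0,0,0,0,0]]'; python3 - <<'E'
from h import *
go([471,-409.6,31.5],-12.55)
E
```

```text
time_s: 2.4
position: [466.7, -409.1, 95.1]
tool_rot: [179.8, -0.2, -12.6]
contact_force: [-0.4, 0.5, 0.7]
grip_width: 87.1
t 2.40 pos [ 466.7 -409.1   95.1] rot [179.85  -0.21 -12.55] F [-0.4  0.5  0.7] w 87.1
 turn [ 0.0027 -0.0036 -0.    ] shift after turn [ 0.0043 -0.0004  0.0636] shift now [ 0.0041 -0.0006  0.0636] rows >= turn 0.0 shift 1.5
```

```bash
python3 -m crank '[[0,0,0,0.004,0,0.02,0],[0,0,0,0,0,0.02,0],[0,0,0,0,0,0.02,0],[0,0,0,0,0,0,0],[0,0,0,0,0,0,0]]'; python3 - <<'E'
from h import *
go([471,-409.6,31.5],-12.55)
E
```

```text
time_s: 2.82
position: [469.6, -408.2, 32.7]
tool_rot: [-180.0, 0.0, -12.5]
contact_force: [-0.1, 0.1, -0.1]
grip_width: 87.0
t 2.82 pos [ 469.6 -408.2   32.7] rot [-1.7999e+02  2.0000e-02 -1.2510e+01] F [-0.1  0.1 -0.1] w 87.0
 turn [-0.0002  0.0003  0.0007] shift after turn [0.0016 0.0011 0.0012] shift now [0.0016 0.0011 0.0012] rows >= turn 0.0 shift 0.1
```

```bash
python3 -m crank '[[0,0,0,0.0016,0.001,0.001,0],[0,0,0,0,0,0,1],[0,0,0,0,0,0,1],[0,0,0,0,0,0,1],[0,0,0,0,0,0,1]]' 50;python3 -m crank '[[0,0,0,0,0,0,1],[0,0,0,0,0,0,1],[0,0,0,0,0,0,1],[0,0,0,0,0,0,1],[0,0,0,0,0,0,1]]'; python3 - <<'E'
from h import *
go([471,-409.6,31.5],-12.55)
E
```

```text
time_s: 3.23
position: [471.6, -409.9, 32.0]
tool_rot: [180.0, -0.1, -12.5]
contact_force: [-0.7, 0.4, 1.0]
grip_width: 68.2
time_s: 3.65
position: [471.1, -409.5, 31.1]
tool_rot: [-180.0, 0.0, -12.5]
contact_force: [1.2, 0.2, 0.3]
grip_width: 34.7
t 3.65 pos [ 471.1 -409.5   31.1] rot [-1.7999e+02  1.0000e-02 -1.2500e+01] F [1.2 0.2 0.3] w 34.7
 turn [-0.0001  0.0002  0.0008] shift after turn [-0.0001  0.0001 -0.0004] shift now [-0.0001  0.0001 -0.0004] rows >= turn 0.0 shift 0.0
```

```bash
python3 -m crank '[[0,0,0,0,0,0,1],[0,0,0,0,0,0,1],[0,0,0,0,0,0,1],[0,0,0,0,0,0,1],[0,0,0,0,0,0,1]]'; python3 -m crank '[[0,0,0,0,0,-0.006,1],[0,0,0,0,0,-0.006,1],[0,0,0,0,0,-0.01,1],[0,0,0,0,0,-0.02,1],[0,0,0,0,0,-0.02,1]]'; python3 -m crank '[[0,0,0,0,0,-0.03,1],[0,0,0,0,0,-0.03,1],[0,0,0,0,0,-0.03,1],[0,0,0,0,0,-0.02,1],[0,0,0,0,0,0,1]]'; python3 - <<'E'
from h import *
st()
t=snap("top","t3"); t.crop(265,150,395,310,3.7,"t_shak"); 
s=snap("side","s3")
for cam,(a,b) in ((t,((290,185),(380,200))),):
    pass
t.crop(280,180,390,210,7,"t3pins"); s.crop(240,180,380,260,5,"s3pins")
E
```

```text
time_s: 4.07
position: [471.2, -409.6, 31.1]
tool_rot: [180.0, 0.0, -12.5]
contact_force: [-1.1, -0.1, -1.1]
grip_width: 11.3
time_s: 4.48
position: [470.3, -408.5, 93.0]
tool_rot: [-179.9, 0.1, -12.5]
contact_force: [1.3, 0.6, -5.7]
grip_width: 11.4
time_s: 4.9
position: [473.5, -411.9, 210.4]
tool_rot: [179.6, -0.5, -12.5]
contact_force: [1.5, -1.6, -5.1]
grip_width: 11.7
t 4.90 pos [ 473.5 -411.9  210.4] rot [179.64  -0.5  -12.49] F [ 1.5 -1.6 -5.1] w 11.7
```

View pics/t3pins.png

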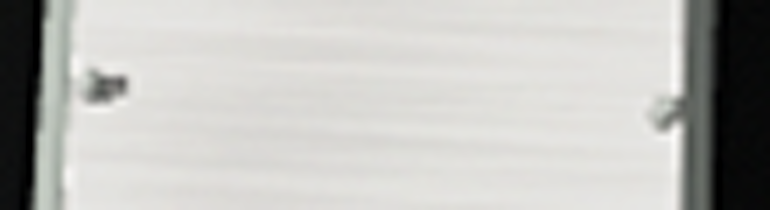

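View pics/s3pins.png

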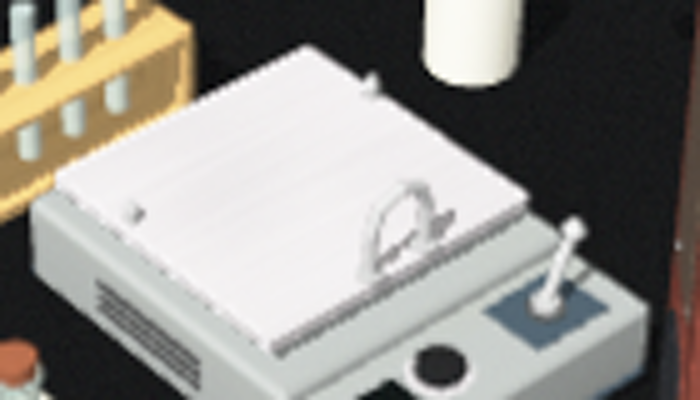

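View pics/s3.png

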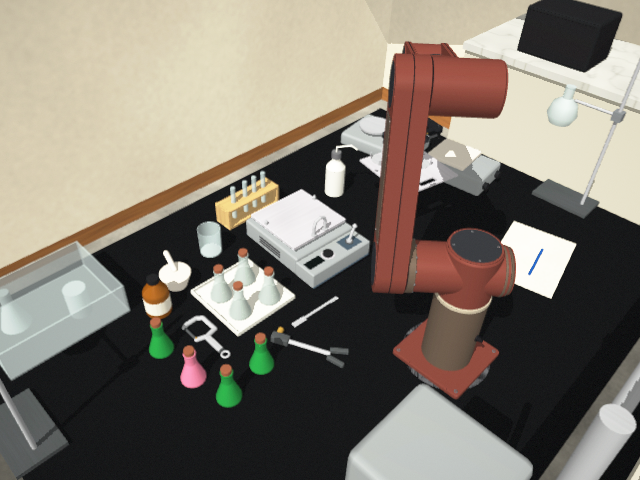

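```bash
python3 -m crank '[[0,0,0,0,0,0.03,1],[0,0,0,0,0,0.03,1],[0,0,0,0,0,0.03,1],[0,0,0,0,0,0.03,1],[0,0,0,0,0,0.03,1]]';  python3 -m crank '[[0,0,0,0,0,0.015,1],[0,0,0,0,0,0,1],[0,0,0,0,0,0,1],[0,0,0,0,0,0,1],[0,0,0,0,0,0,1]]'; python3 - <<'E'
from h import *
st()
E
```

```text
time_s: 5.42
position: [469.3, -407.4, 48.5]
tool_rot: [-179.8, 0.2, -12.5]
contact_force: [0.5, 0.1, -7.8]
grip_width: 11.5
time_s: 5.83
position: [471.2, -409.5, 38.1]
tool_rot: [-180.0, 0.0, -12.5]
contact_force: [-0.9, 0.2, -6.2]
grip_width: 11.2
t 5.83 pos [ 471.2 -409.5   38.1] rot [-180.     0.   -12.5] F [-0.9  0.2 -6.2] w 11.2
```

```bash
python3 -m crank '[[0,0,0,0,0,0.006,1],[0,0,0,0,0,0,1],[0,0,0,0,0,0,1],[0,0,0,0,0,0,0.6],[0,0,0,0,0,0,0.6]]';  python3 -m crank '[[0,0,0,0,0,0,0.6],[0,0,0,0,0,-0.03,0.6],[0,0,0,0,0,-0.04,0.6],[0,0,0,0,0,-0.04,0.6],[0,0,0,0,0,-0.04,0.6]]'; python3 - <<'E'
from h import *
go([470,-20,280],-3)
E
```

```text
time_s: 6.25
position: [472.0, -410.5, 33.5]
tool_rot: [179.9, -0.1, -12.5]
contact_force: [0.5, -0.2, 0.2]
grip_width: 18.2
time_s: 6.67
position: [471.3, -409.7, 184.8]
tool_rot: [180.0, -0.1, -12.5]
contact_force: [-0.7, -0.6, -0.0]
grip_width: 34.5
t 6.67 pos [ 471.3 -409.7  184.8] rot [ 1.7996e+02 -6.0000e-02 -1.2500e+01] F [-0.7 -0.6 -0. ] w 34.5
 turn [ 0.0008 -0.001  -0.1658] shift after turn [-0.0217 -0.3891 -0.0952] shift now [-0.0856 -0.3801 -0.0956] rows >= turn 1.3 shift 9.6
```

```bash
python3 -m crank '[[0,0,-0.083,0,0,-0.035,0.6],[0,0,-0.083,0,0,-0.035,0.6],[0,0,0,0,-0.03,-0.02,0.6],[0,0,0,0,-0.035,-0.02,0.6],[0,0,0,0,-0.035,-0.02,0.6]]';  python3 -m crank '[[0,0,0,0,-0.038,-0.01,0.6],[0,0,0,0,-0.038,-0.01,0.6],[0,0,0,0,-0.038,0,0.6],[0,0,0,0,-0.038,0,0.6],[0,0,0,0,-0.038,0,0.6]]';python3 -m crank '[[0,0,0,-0.01,-0.038,0,0.6],[0,0,0,0,-0.03,0,0.6],[0,0,0,0,-0.015,0,0.6],[0,0,0,0,0,0,0.6],[0,0,0,0,0,0,0.6]]'; python3 -m crank '[[0,0,0,0,0,0,0.6],[0,0,0,0,0,0,0.6],[0,0,0,0,0,0,0.6]]'; python3 - <<'E'
from h import *
go([480,-39,340],-3)
c=snap("wrist","w3")
E
```

```text
time_s: 7.08
position: [476.5, -309.4, 314.7]
tool_rot: [179.9, -0.1, -3.1]
contact_force: [1.2, -0.1, 0.9]
grip_width: 35.1
time_s: 7.5
position: [486.5, -118.4, 333.9]
tool_rot: [179.9, -0.2, -3.0]
contact_force: [1.5, 0.4, 0.4]
grip_width: 34.6
time_s: 7.92
position: [481.0, -36.1, 333.3]
tool_rot: [179.9, -0.1, -2.9]
contact_force: [-0.2, -0.3, -0.0]
grip_width: 34.6
time_s: 8.17
position: [480.7, -37.7, 332.2]
tool_rot: [180.0, -0.0, -3.1]
contact_force: [1.0, -0.5, 0.0]
grip_width: 34.8
t 8.17 pos [480.7 -37.7 332.2] rot [179.99  -0.    -3.09] F [ 1.  -0.5  0. ] w 34.8
 turn [ 0.0002 -0.     -0.0016] shift after turn [-0.0007  0.0014 -0.0078] shift now [-0.0007  0.0014 -0.0078] rows >= turn 0.0 shift 0.2
```

View pics/w3.png

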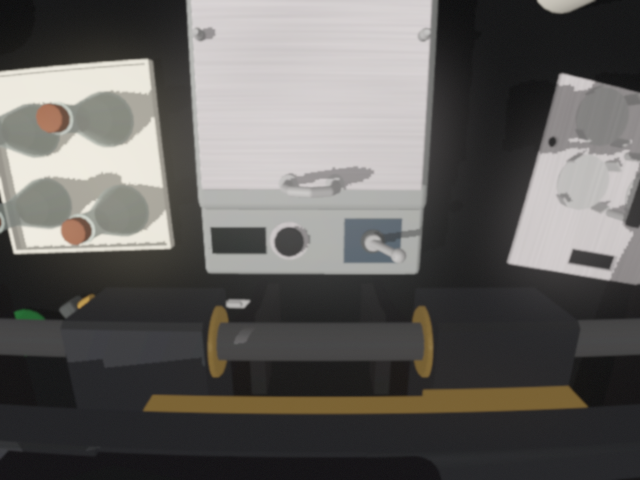

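```bash
python3 -m crank '[[0,0,0,0.035,0,0.025,0.6],[0,0,0,0.035,0,0.025,0.6],[0,0,0,0,0,0,0.6],[0,0,0,0,0,0,0.6],[0,0,0,0,0,0,0.6]]';python3 -m crank '[[0,0,0,0,0,0,0.6],[0,0,0,0,0,0,0.6],[0,0,0,0,0,0,0.6]]';  python3 - <<'E'
from h import *
c=snap("wrist","w4"); c.crop(160,0,480,240,2.5,"w4c")
Cam("w3").crop(180,10,450,210,3,"w3c")
E
```

```text
time_s: 8.63
position: [548.2, -40.6, 283.3]
tool_rot: [-180.0, 0.1, -3.0]
contact_force: [-0.7, 0.5, 0.5]
grip_width: 34.6
time_s: 8.88
position: [548.5, -40.3, 285.9]
tool_rot: [180.0, -0.2, -3.0]
contact_force: [0.0, -0.7, -0.2]
grip_width: 35.0
```

View pics/w4c.png

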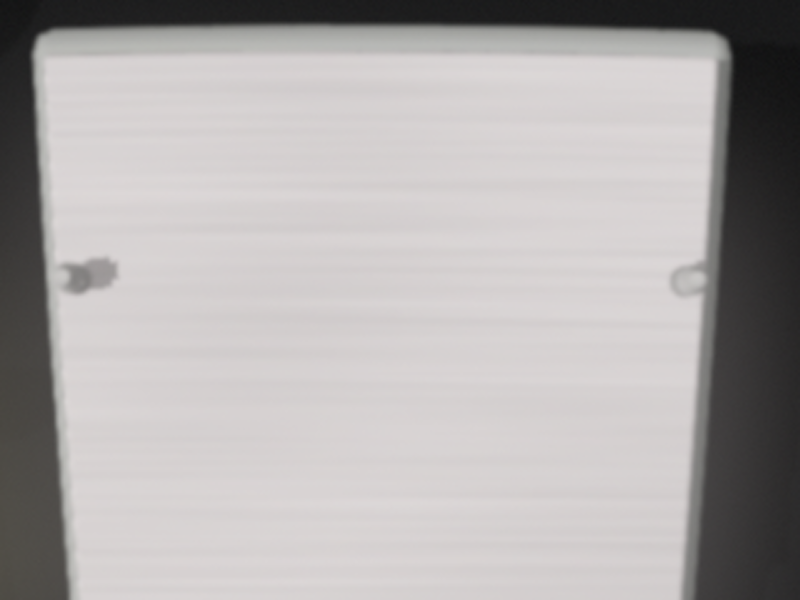

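View pics/w3c.png

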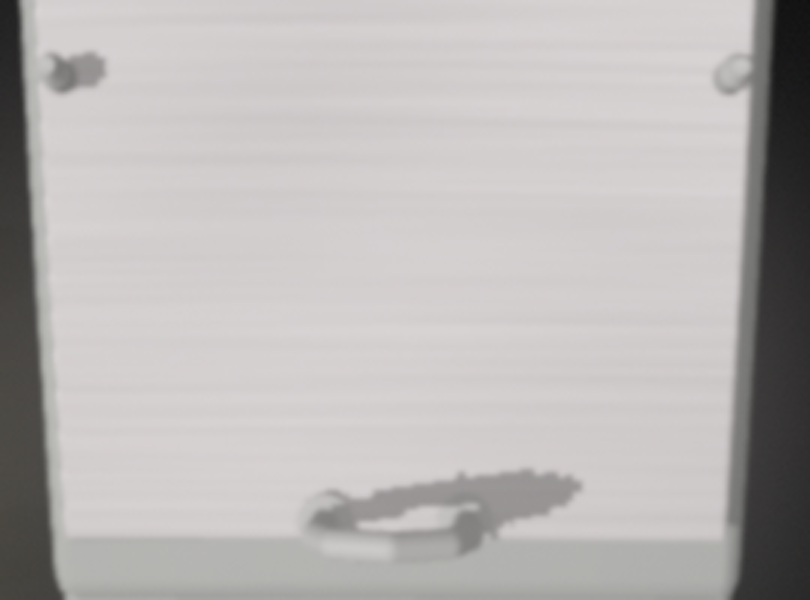

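```bash
python3 - <<'E'
from h import *
c=Cam("w4")
def enh(c,x0,y0,x1,y1,f,lo=120,hi=230):
    a=c.im[y0:y1,x0:x1].astype(float); a=np.clip((a-lo)/(hi-lo)*255,0,255).astype(np.uint8); return cv2.resize(a,None,fx=f,fy=f,interpolation=cv2.INTER_NEAREST)
A=np.hstack([enh(c,175,95,215,125,10),enh(c,420,95,460,125,10)])
d=Cam("w3")
B=np.hstack([enh(d,185,20,225,50,10),enh(d,405,20,445,50,10)])
cv2.imwrite("pics/pins.png",np.vstack([A,B]))
E
```

View pics/pins.png

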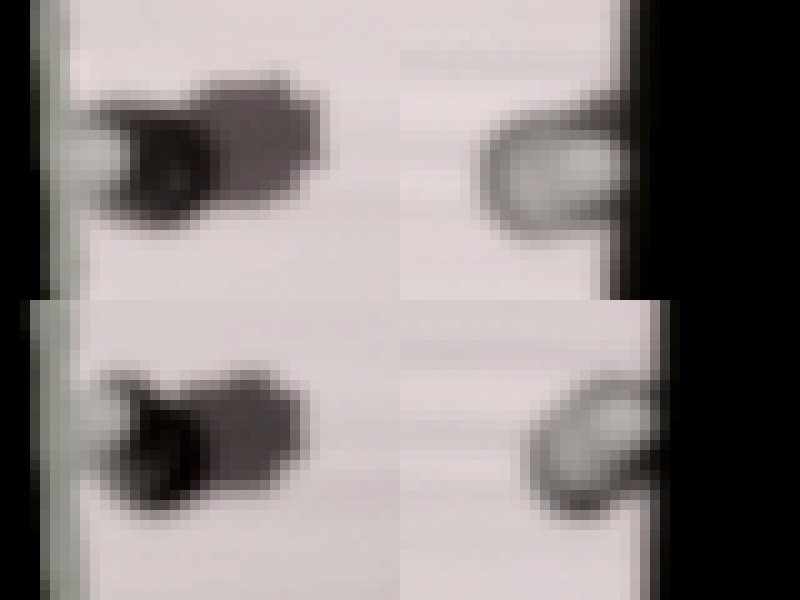

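```bash
python3 - <<'E'
from h import *
a=Cam("w4");b=Cam("w3");t=Cam("top1")
for c,l,r in ((a,(189.9,111.6),(433.4,112.1)),(b,(200.4,35.9),(422.6,36.4))):
    L=c.plane(l,100);Rr=c.plane(r,100);d=L-Rr;y=np.arctan2(d[1],d[0])-np.pi/2
    x=np.array([np.cos(y),np.sin(y),0]);print(c.tag,L,Rr,np.linalg.norm(d),"yaw",np.degrees(y),"top",(L+Rr)/2-40*x)
print(tri([(a,(189.9,111.6)),(b,(200.4,35.9))]),tri([(a,(433.4,112.1)),(b,(422.6,36.4))]))
c=a.cloud(); print("depth carriage", a.pt((300,150)),a.pt((300,200)))
# check depth-derived edges of carriage
g=cv2.cvtColor(a.im,cv2.COLOR_BGR2GRAY).astype(int)
for v in (60,140,200): print(v,[ (u,g[v,u]) for u in list(range(172,196,2))],[ (u,g[v,u]) for u in range(430,456,2)])
E
```

```text
w4 [641.16912875  62.30702613 100.        ] [ 629.82138767 -137.64072968  100.        ] 200.26950911576284 yaw -3.248253265704011 top [595.55952227 -35.40035777 100.        ]
w3 [640.82495954  61.48551561 100.        ] [ 629.04969477 -137.70274717  100.        ] 199.53601401272056 yaw -3.383174664455619 top [595.00703913 -35.74808656 100.        ]
(array([641.09535916,  62.06609109,  99.38889803]), [0.4215281304362389, 0.4215281304362351]) (array([ 629.95746215, -138.86225273,   95.386981  ]), [0.027124859940677905, 0.027124859940660502])
depth carriage [604.57294284 -26.21195942  99.17391071] [562.37310375 -23.44083764  98.89230033]
60 [(172, np.int64(49)), (174, np.int64(74)), (176, np.int64(164)), (178, np.int64(189)), (180, np.int64(208)), (182, np.int64(212)), (184, np.int64(212)), (186, np.int64(212)), (188, np.int64(212)), (190, np.int64(212)), (192, np.int64(212)), (194, np.int64(212))] [(430, np.int64(212)), (432, np.int64(212)), (434, np.int64(212)), (436, np.int64(212)), (438, np.int64(212)), (440, np.int64(212)), (442, np.int64(210)), (444, np.int64(178)), (446, np.int64(
[... 481 characters left out ...]
4(146)), (442, np.int64(125)), (444, np.int64(109)), (446, np.int64(68)), (448, np.int64(63)), (450, np.int64(60)), (452, np.int64(59)), (454, np.int64(58))]
200 [(172, np.int64(77)), (174, np.int64(76)), (176, np.int64(77)), (178, np.int64(76)), (180, np.int64(78)), (182, np.int64(78)), (184, np.int64(111)), (186, np.int64(179)), (188, np.int64(200)), (190, np.int64(213)), (192, np.int64(213)), (194, np.int64(213))] [(430, np.int64(208)), (432, np.int64(208)), (434, np.int64(193)), (436, np.int64(141)), (438, np.int64(125)), (440, np.int64(101)), (442, np.int64(68)), (444, np.int64(65)), (446, np.int64(64)), (448, np.int64(63)), (450, np.int64(62)), (452, np.int64(60)), (454, np.int64(58))]
```

```bash
python3 - <<'E'
from h import *
go([370,-387,270],-12.5)
E
python3 -m crank '[[0,0,0.083,0,0,0,0.6],[0,0,0.083,0,0.02,0,0.6],[0,0,0,-0.013,0.034,0,0.6],[0,0,0,-0.013,0.034,0,0.6],[0,0,0,-0.013,0.034,0,0.6]]'
python3 -m crank '[[0,0,0,-0.013,0.034,0,0.6],[0,0,0,-0.013,0.034,0,0.6],[0,0,0,-0.013,0.034,0,0.6],[0,0,0,-0.013,0.034,0,0.6],[0,0,0,-0.013,0.034,0,0.6]]'
python3 -m crank '[[0,0,0,0,0.034,0,0.6],[0,0,0,0,0.03,0.015,0.6],[0,0,0,0,0,0,0.6],[0,0,0,0,0,0,0.6],[0,0,0,0,0,0,0.6]]'
python3 - <<'E'
from h import *
go([370,-387,270],-12.5)
E
```

```text
t 8.93 pos [548.5 -40.2 285.6] rot [179.97  -0.19  -3.  ] F [ 0.8  0.7 -0.6] w 34.7
 turn [ 0.0003 -0.0033  0.1659] shift after turn [-0.0992  0.3772  0.0156] shift now [-0.1602  0.3557  0.0153] rows >= turn 1.3 shift 9.4
time_s: 9.35
position: [484.7, -151.7, 284.6]
tool_rot: [180.0, -0.1, -12.4]
contact_force: [-0.7, -1.0, 0.7]
grip_width: 34.6
time_s: 9.77
position: [384.1, -304.1, 285.0]
tool_rot: [179.9, -0.1, -12.5]
contact_force: [0.3, -0.1, -0.4]
grip_width: 34.9
time_s: 10.18
position: [371.4, -365.1, 269.3]
tool_rot: [180.0, -0.0, -12.5]
contact_force: [-0.5, 1.0, -0.4]
grip_width: 34.7
t 10.18 pos [ 371.4 -365.1  269.3] rot [ 1.800e+02 -4.000e-02 -1.253e+01] F [-0.5  1.  -0.4] w 34.7
 turn [ 0.     -0.0007 -0.0005] shift after turn [ 0.0034  0.0217 -0.0007] shift now [ 0.0034  0.0217 -0.0007] rows >= turn 0.0 shift 0.5
```

```bash
python3 -m crank '[[0,0,0,0.003,0.022,0,0.6],[0,0,0,0,0,0,0.6],[0,0,0,0,0,0,0.6],[0,0,0,0,0,0,0.6],[0,0,0,0,0,0,0.6]]'
python3 -m crank '[[0,0,0,0,0,0,0.6],[0,0,0,0,0,0,0.6]]'
cat >> h.py <<'E'
def dark(c,x0,y0,x1,y1,th,amin=15,amax=1e9,f=4):
    g=cv2.cvtColor(c.im,cv2.COLOR_BGR2GRAY)[y0:y1,x0:x1]
    g=cv2.resize(g,None,fx=f,fy=f,interpolation=cv2.INTER_CUBIC)
    n,l,s,ce=cv2.connectedComponentsWithStats((g<th).astype(np.uint8)); o=[]
    for i in range(1,n):
        if amin<s[i,4]/f/f<amax:
            cs,_=cv2.findContours((l==i).astype(np.uint8),0,2); r=cv2.minAreaRect(max(cs,key=len))
            o.append(((ce[i]+.5)/f-.5+[x0,y0],s[i,4]/f/f,(np.array(r[0])+.5)/f-.5+[x0,y0],np.array(r[1])/f,r[2]))
    return o
E
python3 - <<'E'
from h import *
st();c=snap("wrist","w5"); 
for b in dark(c,160,0,500,230,130,30,2000): print([np.round(x,1) for x in b])
c.crop(180,20,460,230,2.8,"w5c")
E
```

```text
time_s: 10.6
position: [370.1, -386.5, 269.2]
tool_rot: [180.0, -0.0, -12.4]
contact_force: [-0.2, -0.1, 0.8]
grip_width: 35.1
time_s: 10.77
position: [369.9, -387.0, 268.9]
tool_rot: [180.0, -0.0, -12.5]
contact_force: [0.8, -0.1, 0.3]
grip_width: 34.8
t 10.77 pos [ 369.9 -387.   268.9] rot [ 1.7999e+02 -1.0000e-02 -1.2460e+01] F [ 0.8 -0.1  0.3] w 34.8
[array([320.6,  89.4]), np.float64(1238.1), array([320.4,  90.4]), array([ 13.9, 102.5]), np.float64(0.4)]
[array([218.6,  60.6]), np.float64(107.9), array([218.6,  60.6]), array([12., 11.]), np.float64(90.0)]
[array([421.8,  61.3]), np.float64(100.8), array([421.8,  61.2]), array([11.8, 10.2]), np.float64(90.0)]
[array([320.1, 195.4]), np.float64(1056.4), array([320.1, 195.4]), array([17.5, 61. ]), np.float64(90.0)]
```

View pics/w5c.png

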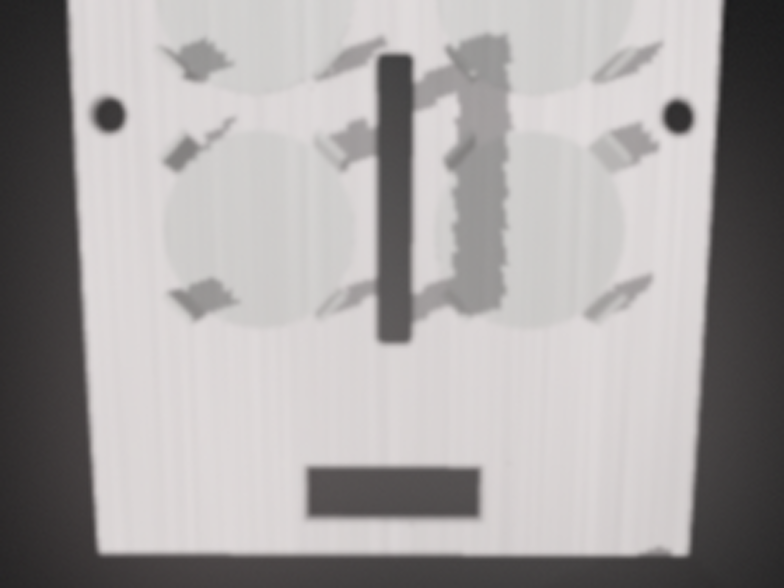

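```bash
python3 - <<'E'
from h import *
c=Cam("w5")
L=c.plane((218.3,60.5),6);Rr=c.plane((422.1,61.2),6);S=c.plane((320.1,195.4),6)
d=L-Rr; yaw=np.arctan2(d[1],d[0])-np.pi/2; x=np.array([np.cos(yaw),np.sin(yaw),0]); y=np.array([-x[1],x[0],0]); M=(L+Rr)/2
print(np.linalg.norm(d),"yaw",np.degrees(yaw),"grip",M-34*x,S+100*x,c.plane((320.4,90.4),56)," M-S",(M-S)@x,(M-S)@y)
go([471,-409.6,80],-12.5)
E
```

```text
199.21787368859574 yaw -12.718168995300218 grip [ 470.83286099 -409.27911425    6.        ] [ 471.5259524  -409.77866883    6.        ] [ 471.76984624 -409.74112254   56.        ]  M-S 133.21393403780766 0.33470998709160615
t 10.82 pos [ 369.8 -387.1  268.8] rot [ 1.800e+02 -1.000e-02 -1.247e+01] F [ 0.7 -0.6 -0.4] w 34.4
 turn [ 0.     -0.0001  0.0006] shift after turn [1.037e-01 1.000e-04 1.888e-01] shift now [1.037e-01 1.000e-04 1.888e-01] rows >= turn 0.0 shift 5.2
```

Same place. Grip at (471.2, −409.5, z 50). Regrasp.

```bash

python3 -m crank '[[0,0,0,0.026,0,0.03,0.6],[0,0,0,0.026,0,0.03,0.6],[0,0,0,0.026,0,0.03,0.6],[0,0,0,0.026,0,0.03,0.6],[0,0,0,0,0,0.03,0.6]]'
python3 -m crank '[[0,0,0,0,0,0.03,0.6],[0,0,0,0,0,0.02,0.6],[0,0,0,0,0,0.02,0.6],[0,0,0,0,0,0.015,0.6],[0,0,0,0,0,0,0.6]]'
python3 -m crank '[[0,0,0,0,0,0,0.6],[0,0,0,0,0,0,0.6]]'
python3 - <<'E'
from h import *
go([471.2,-409.5,31.5],-12.6)
E
```

```text
time_s: 11.23
position: [474.9, -410.4, 117.4]
tool_rot: [180.0, -0.2, -12.4]
contact_force: [-0.4, 0.0, -0.2]
grip_width: 34.6
time_s: 11.65
position: [469.0, -407.5, 29.4]
tool_rot: [-179.8, 0.3, -12.5]
contact_force: [0.2, 0.9, -0.6]
grip_width: 34.8
time_s: 11.82
position: [471.8, -410.6, 34.9]
tool_rot: [180.0, -0.1, -12.5]
contact_force: [0.1, 0.9, 0.9]
grip_width: 35.2
t 11.82 pos [ 471.8 -410.6   34.9] rot [ 1.7995e+02 -7.0000e-02 -1.2500e+01] F [0.1 0.9 0.9] w 35.2
 turn [ 0.0008 -0.0013  0.0018] shift after turn [-0.0008 -0.0009  0.0034] shift now [-0.0008 -0.0009  0.0034] rows >= turn 0.0 shift 0.1
```

```bash

python3 -m crank '[[0,0,0,0,0,0.002,1],[0,0,0,0,0,0,1],[0,0,0,0,0,0,1],[0,0,0,0,0,0,1],[0,0,0,0,0,0,1]]' 60
python3 -m crank '[[0,0,0,0,0,0,1],[0,0,0,0,0,-0.005,1],[0,0,0,0,0,-0.01,1],[0,0,0,0,0,-0.02,1],[0,0,0,0,0,-0.03,1]]'
python3 -m crank '[[0,0,0,0,0,-0.035,1],[0,0,0,0,0,-0.035,1],[0,0,0,0,0,-0.03,1],[0,0,0,0,0,-0.02,1],[0,0,0,0,0,0,1]]'
python3 -m crank '[[0,0,0,0,0,0,1],[0,0,0,0,0,0,1],[0,0,0,0,0,0,1],[0,0,0,0,0,0,1]]'
python3 - <<'E'
from h import *
st();c=snap("wrist","w6")
E
```

```text
time_s: 12.23
position: [471.4, -410.2, 32.3]
tool_rot: [180.0, -0.0, -12.5]
contact_force: [-0.7, 0.2, 1.3]
grip_width: 11.1
time_s: 12.65
position: [468.6, -407.3, 93.3]
tool_rot: [-179.7, 0.4, -12.5]
contact_force: [-0.1, 0.6, -6.6]
grip_width: 11.4
time_s: 13.07
position: [473.0, -412.1, 223.2]
tool_rot: [179.7, -0.4, -12.5]
contact_force: [1.9, -1.5, -5.2]
grip_width: 11.4
time_s: 13.4
position: [470.1, -408.9, 213.7]
tool_rot: [-179.8, 0.2, -12.5]
contact_force: [0.5, 0.1, -6.3]
grip_width: 10.9
t 13.40 pos [ 470.1 -408.9  213.7] rot [-179.84    0.23  -12.5 ] F [ 0.5  0.1 -6.3] w 10.9
```

View pics/w6.png

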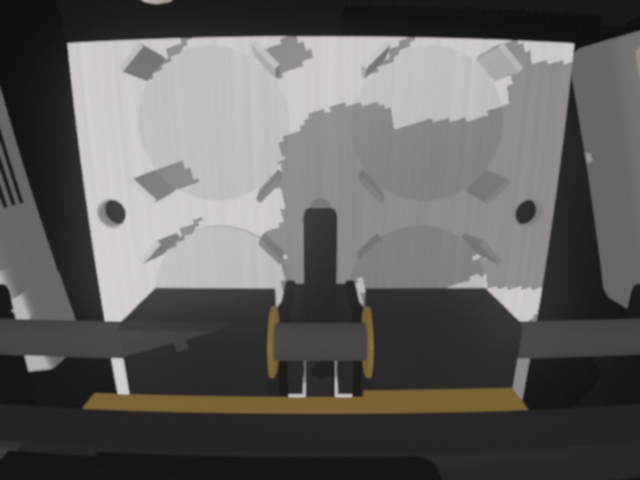

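```bash
python3 - <<'E'
from h import *
c=Cam("w6"); c.crop(90,190,135,235,8,"hl"); c.crop(505,190,550,235,8,"hr")
a=cv2.imread("pics/hl.png");b=cv2.imread("pics/hr.png");cv2.imwrite("pics/hh.png",np.hstack([a,b]))
E
```

```text
(no output)
```

View pics/hh.png

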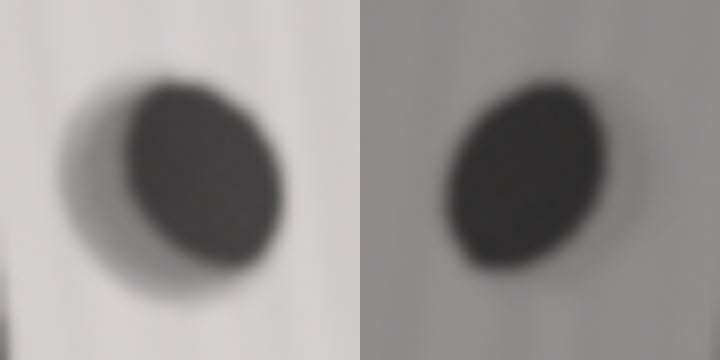

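```bash
cat > plat.py <<'E'
from h import *
def inTool(c,l,r,state):
    p=state["position"];T=R.from_euler("xyz",state["tool_rot"],degrees=True)
    for dz in (24,26,28):
        Q=[]
        for uv in (l,r):
            rr=T.inv().apply(c.ray(uv)); o=T.inv().apply(c.c-p); Q.append(o+rr*(dz-o[2])/rr[2])
        L,Rr=Q; d=L-Rr; print(dz,np.round(L,2),np.round(Rr,2),"dist",round(np.linalg.norm(d),2),"mid",np.round((L+Rr)/2,2),"yaw err deg",np.degrees(np.arctan2(d[0],-d[1])))
E
python3 - <<'E'
from plat import *
s={"position":np.array([470.1,-408.9,213.7]),"tool_rot":[-179.84,.23,-12.5]}
c=Cam("w6"); inTool(c,(110.9,212.7),(529,212.7),s)
print(c.c,c.info["orientation"])
E
```

```text
24 [ 34.32 -98.75  24.  ] [34.06 98.34 24.  ] dist 197.09 mid [34.19 -0.2  24.  ] yaw err deg 0.07480246453358509
26 [ 33.92 -99.81  26.  ] [33.66 99.4  26.  ] dist 199.22 mid [33.79 -0.2  26.  ] yaw err deg 0.07480246453358479
28 [  33.52 -100.88   28.  ] [ 33.26 100.46  28.  ] dist 201.34 mid [33.39 -0.21 28.  ] yaw err deg 0.0748024645335845
[ 540.28480498 -424.82374394  374.93581759] [ -15.64712187    0.17899345 -102.57946829]
```

```bash

python3 -m crank '[[0,0,0,-0.03,0,-0.01,1],[0,0,0,-0.025,0,0,1],[0,0,-0.053,0,0,0,1],[0,0,-0.053,0,0,0,1],[0,0,-0.0545,0,0,0,1]]'
python3 - <<'E'
from h import *
t=Cam("t3")
print("washbottle",t.plane((440,185),0),t.plane((452,158),180),t.plane((478,176),180))
go([430,-36,225],-3.3)
E
```

```text
time_s: 13.87
position: [416.8, -397.8, 225.9]
tool_rot: [-179.9, 0.0, -3.2]
contact_force: [-0.6, -0.9, -6.0]
grip_width: 11.3
washbottle [ 689.63322633 -322.56134579    0.        ] [ 698.4334217  -313.40142351  180.        ] [ 653.9172366  -371.10567123  180.        ]
t 13.87 pos [ 416.8 -397.8  225.9] rot [-1.7994e+02  5.0000e-02 -3.1900e+00] F [-0.6 -0.9 -6. ] w 11.3
 turn [-0.001   0.0008  0.0018] shift after turn [-0.0076 -0.362   0.0009] shift now [-0.0069 -0.362   0.0012] rows >= turn 0.0 shift 8.7
```

Bottle has clearance. Carry across.

```bash

python3 -m crank '[[0,0,0,0,-0.015,0,1],[0,0,0,0,-0.025,0,1],[0,0,0,0,-0.03,0,1],[0,0,0,0,-0.035,0,1],[0,0,0,0,-0.035,0,1]]'
python3 -m crank '[[0,0,0,0,-0.035,0,1],[0,0,0,0,-0.035,0,1],[0,0,0,0,-0.035,0,1],[0,0,0,0,-0.035,0,1],[0,0,0,0,-0.03,0,1]]'
python3 -m crank '[[0,0,0,0.02,-0.03,0,1],[0,0,0,0.03,-0.02,0,1],[0,0,0,0.035,0,0,1],[0,0,0,0.035,0,0,1],[0,0,0,0.03,0,0,1]]'
python3 -m crank '[[0,0,0,0.02,0,0,1],[0,0,0,0,0,0,1],[0,0,0,0,0,0,1],[0,0,0,0,0,0,1],[0,0,0,0,0,0,1]]'
python3 - <<'E'
from h import *
go([601.5,-36.1,225],-3.3)
E
```

```text
time_s: 14.28
position: [424.9, -256.6, 225.8]
tool_rot: [-179.9, 0.1, -3.4]
contact_force: [1.4, 0.4, -6.2]
grip_width: 11.4
time_s: 14.7
position: [434.5, -85.9, 226.1]
tool_rot: [-179.9, 0.0, -3.3]
contact_force: [0.5, -0.3, -6.4]
grip_width: 11.3
time_s: 15.12
position: [589.5, -46.0, 226.0]
tool_rot: [-180.0, 0.0, -3.2]
contact_force: [-0.4, -0.2, -5.0]
grip_width: 11.2
time_s: 15.53
position: [606.8, -48.2, 226.2]
tool_rot: [-180.0, 0.1, -3.3]
contact_force: [0.5, -1.7, -5.9]
grip_width: 11.4
t 15.53 pos [606.8 -48.2 226.2] rot [-1.7999e+02  8.0000e-02 -3.3200e+00] F [ 0.5 -1.7 -5.9] w 11.4
 turn [-0.0002  0.0014 -0.0003] shift after turn [-0.006  -0.0118  0.0012] shift now [-0.006  -0.0118  0.0012] rows >= turn 0.0 shift 0.3
```

```bash

python3 -m crank '[[0,0,0,-0.006,-0.012,0,1],[0,0,0,0,0,0.02,1],[0,0,0,0,0,0.02,1],[0,0,0,0,0,0,1],[0,0,0,0,0,0,1]]'
python3 -m crank '[[0,0,0,0,0,0,1],[0,0,0,0,0,0,1],[0,0,0,0,0,0,1],[0,0,0,0,0,0,1]]'
python3 - <<'E'
from h import *
go([601.5,-36.1,155],-3.3)
t=snap("top","t4"); t.crop(265,150,395,310,4.5,"t4c"); s=snap("side","s4"); s.crop(220,160,380,290,5,"s4c")
w=snap("wrist","w7")
E
```

```text
time_s: 15.95
position: [600.8, -35.5, 185.7]
tool_rot: [-180.0, 0.2, -3.3]
contact_force: [-0.0, 0.0, -7.0]
grip_width: 10.9
time_s: 16.28
position: [603.3, -36.4, 188.0]
tool_rot: [180.0, -0.1, -3.3]
contact_force: [0.3, 0.2, -5.8]
grip_width: 11.3
t 16.28 pos [603.3 -36.4 188. ] rot [ 1.7999e+02 -1.1000e-01 -3.3200e+00] F [ 0.3  0.2 -5.8] w 11.3
 turn [ 0.0002 -0.002  -0.0003] shift after turn [-0.0018 -0.0002  0.033 ] shift now [-0.0018 -0.0002  0.033 ] rows >= turn 0.0 shift 0.8
```

View pics/w7.png

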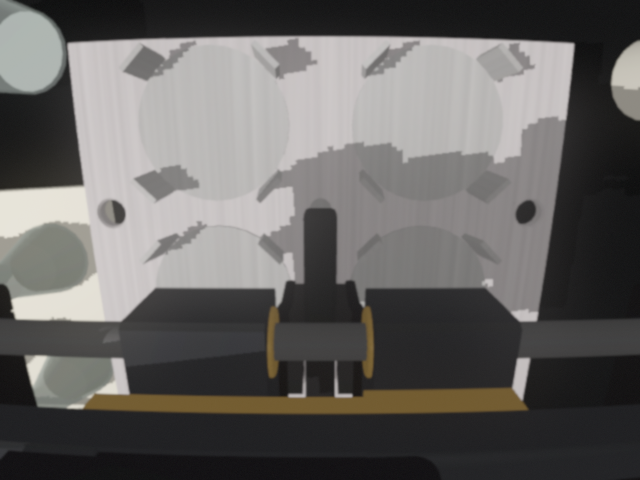

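View pics/s4c.png

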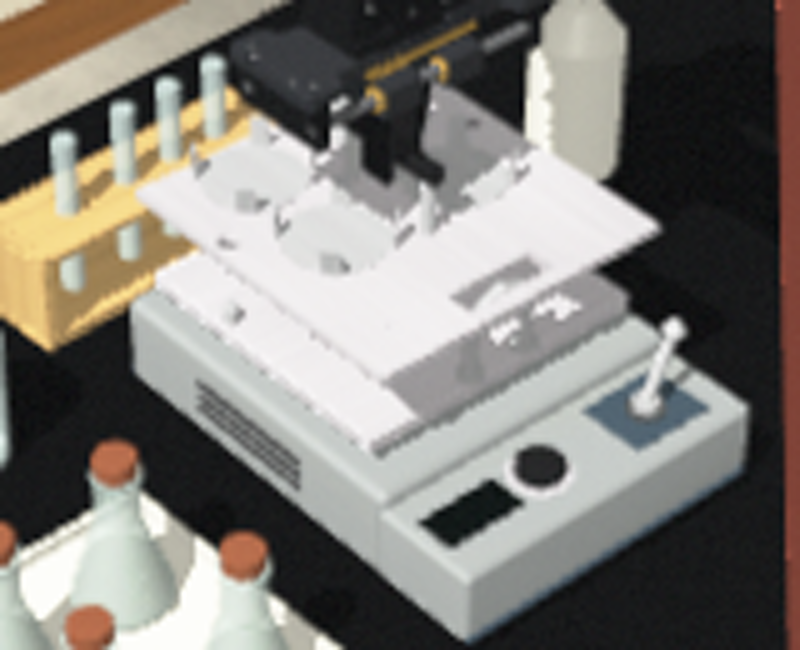

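```bash

python3 -m crank '[[0,0,0,0,0,0.01,1],[0,0,0,0,0,0.01,1],[0,0,0,0,0,0.01,1],[0,0,0,0,0,0,1],[0,0,0,0,0,0,1]]'
python3 -m crank '[[0,0,0,0,0,0,1],[0,0,0,0,0,0,1],[0,0,0,0,0,0,1],[0,0,0,0,0,0,1],[0,0,0,0,0,0,1]]'
python3 - <<'E'
from h import *
go([601.5,-36.1,155],-3.3); w=snap("wrist","w8")
go([601.5,-36.1,155],-3.3)
def enh(c,x0,y0,x1,y1,f): return cv2.resize(c.im[y0:y1,x0:x1],None,fx=f,fy=f,interpolation=cv2.INTER_CUBIC)
cv2.imwrite("pics/hh2.png",np.hstack([enh(w,90,190,135,235,8),enh(w,505,190,550,235,8)]))
s=snap("side","s5"); s.crop(220,160,380,290,5,"s5c")
E
```

```text
time_s: 16.85
position: [601.3, -35.9, 154.6]
tool_rot: [-180.0, 0.2, -3.3]
contact_force: [-0.5, 0.5, -6.3]
grip_width: 11.7
time_s: 17.27
position: [602.9, -36.2, 157.2]
tool_rot: [180.0, -0.0, -3.3]
contact_force: [-0.4, -0.3, -6.6]
grip_width: 11.7
t 17.27 pos [602.9 -36.2 157.2] rot [ 1.8e+02 -4.0e-02 -3.3e+00] F [-0.4 -0.3 -6.6] w 11.7
 turn [ 0.0001 -0.0008 -0.0001] shift after turn [-0.0014 -0.0001  0.0022] shift now [-0.0014 -0.0001  0.0022] rows >= turn 0.0 shift 0.1
t 17.32 pos [602.8 -36.2 157.1] rot [ 1.80e+02 -3.00e-02 -3.31e+00] F [-0.1 -0.5 -6.5] w 11.4
 turn [ 0.0001 -0.0006 -0.0001] shift after turn [-0.0013 -0.0001  0.0021] shift now [-0.0013 -0.0001  0.0021] rows >= turn 0.0 shift 0.1
```

View pics/hh2.png

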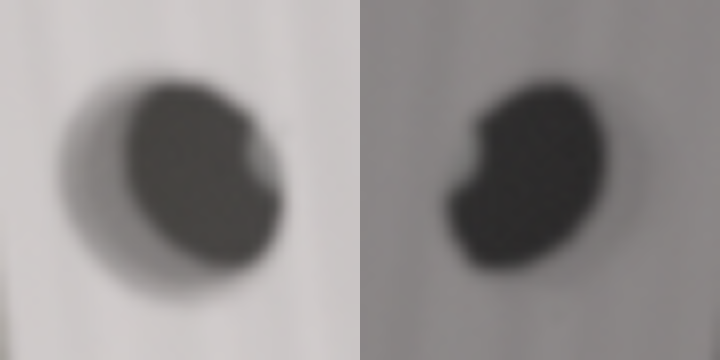

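View pics/s5c.png

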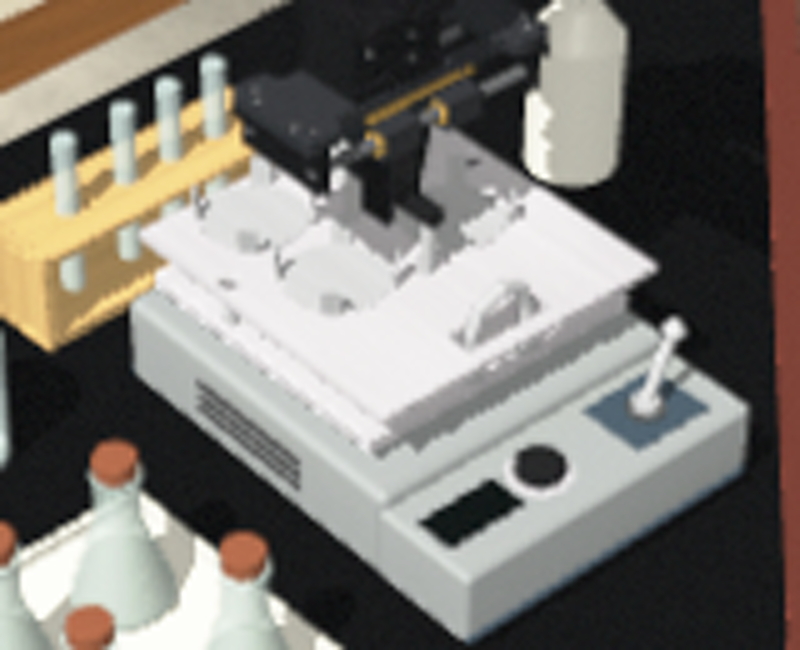

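```bash
python3 - <<'E'
from h import *
w=Cam("w8"); y=np.radians(-3.3);x=np.array([np.cos(y),np.sin(y),0]);yy=np.array([-x[1],x[0],0]); T=np.array([595.3,-35.6,100])
for sgn,(ox,oy) in ((1,(90,190)),(-1,(505,190))):
    for z in (100,108,116):
        p=T+40*x+sgn*100*yy; p[2]=z
        c=w.proj(p)[0]; e=w.proj(p-5*x)[0]; e2=w.proj(p-5*sgn*yy)[0]
        print(sgn,z,"crop",(c-[ox,oy]+.5)*8,"front edge",(e-[ox,oy]+.5)*8,"inner edge",(e2-[ox,oy]+.5)*8)
E
```

```text
1 100 crop [391.59715449 118.54526483] front edge [399.65735389 189.92555318] inner edge [462.17701375 117.98096543]
1 108 crop [340.79630467 140.0951115 ] front edge [349.45028051 213.84042489] inner edge [413.67953681 139.52896753]
1 116 crop [286.39923587 163.222308  ] front edge [295.71378265 239.48887575] inner edge [361.72839734 162.65849843]
-1 100 crop [-18.53466578 114.5233579 ] front edge [-26.42646153 185.93699744] inner edge [-89.12551029 114.1538093 ]
-1 108 crop [ 32.50109667 135.93737308] front edge [ 24.02001334 209.71809595] inner edge [-40.39262586 135.57209365]
-1 116 crop [ 87.14912509 158.91928814] front edge [ 78.012183   235.22350765] inner edge [ 11.81019538 158.56282953]
```

```bash

python3 -m crank '[[0,0,0,-0.0012,0,0.002,1],[0,0,0,0,0,0.003,1],[0,0,0,0,0,0.003,1],[0,0,0,0,0,0,1],[0,0,0,0,0,0,1]]'
python3 -m crank '[[0,0,0,0,0,0,1],[0,0,0,0,0,0,1],[0,0,0,0,0,0.003,1],[0,0,0,0,0,0.003,1],[0,0,0,0,0,0,1]]'
python3 - <<'E'
from h import *
go([601.5,-36.1,132.5],-3.3)
E
```

```text
time_s: 17.78
position: [601.0, -36.1, 148.1]
tool_rot: [-180.0, 0.1, -3.3]
contact_force: [0.7, -0.7, -6.3]
grip_width: 11.2
time_s: 18.2
position: [600.9, -36.1, 141.8]
tool_rot: [-180.0, 0.1, -3.3]
contact_force: [0.1, -0.6, -6.4]
grip_width: 11.6
t 18.20 pos [600.9 -36.1 141.8] rot [-1.7999e+02  7.0000e-02 -3.3100e+00] F [ 0.1 -0.6 -6.4] w 11.6
 turn [-0.0001  0.0013 -0.0002] shift after turn [ 0.0006 -0.      0.0093] shift now [ 0.0006 -0.      0.0093] rows >= turn 0.0 shift 0.2
```

Now 9 mm over carriage, no contact force; pins are already inside the holes. Continue.

```bash

python3 -m crank '[[0,0,0,0.0003,0,0.003,1],[0,0,0,0,0,0.003,1],[0,0,0,0,0,0.002,1],[0,0,0,0,0,0,1],[0,0,0,0,0,0,1]]'
python3 -m crank '[[0,0,0,0,0,0,1],[0,0,0,0,0,0.001,1],[0,0,0,0,0,0.001,1],[0,0,0,0,0,0,1],[0,0,0,0,0,0,1]]'
python3 - <<'E'
from h import *
go([601.5,-36.1,132.5],-3.3)
s=snap("side","s6"); s.crop(220,160,380,290,5,"s6c")
E
```

```text
time_s: 18.62
position: [601.5, -36.1, 134.4]
tool_rot: [-180.0, 0.0, -3.3]
contact_force: [0.4, 0.9, -6.4]
grip_width: 11.6
time_s: 19.03
position: [601.7, -36.1, 132.6]
tool_rot: [-180.0, 0.0, -3.3]
contact_force: [0.0, 0.3, -6.7]
grip_width: 11.3
t 19.03 pos [601.7 -36.1 132.6] rot [-1.80e+02  1.00e-02 -3.31e+00] F [ 0.   0.3 -6.7] w 11.3
 turn [-0.      0.0002 -0.0001] shift after turn [-0.0002 -0.      0.0001] shift now [-0.0002 -0.      0.0001] rows >= turn 0.0 shift 0.0
```

View pics/s6c.png

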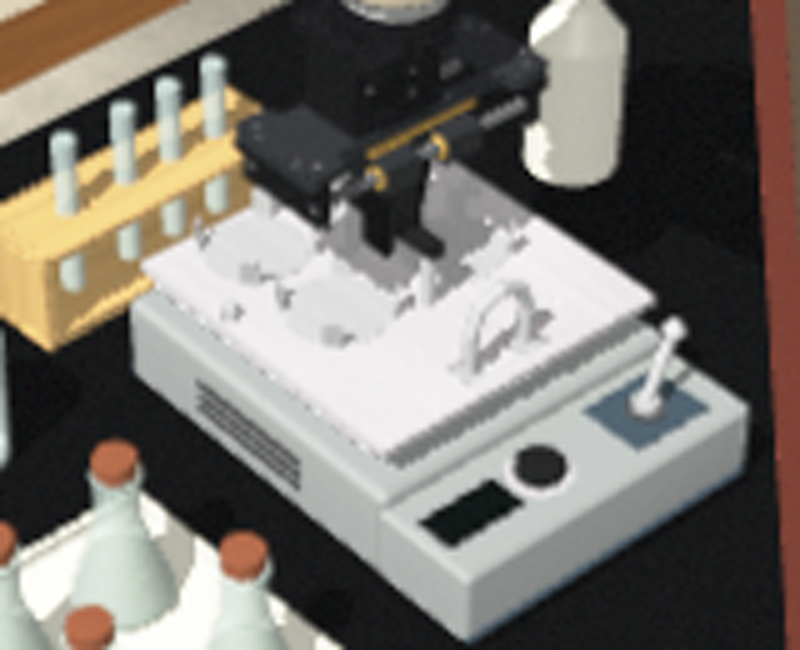

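Force not yet changed; press a little further to feel the seat.

```bash

python3 -m crank '[[0,0,0,0,0,0.001,1],[0,0,0,0,0,0.001,1],[0,0,0,0,0,0,1],[0,0,0,0,0,0,1]]'
python3 -m crank '[[0,0,0,0,0,0.001,1],[0,0,0,0,0,0.0005,1],[0,0,0,0,0,0,1],[0,0,0,0,0,0,1]]'
```

```text
time_s: 19.42
position: [601.9, -36.2, 132.3]
tool_rot: [180.0, -0.0, -3.3]
contact_force: [-4.4, 1.2, 3.3]
grip_width: 11.2
time_s: 19.75
position: [601.9, -36.2, 132.3]
tool_rot: [180.0, -0.0, -3.3]
contact_force: [-9.6, 1.3, 11.2]
grip_width: 11.1
```

```bash

python3 -m crank '[[0,0,0,0,0,0,0.6],[0,0,0,0,0,0,0.6],[0,0,0,0,0,0,0.6],[0,0,0,0,0,-0.02,0.6],[0,0,0,0,0,-0.03,0.6]]'
python3 -m crank '[[0,0,0,0,0,-0.04,0.6],[0,0,0,0,0,-0.04,0.6],[0,0,0,0,0,-0.03,0.6],[0,0,0,-0.035,0,0,0.6],[0,0,0,-0.035,0,0,0.6]]'
python3 - <<'E'
from h import *
st()
t=snap("top","t7"); t.crop(120,180,280,310,5,"t7c");  s=snap("side","s7"); s.crop(220,160,380,290,5,"s7c")
E
```

```text
time_s: 20.17
position: [599.5, -35.8, 176.1]
tool_rot: [-179.9, 0.4, -3.3]
contact_force: [-0.5, -0.4, 0.2]
grip_width: 32.8
time_s: 20.58
position: [533.8, -32.7, 292.3]
tool_rot: [179.9, -0.4, -3.3]
contact_force: [-1.2, -0.3, -0.4]
grip_width: 34.9
t 20.58 pos [533.8 -32.7 292.3] rot [179.95  -0.36  -3.3 ] F [-1.2 -0.3 -0.4] w 34.9
```

View pics/s7c.png

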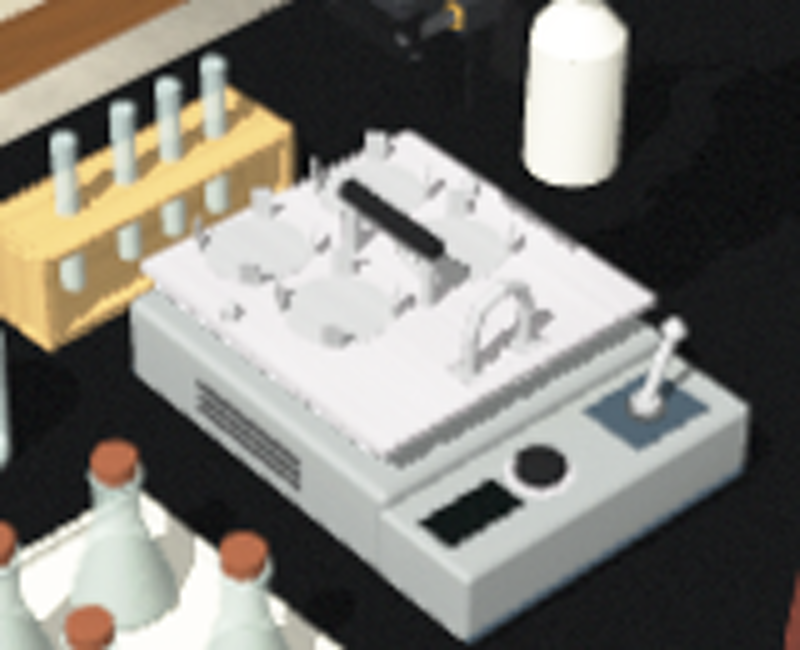

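View pics/t7.png

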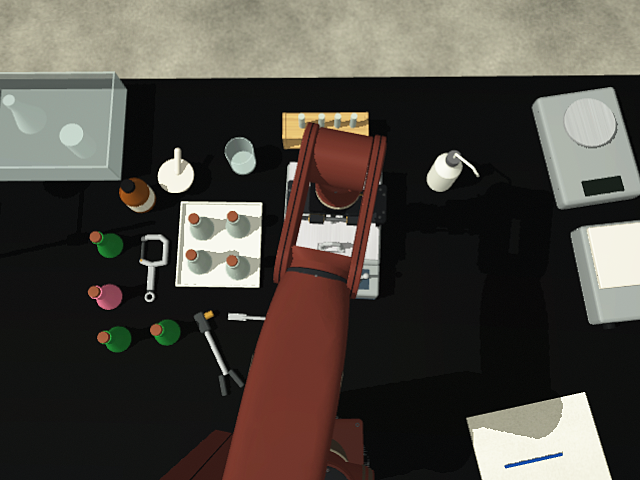

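```bash

python3 -m crank '[[0,0,0,-0.035,0,-0.02,0.6],[0,0,0,-0.025,0,-0.02,0.6],[0,0,0,0,0,0,0.6],[0,0,0,0,0,0,0.6],[0,0,0,0,0,0,0.6]]'
python3 -m crank '[[0,0,0,0,0,0,0.6],[0,0,0,0,0,0,0.6],[0,0,0,0,0,0,0.6]]'
python3 - <<'E'
from h import *
st(); c=snap("wrist","w9"); st(); c.crop(170,0,490,250,2.5,"w9c")
E
```

```text
time_s: 21.1
position: [472.7, -28.8, 329.3]
tool_rot: [180.0, -0.1, -3.3]
contact_force: [0.1, -0.1, -0.8]
grip_width: 34.6
time_s: 21.35
position: [472.1, -28.7, 328.2]
tool_rot: [-180.0, 0.1, -3.3]
contact_force: [0.3, 0.3, -0.4]
grip_width: 34.6
t 21.35 pos [472.1 -28.7 328.2] rot [-1.7998e+02  1.0000e-01 -3.3100e+00] F [ 0.3  0.3 -0.4] w 34.6
t 21.40 pos [472.1 -28.6 328.3] rot [-1.7998e+02  9.0000e-02 -3.3000e+00] F [ 0.3 -0.3  0.3] w 34.6
```

View pics/w9c.png

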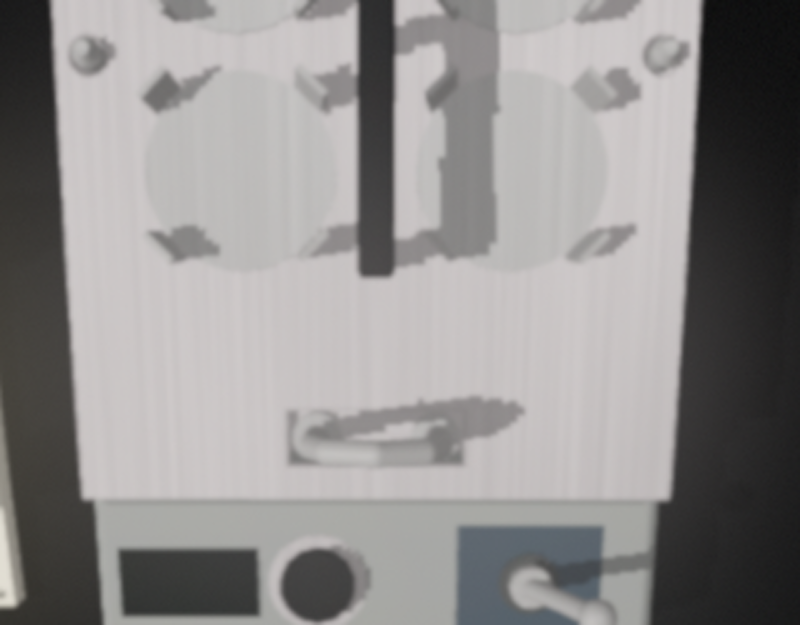

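```bash
python3 - <<'E'
from h import *
c=Cam("w9")
f=lambda x,y:(170+(x+.5)/2.5-.5,(y+.5)/2.5-.5)
y=np.radians(-3.3);x=np.array([np.cos(y),np.sin(y),0]);yy=np.array([-x[1],x[0],0]); T=np.array([595.3,-35.6,100])
def sh(P): d=np.array(P)-T; return np.round([d@x,d@yy,d[2]],1)
for n,uv,z in (("slot",f(375.5,437),106),("FL",f(241,171),106),("FR",f(512,170),106),("pinL",f(88,52),116),("pinR",f(661,52),116),("toggle ball",f(597,611),120),("pivot",f(528,575),76)):
    P=c.plane(uv,z); print(n,np.round(uv,1),np.round(P,1),"shaker",sh(P))
E
```

```text
slot [319.9 174.5] [502.  -29.8 106. ] shaker [-93.5   0.4   6. ]
FL [266.1  68.1] [598.7  12.  106. ] shaker [ 0.7 47.8  6. ]
FR [374.5  67.7] [593.4 -83.5 106. ] shaker [  0.9 -48.    6. ]
pinL [204.9  20.5] [639.6  59.6 116. ] shaker [38.8 97.6 16. ]
pinR [434.1  20.5] [ 628.1 -134.1  116. ] shaker [ 38.5 -96.5  16. ]
toggle ball [408.5 244.1] [ 433.7 -109.5  120. ] shaker [-157.1  -83.1   20. ]
pivot [380.9 229.7] [437.9 -89.8  76. ] shaker [-154.   -63.1  -24. ]
```

```bash

R='[[0,0,-0.1245,0,0,0,0.6],[0,0,-0.1245,0,0,0,0.6],[0,0,-0.1245,0,0,0,0.6],[0,0,-0.1245,0,0,0,0.6],[0,0,-0.1245,0,0,0,0.6]]' ; unset R
python3 -m crank '[[0,0,-0.1245,0,0,0,0.6],[0,0,-0.1245,0,0,0,0.6],[0,0,-0.1245,0,0,0,0.6],[0,0,-0.1245,0,0,0,0.6],[0,0,-0.1245,0,0,0,0.6]]'
python3 -m crank '[[0,0,-0.1245,0,0,0,0.6],[0,0,-0.1245,0,0,0,0.6],[0,0,-0.1245,0,0,0,0.6],[0,0,-0.1245,0,0,0,0.6],[0,0,-0.1245,0,0,0,0.6]]'
python3 -m crank '[[0,0,-0.1245,0,0,0,0.6],[0,0,-0.1245,0,0,0,0.6],[0,0,-0.1245,0,0,0,0.6],[0,0,-0.1245,0,0,0,0.6],[0,0,-0.1245,0,0,0,0.6]]'
python3 -m crank '[[0,0,-0.1245,0,0,0,0.6],[0,0,-0.1245,0,0,0,0.6],[0,0,-0.1245,0,0,0,0.6],[0,0,-0.1245,0,0,0,0.6],[0,0,-0.1245,0,0,0,0.6]]'
python3 -m crank '[[0,0,-0.1245,0,0,0,0.6],[0,0,-0.1245,0,0,0,0.6],[0,0,-0.1245,0,0,0,0.6],[0,0,-0.1245,0,0,0,0.6],[0,0,-0.1245,0,0,0,0.6]]'
python3 - <<'E'
from h import *
t=Cam("t7")
print("ring",t.plane((150,297),6),"bow",t.plane((155,236),6)," shank",t.plane((152,278),6))
go([570,420,280],175)
E
```

```text
time_s: 21.82
position: [472.1, -28.7, 328.7]
tool_rot: [-180.0, 0.0, 32.7]
contact_force: [0.4, -0.6, -0.2]
grip_width: 34.9
time_s: 22.23
position: [472.1, -28.6, 328.8]
tool_rot: [-180.0, 0.0, 68.4]
contact_force: [-0.8, 0.6, -0.6]
grip_width: 34.8
time_s: 22.65
position: [472.1, -28.7, 328.8]
tool_rot: [-180.0, -0.0, 104.0]
contact_force: [0.0, 0.6, -0.2]
grip_width: 34.6
time_s: 23.07
position: [472.0, -28.7, 328.7]
tool_rot: [-180.0, -0.0, 139.7]
contact_force: [-0.7, -0.7, 0.8]
grip_width: 34.6
time_s: 23.48
position: [472.0, -28.6, 328.7]
tool_rot: [180.0, -0.0, 175.4]
contact_force: [-1.0, -0.6, -0.3]
grip_width: 34.8
ring [398.00044945 424.13957156   6.        ] bow [555.35388673 419.96321706   6.        ]  shank [446.22701229 421.74585036   6.        ]
t 23.48 pos [472.  -28.6 328.7] rot [ 1.7999e+02 -5.0000e-02  1.7538e+02] F [-1.  -0.6 -0.3] w 34.8
 turn [ 0.0002 -0.0008  0.0067] shift after turn [-0.0585  0.4555  0.0487] shift now [-0.0616  0.4551  0.0488] rows >= turn 0.1 shift 11.1
```

```bash

python3 -m crank '[[0,0,0,-0.006,0.038,0,0.6],[0,0,0,-0.006,0.038,0,0.6],[0,0,0,-0.006,0.038,0,0.6],[0,0,0,-0.006,0.038,0,0.6],[0,0,0,-0.006,0.038,0,0.6]]'
python3 -m crank '[[0,0,0,-0.006,0.038,0.005,0.6],[0,0,0,-0.006,0.038,0.005,0.6],[0,0,0,-0.006,0.038,0.005,0.6],[0,0,0,-0.006,0.038,0.005,0.6],[0,0,0,-0.006,0.038,0.005,0.6]]'
python3 -m crank '[[0,0,0,0,0.038,0.005,0.6],[0,0,0,0,0.035,0.005,0.6],[0,0,0,0,0,0,0.6],[0,0,0,0,0,0,0.6],[0,0,0,0,0,0,0.6]]'
python3 -m crank '[[0,0,0,0,0,0,0.6],[0,0,0,0,0,0,0.6],[0,0,0,0,0,0,0.6],[0,0,0,0,0,0,0.6]]'
python3 - <<'E'
from h import *
go([570,420,280],175)
c=snap("wrist","w10")
E
```

```text
time_s: 23.9
position: [518.6, 159.8, 328.8]
tool_rot: [-180.0, -0.0, 175.0]
contact_force: [0.9, -1.6, 0.8]
grip_width: 34.9
time_s: 24.32
position: [564.8, 346.8, 303.1]
tool_rot: [-180.0, -0.0, 175.0]
contact_force: [1.0, -0.2, 0.3]
grip_width: 34.8
time_s: 24.73
position: [570.9, 417.3, 293.2]
tool_rot: [-179.9, -0.1, 175.1]
contact_force: [-0.4, -0.0, 0.6]
grip_width: 34.7
time_s: 25.07
position: [571.4, 416.5, 295.1]
tool_rot: [180.0, 0.1, 175.0]
contact_force: [0.2, -0.3, 0.4]
grip_width: 34.6
t 25.07 pos [571.4 416.5 295.1] rot [1.7997e+02 5.0000e-02 1.7495e+02] F [ 0.2 -0.3  0.4] w 34.6
 turn [ 0.0006  0.0009 -0.0008] shift after turn [0.0017 0.0033 0.0151] shift now [0.0017 0.0033 0.0151] rows >= turn 0.0 shift 0.4
```

View pics/w10.png

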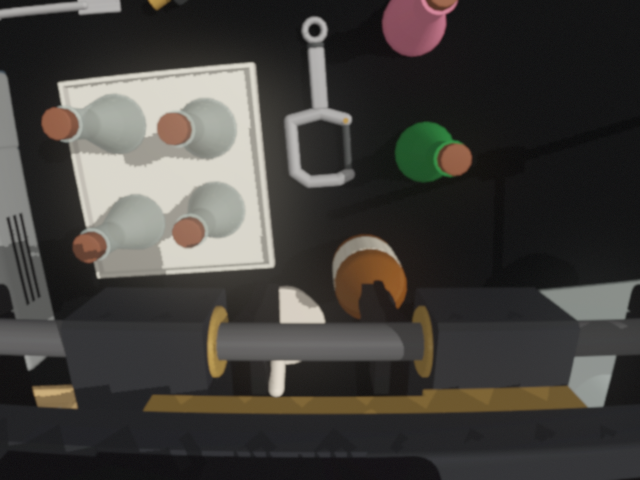

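```bash
python3 - <<'E'
from h import *
c=Cam("w10"); c.crop(270,5,370,200,4,"hk")
g=cv2.cvtColor(c.im,cv2.COLOR_BGR2GRAY)
for v in range(50,106,6):
    r=np.where(g[v,295:345]>90)[0]+295; print(v,r.min(),r.max(),g[v,r.min()-1:r.max()+2].tolist())
E
```

```text
50 308 323 [63, 104, 139, 160, 171, 175, 175, 176, 177, 178, 180, 180, 180, 180, 178, 169, 139, 90]
56 308 324 [58, 96, 132, 156, 169, 175, 177, 177, 178, 179, 179, 180, 182, 181, 179, 172, 151, 109, 60]
62 309 324 [76, 114, 144, 164, 174, 177, 177, 178, 178, 179, 180, 181, 181, 180, 178, 167, 136, 83]
68 309 325 [62, 100, 135, 157, 171, 175, 177, 177, 177, 179, 180, 180, 181, 180, 179, 171, 147, 103, 56]
74 310 325 [80, 118, 147, 165, 174, 176, 177, 177, 178, 179, 180, 180, 180, 179, 176, 164, 131, 80]
80 310 326 [65, 103, 136, 158, 170, 175, 176, 177, 177, 179, 179, 180, 180, 180, 178, 170, 142, 96, 52]
86 311 326 [87, 122, 149, 166, 174, 176, 176, 176, 178, 178, 179, 180, 180, 178, 174, 156, 119, 70]
92 311 326 [69, 107, 139, 160, 171, 175, 176, 176, 176, 178, 178, 180, 180, 179, 177, 168, 137, 89]
98 311 327 [57, 91, 126, 150, 166, 173, 176, 176, 176, 177, 177, 179, 179, 179, 178, 172, 150, 108, 63]
104 312 327 [73, 110, 140, 160, 171, 175, 175, 176, 176, 177, 178, 179, 179, 178, 176, 166, 133, 83]
```

View pics/hk.png

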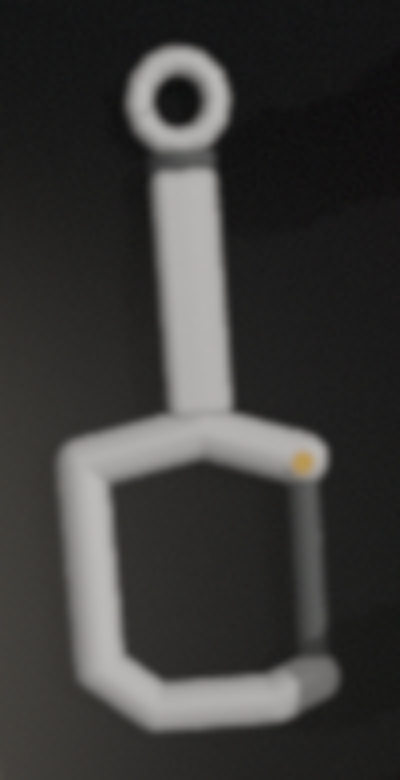

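```bash
python3 - <<'E'
from h import *
c=Cam("w10"); t=Cam("t7")
for z in (13,8):
    A=c.plane((315.9,50),z);B=c.plane((319.8,104),z);d=B-A; yaw=np.degrees(np.arctan2(d[1],d[0]))
    E1=c.plane((315.7,46.9),z);E2=c.plane((320.1,108.1),z)
    pv=c.plane((345.9,120.4),z); x=d/np.linalg.norm(d);y=np.array([-x[1],x[0],0])
    print(z,"yaw",yaw,"ends",E1,E2,np.linalg.norm(E1-E2),"mid",(E1+E2)/2,"from pivot",pv-44*x-26*y, "far end",(c.plane((270+200/4,5+730/4),z)-(E1+E2)/2)@x)
print("ring tri",tri([(c,(314.2,30)),(t,(149.5,297))]), tri([(c,(345.9,120.4)),(t,(141,260.5))]))
print(c.pt((318,80)))
go([470,420,60],175)
E
```

```text
13 yaw -0.8640024858495008 ends [416.82183644 426.61157644  13.        ] [477.02199739 425.68399589  13.        ] 60.20730673248374 mid [446.92191691 426.14778617  13.        ] from pivot [447.39627561 426.14414665  13.        ] far end 112.9263827738286
8 yaw -0.8640024858495023 ends [415.91744385 426.64825998   8.        ] [476.79620907 425.71022331   8.        ] 60.88599155347861 mid [446.35682646 426.17924165   8.        ] from pivot [447.33688391 426.46113283   8.        ] far end 114.19934158959146
ring tri (array([398.3758157 , 426.56617386,   2.24554353]), [0.12469799575979446, 0.12469799575975961]) (array([491.55514216, 452.01827153,   6.39268172]), [0.1926828142131457, 0.19268281421330963])
[448.98349758 426.03084758  12.69226696]
t 25.12 pos [571.3 416.7 295. ] rot [1.7997e+02 5.0000e-02 1.7497e+02] F [ 0.5 -0.1 -0.9] w 34.7
 turn [ 0.0005  0.0008 -0.0006] shift after turn [ 0.1012 -0.0055  0.235 ] shift now [ 0.1014 -0.0057  0.2349] rows >= turn 0.0 shift 6.1
```

```bash
python3 - <<'E'
from h import *
c=Cam("w10"); t=Cam("t7")
for uv,tu in (((60,124),None),((174,128.5),None),((188,232),None),((90,247),None)):
    print(uv,np.round(c.plane(uv,118),1))
for uv in ((455,159),(443,3),(425,155)): print("look-alikes/green",np.round(c.plane(uv,114),1))
hsv=cv2.cvtColor(t.im,cv2.COLOR_BGR2HSV); 
t.crop(170,190,280,300,7,"ft")
m=cv2.inRange(hsv,(0,110,60),(18,255,255)); n,l,s,ce=cv2.connectedComponentsWithStats(m)
for i in range(1,n):
    if 30<s[i,4]<400 and 80<ce[i][0]<270: print(ce[i],s[i,4],np.round(t.plane(ce[i],118),1))
E
```

```text
(60, 124) [471.6 210.3 118. ]
(174, 128.5) [486. 306. 118.]
(188, 232) [572.6 302.9 118. ]
(90, 247) [578.1 212.1 118. ]
look-alikes/green [531.4 533.5 114. ]
look-alikes/green [410.5 526.7 114. ]
look-alikes/green [526.1 508.4 114. ]
[232.16483516 215.8021978 ] 91 [578.5 206.2 118. ]
[193.5        218.11363636] 88 [573.4 298.6 118. ]
[ 94.92792793 236.36036036] 111 [530.1 531.2 118. ]
[190.86363636 254.36363636] 88 [485.1 301.4 118. ]
[231.65934066 260.1978022 ] 91 [470.4 204.7 118. ]
[ 93.2037037  291.22222222] 108 [399.1 525.3 118. ]
[155.57798165 329.34862385] 109 [310.3 375.4 118. ]
[102.72268908 336.82352941] 119 [294.2 495.5 118. ]
```

```bash

python3 -m crank '[[0,0,-0.072,0,0,0,0.6],[0,0,0,0.03,0.002,0.02,0.6],[0,0,0,0.03,0.002,0.025,0.6],[0,0,0,0.03,0.002,0.03,0.6],[0,0,0,0.019,0.0015,0.03,0.6]]'
python3 -m crank '[[0,0,0,0,0,0.025,0.6],[0,0,0,0,0,0.02,0.6],[0,0,0,0,0,0,0.6],[0,0,0,0,0,0,0.6],[0,0,0,0,0,0,0.6]]'
python3 -m crank '[[0,0,0,0,0,0,0.6],[0,0,0,0,0,0,0.6],[0,0,0,0,0,0,0.6]]'
python3 - <<'E'
from h import *
go([462.2,425.9,3.5],179.1)
c=snap("wrist","w11"); s=snap("side","s11"); s.crop(120,230,300,400,4,"s11c")
E
```

```text
time_s: 25.53
position: [460.8, 426.7, 189.8]
tool_rot: [179.9, 0.0, 179.2]
contact_force: [1.0, 0.6, -1.2]
grip_width: 34.7
time_s: 25.95
position: [463.8, 426.9, 146.6]
tool_rot: [179.9, 0.1, 179.1]
contact_force: [-0.2, 1.3, 0.1]
grip_width: 34.8
time_s: 26.2
position: [463.6, 426.9, 146.4]
tool_rot: [179.9, 0.1, 179.1]
contact_force: [-0.2, -0.1, -1.2]
grip_width: 35.0
t 26.20 pos [463.6 426.9 146.4] rot [1.7991e+02 1.2000e-01 1.7913e+02] F [-0.2 -0.1 -1.2] w 35.0
 turn [0.0015 0.002  0.0006] shift after turn [ 0.0014 -0.0011  0.1429] shift now [ 0.0017 -0.0013  0.1429] rows >= turn 0.0 shift 3.4
```

View pics/w11.png

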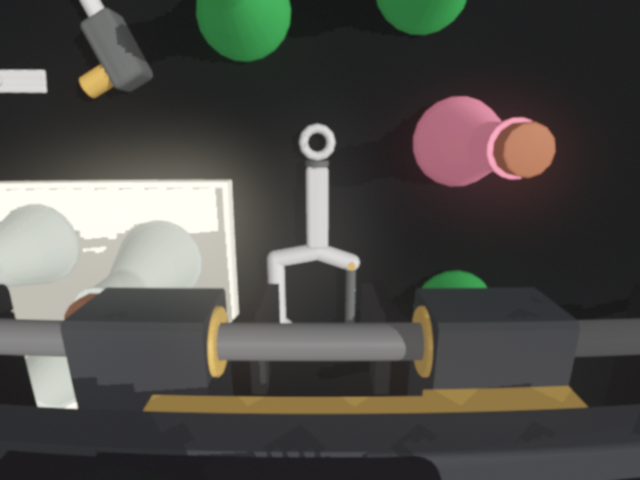

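View pics/s11c.png

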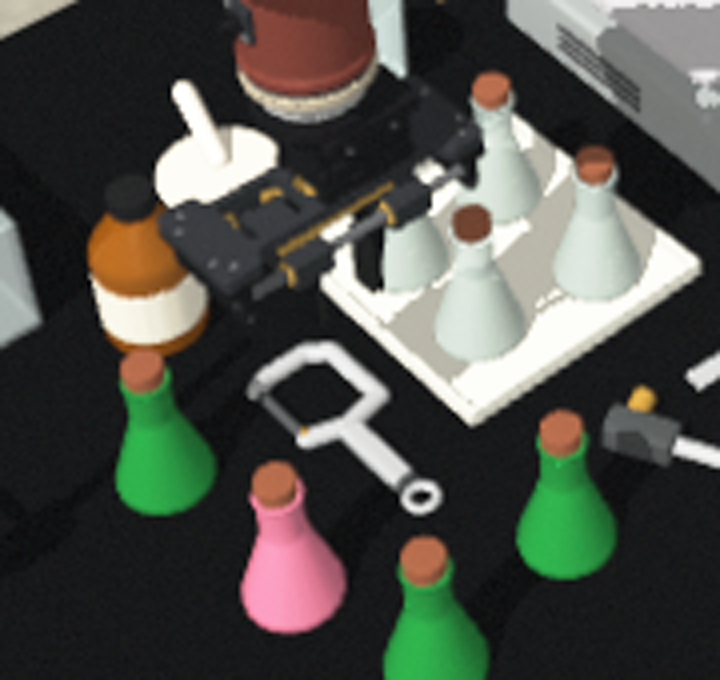

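```bash
python3 - <<'E'
from h import *
c=Cam("w11"); g=cv2.cvtColor(c.im,cv2.COLOR_BGR2GRAY).astype(float)
def cen(v):
    r=g[v,295:345]; i=np.where(r>110)[0]; a,b=i.min(),i.max()
    l=a-(r[a]-110)/(r[a]-r[a-1]); h=b+(r[b]-110)/(r[b]-r[b+1]); return 295+(l+h)/2,h-l
P=[]
for v in range(172,242,10):
    u,w=cen(v); p=c.plane((u,v),13); P.append(p); print(v,round(u,2),round(w,2),np.round(p,2))
P=np.array(P); print("yaw",np.degrees(np.polyfit(P[:,0],P[:,1],1)[0]))
pv=c.plane((352,267),13); print(pv, c.plane((317.5,166),13),c.plane((317.5,246),13))
E
```

```text
172 317.04 23.13 [419.77 426.15  13.  ]
182 317.05 23.13 [426.93 426.03  13.  ]
192 317.11 23.13 [434.19 425.94  13.  ]
202 317.12 23.11 [441.52 425.81  13.  ]
212 317.17 23.04 [448.95 425.71  13.  ]
222 317.27 22.81 [456.47 425.65  13.  ]
232 317.18 22.57 [464.09 425.44  13.  ]
yaw -0.8581148053653627
[492.05720688 451.4811563   13.        ] [415.51124886 426.55514928  13.        ] [474.93740865 425.48904783  13.        ]
```

```bash

python3 -m crank '[[0,0,0,0.0014,-0.0014,0.025,0.6],[0,0,0,0,0,0.03,0.6],[0,0,0,0,0,0.03,0.6],[0,0,0,0,0,0.02,0.6],[0,0,0,0,0,0.01,0.6]]'
python3 -m crank '[[0,0,0,0,0,0.005,0.6],[0,0,0,0,0,0.005,0.6],[0,0,0,0,0,0,0.6],[0,0,0,0,0,0,0.6],[0,0,0,0,0,0,0.6]]'
python3 -m crank '[[0,0,0,0,0,0,0.6],[0,0,0,0,0,0,0.6],[0,0,0,0,0,0,0.6]]'
python3 - <<'E'
from h import *
go([462.2,425.5,3.5],179.1)
E
```

```text
time_s: 26.72
position: [459.3, 423.7, 26.3]
tool_rot: [-179.8, -0.2, 179.2]
contact_force: [-0.1, -0.4, 0.8]
grip_width: 34.9
time_s: 27.13
position: [462.3, 425.9, 21.4]
tool_rot: [179.9, 0.1, 179.2]
contact_force: [-1.0, 0.0, 0.3]
grip_width: 34.6
time_s: 27.38
position: [461.6, 425.4, 20.4]
tool_rot: [180.0, 0.0, 179.2]
contact_force: [0.1, -0.5, -0.7]
grip_width: 34.7
t 27.38 pos [461.6 425.4  20.4] rot [1.7997e+02 5.0000e-02 1.7915e+02] F [ 0.1 -0.5 -0.7] w 34.7
 turn [0.0006 0.0008 0.001 ] shift after turn [-0.0006  0.0001  0.0169] shift now [-0.0006  0.0001  0.0169] rows >= turn 0.0 shift 0.4
```

```bash

python3 -m crank '[[0,0,0,0,0,0.006,0.6],[0,0,0,0,0,0.006,0.6],[0,0,0,0,0,0.004,0.6],[0,0,0,0,0,0,0.6],[0,0,0,0,0,0,0.6]]'
python3 -m crank '[[0,0,0,0,0,0,0.6],[0,0,0,0,0,0.001,0.6],[0,0,0,0,0,0,1],[0,0,0,0,0,0,1],[0,0,0,0,0,0,1]]'
python3 -m crank '[[0,0,0,0,0,0,1],[0,0,0,0,0,0,1]]'
```

```text
time_s: 27.8
position: [460.7, 424.7, 2.9]
tool_rot: [-179.9, -0.1, 179.1]
contact_force: [0.8, 0.2, 0.4]
grip_width: 35.2
time_s: 28.22
position: [461.3, 425.2, 3.0]
tool_rot: [180.0, 0.0, 179.2]
contact_force: [0.3, 0.6, 0.1]
grip_width: 21.7
time_s: 28.38
position: [461.3, 425.2, 2.9]
tool_rot: [180.0, 0.0, 179.2]
contact_force: [-0.3, 0.1, -0.3]
grip_width: 15.2
```

```bash

python3 -m crank '[[0,0,0,0,0,0,1],[0,0,0,0,0,-0.01,1],[0,0,0,0,0,-0.02,1],[0,0,0,0,0,-0.03,1],[0,0,0,0,0,-0.035,1]]'
python3 -m crank '[[0,0,0,0,0,-0.035,1],[0,0,0,0,0,-0.035,1],[0,0,0,0,0,-0.03,1],[0,0,0,0,0,-0.02,1],[0,0,0,0,0,0,1]]'
python3 -m crank '[[0,0,0,0,0,0,1],[0,0,0,0,0,0,1],[0,0,0,0,0,0,1],[0,0,0,0,0,0,1]]'
python3 - <<'E'
from h import *
st(); c=snap("wrist","w12")
go([456.6,63.6,215],86.7)
E
```

```text
time_s: 28.8
position: [459.4, 423.8, 96.7]
tool_rot: [-179.8, -0.2, 179.2]
contact_force: [-0.8, 0.4, -0.7]
grip_width: 15.3
time_s: 29.22
position: [463.6, 426.9, 225.0]
tool_rot: [179.7, 0.5, 179.2]
contact_force: [0.6, 1.8, -1.2]
grip_width: 15.4
time_s: 29.55
position: [460.2, 424.3, 215.3]
tool_rot: [-179.9, -0.2, 179.2]
contact_force: [-0.8, -0.4, -1.2]
grip_width: 15.4
t 29.55 pos [460.2 424.3 215.3] rot [-179.86   -0.19  179.15] F [-0.8 -0.4 -1.2] w 15.4
t 29.60 pos [460.4 424.5 215.6] rot [-1.7988e+02 -1.7000e-01  1.7915e+02] F [-0.8  0.3 -1.7] w 15.5
 turn [-4.0000e-03 -5.0000e-04  1.6136e+00] shift after turn [-0.3605  0.017   0.0006] shift now [-0.0015 -0.3609  0.0014] rows >= turn 12.9 shift 8.7
```

View pics/w12.png

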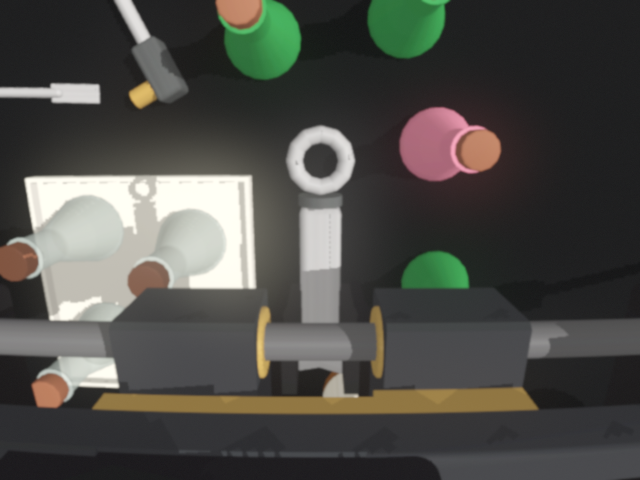

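```bash

python3 -m crank '[[0,0,0.06,0,0,0,1],[0,0,0.12,0,0,0,1],[0,0,0.12,0,0,0,1],[0,0,0.12,0,0,0,1],[0,0,0.12,0,0,0,1]]'
python3 -m crank '[[0,0,0.12,0,0,0,1],[0,0,0.12,0,0,0,1],[0,0,0.12,0,0,0,1],[0,0,0.12,0,0,0,1],[0,0,0.12,0,0,0,1]]'
python3 -m crank '[[0,0,0.12,0,0,0,1],[0,0,0.12,0,0,0,1],[0,0,0.12,0,0,0,1],[0,0,0.08,0,0,0,1],[0,0,0.0336,0,0,0,1]]'
python3 -m crank '[[0,0,0,-0.02,0,0,1],[0,0,0,-0.03,0,0,1],[0,0,0,-0.035,0,0,1],[0,0,0,-0.035,0,0,1],[0,0,0,-0.035,0,0,1]]'
python3 -m crank '[[0,0,0,-0.035,0,0,1],[0,0,0,-0.035,0,0,1],[0,0,0,-0.035,0,0,1],[0,0,0,-0.035,0,0,1],[0,0,0,-0.03,0,0,1]]'
python3 -m crank '[[0,0,0,-0.025,0.01,0,1],[0,0,0,-0.01,0.007,0,1],[0,0,0,0,0,0,1],[0,0,0,0,0,0,1],[0,0,0,0,0,0,1]]'
python3 - <<'E'
from h import *
go([456.6,63.6,215],86.7)
E
```

```text
time_s: 30.02
position: [460.9, 424.8, 216.6]
tool_rot: [-179.9, -0.0, 147.9]
contact_force: [-0.1, 0.3, -2.3]
grip_width: 15.5
time_s: 30.43
position: [460.9, 424.8, 216.6]
tool_rot: [-179.9, 0.0, 113.5]
contact_force: [-1.1, -0.3, -2.2]
grip_width: 15.5
time_s: 30.85
position: [460.9, 424.9, 216.6]
tool_rot: [-179.9, 0.1, 86.5]
contact_force: [-0.2, 0.2, -1.8]
grip_width: 14.8
time_s: 31.27
position: [451.5, 269.0, 216.7]
tool_rot: [-179.9, 0.0, 86.7]
contact_force: [0.4, -0.6, -1.4]
grip_width: 15.4
time_s: 31.68
position: [441.8, 98.7, 217.1]
tool_rot: [-179.9, 0.0, 86.7]
contact_force: [0.8, 0.4, -2.2]
grip_width: 14.9
time_s: 32.1
position: [457.3, 65.7, 217.3]
tool_rot: [-179.9, -0.0, 86.7]
contact_force: [0.3, 0.7, -2.0]
grip_width: 15.5
t 32.10 pos [457.3  65.7 217.3] rot [-1.7993e+02 -4.0000e-02  8.6720e+01] F [ 0.3  0.7 -2. ] w 15.5
 turn [-0.0011 -0.0007  0.0004] shift after turn [-0.0021 -0.0005  0.0023] shift now [-0.0021 -0.0005  0.0023] rows >= turn 0.0 shift 0.1
```

```bash

python3 -m crank '[[0,0,0,-0.002,-0.001,0.02,1],[0,0,0,0,0,0.025,1],[0,0,0,0,0,0.025,1],[0,0,0,0,0,0.015,1],[0,0,0,0,0,0.008,1]]'
python3 -m crank '[[0,0,0,0,0,0,1],[0,0,0,0,0,0,1],[0,0,0,0,0,0,1],[0,0,0,0,0,0,1],[0,0,0,0,0,0,1]]'
python3 - <<'E'
from h import *
go([456.6,63.6,113],86.7)
t=snap("top","t13");s=snap("side","s13"); s.crop(250,190,390,300,5.5,"s13c"); t.crop(270,220,390,310,6,"t13c");w=snap("wrist","w13")
E
```

```text
time_s: 32.52
position: [454.3, 64.3, 122.0]
tool_rot: [-179.7, -0.0, 86.8]
contact_force: [-0.3, 1.1, -2.8]
grip_width: 15.3
time_s: 32.93
position: [457.3, 62.9, 126.0]
tool_rot: [179.9, -0.0, 86.7]
contact_force: [-0.2, 0.2, -1.9]
grip_width: 15.6
t 32.93 pos [457.3  62.9 126. ] rot [ 1.7987e+02 -1.0000e-02  8.6700e+01] F [-0.2  0.2 -1.9] w 15.6
 turn [ 0.0023 -0.0001  0.0001] shift after turn [ 0.0007 -0.0008  0.013 ] shift now [ 0.0007 -0.0008  0.013 ] rows >= turn 0.0 shift 0.3
```

View pics/s13c.png

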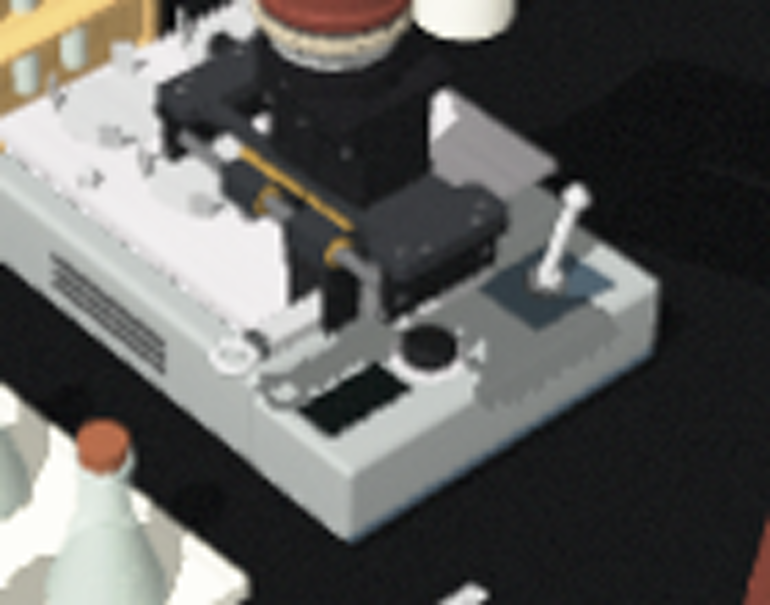

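View pics/w13.png

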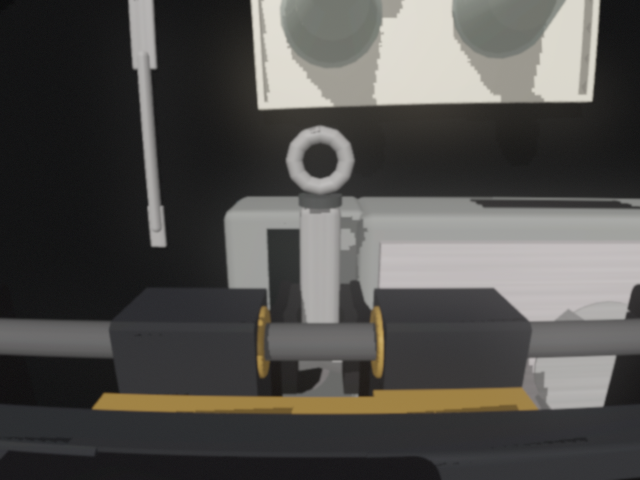

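View pics/t13c.png

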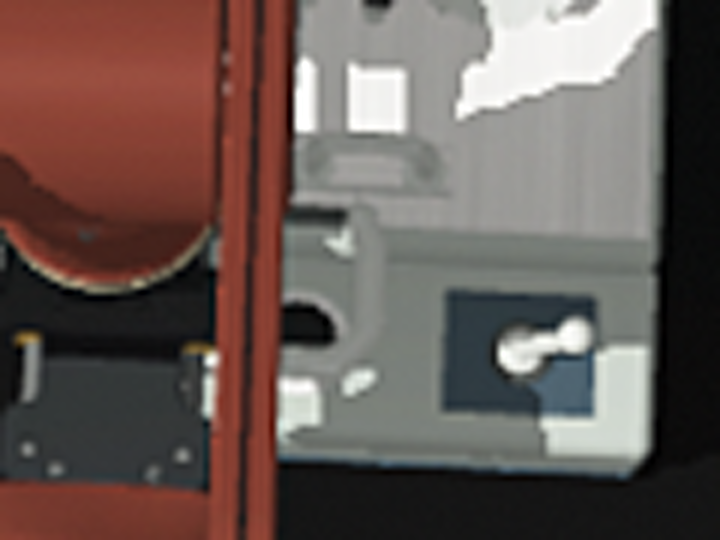

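```bash

python3 -m crank '[[0,0,0,0.0007,0,0.006,1],[0,0,0,0,0,0.004,1],[0,0,0,0,0,0.002,1],[0,0,0,0,0,0,1],[0,0,0,0,0,0,1]]'
python3 -m crank '[[0,0,0,0,0,0,1],[0,0,0,0,0,0,1],[0,0,0,0,0,0,1]]'
python3 - <<'E'
from h import *
go([456.6,63.6,112.5],86.7)
E
```

```text
time_s: 33.5
position: [456.1, 63.5, 112.3]
tool_rot: [-179.9, 0.0, 86.7]
contact_force: [-0.2, 0.1, -1.9]
grip_width: 15.1
time_s: 33.75
position: [456.6, 63.5, 112.9]
tool_rot: [180.0, 0.0, 86.7]
contact_force: [0.1, -0.4, -2.1]
grip_width: 15.4
t 33.75 pos [456.6  63.5 112.9] rot [179.98   0.    86.7 ] F [ 0.1 -0.4 -2.1] w 15.4
 turn [ 0.0003  0.     -0.0001] shift after turn [0.0001 0.     0.0004] shift now [0.0001 0.     0.0004] rows >= turn 0.0 shift 0.0
```

Push in stages along tool +y.

```bash

python3 -m crank '[[0,0,0,0,0.003,0,1],[0,0,0,0,0.004,0,1],[0,0,0,0,0.004,0,1],[0,0,0,0,0.004,0,1],[0,0,0,0,0.003,0,1]]'
python3 -m crank '[[0,0,0,0,0.003,0,1],[0,0,0,0,0.003,0,1],[0,0,0,0,0.003,0,1],[0,0,0,0,0.003,0,1],[0,0,0,0,0.003,0,1]]'
python3 -m crank '[[0,0,0,0,0.003,0,1],[0,0,0,0,0.003,0,1],[0,0,0,0,0.003,0,1],[0,0,0,0,0,0,1]]'
python3 - <<'E'
from h import *
go([523.5,59.8,112.5],86.7)
t=snap("top","t14"); t.crop(270,220,390,310,6,"t14c")
E
```

```text
time_s: 34.17
position: [474.9, 62.5, 112.8]
tool_rot: [-180.0, -0.0, 86.7]
contact_force: [-4.1, 1.7, -1.1]
grip_width: 15.3
time_s: 34.58
position: [488.9, 61.3, 112.4]
tool_rot: [-179.9, 0.0, 86.7]
contact_force: [-4.9, -1.4, -1.5]
grip_width: 14.9
time_s: 34.92
position: [498.0, 61.2, 112.2]
tool_rot: [-179.9, -0.0, 86.7]
contact_force: [-3.9, 2.2, -2.7]
grip_width: 15.0
t 34.92 pos [498.   61.2 112.2] rot [-1.799e+02 -3.000e-02  8.667e+01] F [-3.9  2.2 -2.7] w 15.0
 turn [-0.0017 -0.0005 -0.0005] shift after turn [ 0.0001  0.0255 -0.0003] shift now [ 0.0001  0.0255 -0.0003] rows >= turn 0.0 shift 0.6
```

View pics/t14c.png

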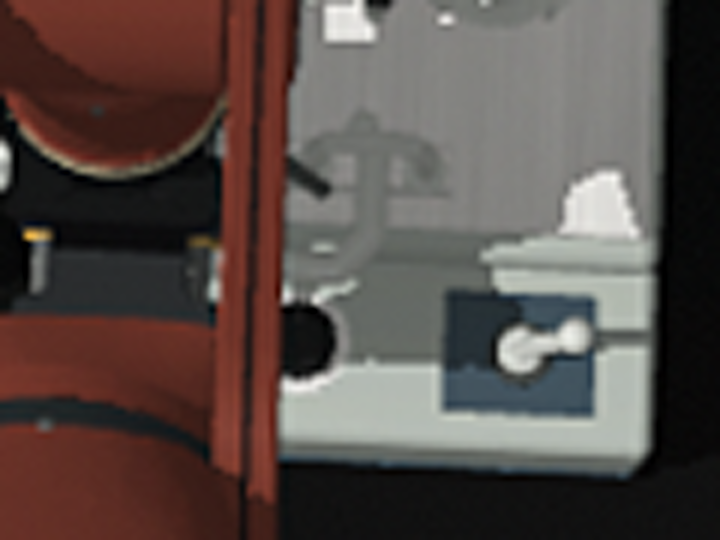

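```bash

python3 -m crank '[[0,0,0,0,0.003,0,1],[0,0,0,0,0.003,0,1],[0,0,0,0,0.003,0,1],[0,0,0,0,0.003,0,1],[0,0,0,0,0.003,0,1]]'
python3 -m crank '[[0,0,0,0,0.003,0,1],[0,0,0,0,0.003,0,1],[0,0,0,0,0,0,1],[0,0,0,0,0,0,1]]'
python3 - <<'E'
from h import *
go([523.5,59.8,112.5],86.7)
t=snap("top","t15"); t.crop(270,220,390,310,6,"t15c")
E
```

```text
time_s: 35.38
position: [512.5, 60.4, 112.3]
tool_rot: [-179.9, -0.0, 86.7]
contact_force: [-5.5, 1.1, -1.4]
grip_width: 14.9
time_s: 35.72
position: [520.1, 60.8, 113.0]
tool_rot: [179.9, -0.1, 86.7]
contact_force: [0.2, 6.5, -3.2]
grip_width: 15.4
t 35.72 pos [520.1  60.8 113. ] rot [ 1.7989e+02 -1.0000e-01  8.6710e+01] F [ 0.2  6.5 -3.2] w 15.4
 turn [ 0.0018 -0.0017  0.0001] shift after turn [-0.0008  0.0034  0.0005] shift now [-0.0008  0.0034  0.0005] rows >= turn 0.0 shift 0.1
```

View pics/t15c.png

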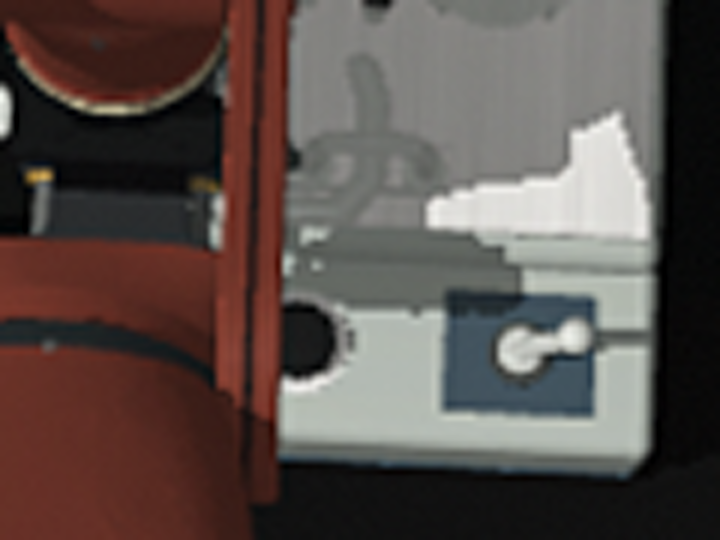

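```bash

python3 -m crank '[[0,0,0,0,0.0015,0,1],[0,0,0,0,0.0015,0,1],[0,0,0,0,0,0,1],[0,0,0,0,0,0,1],[0,0,0,0,0,0,1]]'
python3 - <<'E'
from h import *
go([523.5,59.8,112.5],86.7)
E
python3 -m crank '[[0,0,0,0,0,0,1],[0,0,0,0,0,0,1]]'; python3 - <<'E'
from h import *
t=snap("top","t16"); t.crop(290,220,390,310,7,"t16c");s=snap("side","s16"); s.crop(250,190,390,300,5.5,"s16c")
E
```

```text
time_s: 36.18
position: [523.4, 60.3, 113.3]
tool_rot: [179.8, -0.1, 86.7]
contact_force: [0.8, 6.4, -2.9]
grip_width: 15.5
t 36.18 pos [523.4  60.3 113.3] rot [ 1.7985e+02 -7.0000e-02  8.6710e+01] F [ 0.8  6.4 -2.9] w 15.5
 turn [ 0.0026 -0.0012  0.0002] shift after turn [-0.0005  0.0001  0.0008] shift now [-0.0005  0.0001  0.0008] rows >= turn 0.0 shift 0.0
time_s: 36.35
position: [523.6, 60.4, 113.5]
tool_rot: [179.8, -0.1, 86.7]
contact_force: [0.6, 6.7, -1.8]
grip_width: 15.4
```

View pics/t16c.png

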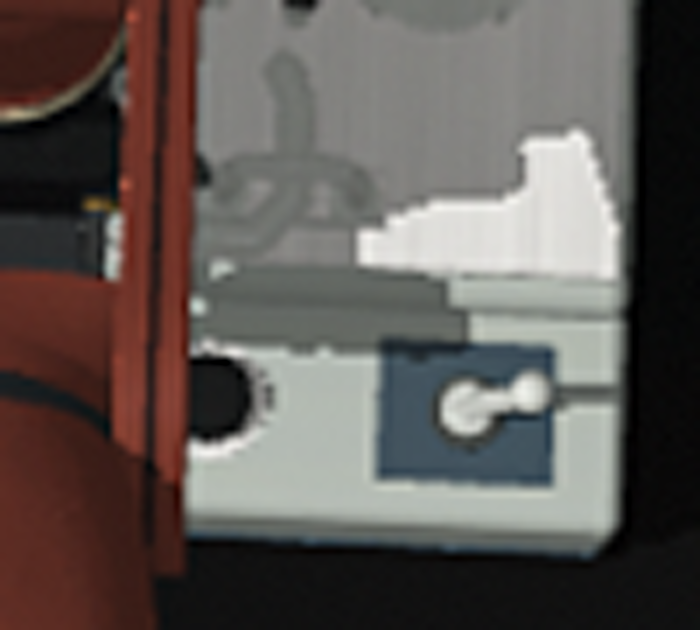

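View pics/s16c.png

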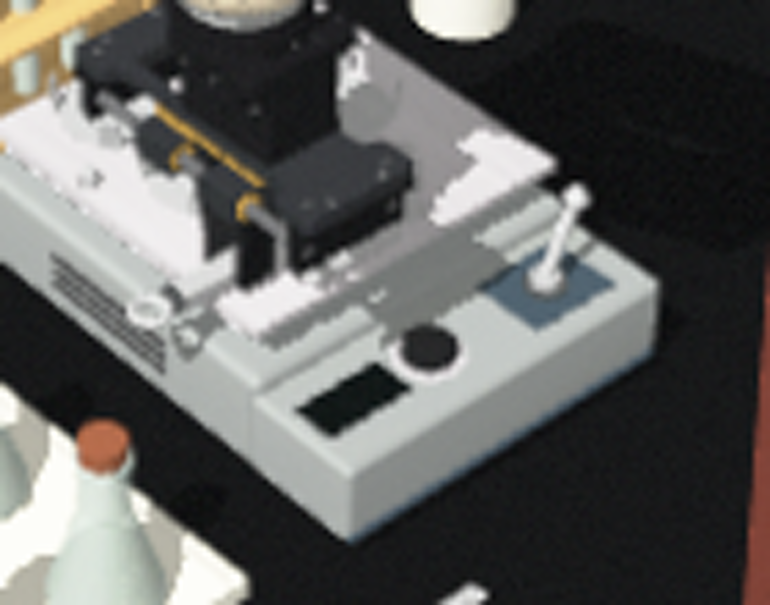

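```bash

python3 -m crank '[[0,0,0,0,-0.004,0,1],[0,0,0,0,-0.004,0,1],[0,0,0,0,-0.003,0,1],[0,0,0,0,0,0,1],[0,0,0,0,0,0,1]]'
python3 -m crank '[[0,0,0,0,-0.002,0,1],[0,0,0,0,-0.001,0,1],[0,0,0,0,0,0,1],[0,0,0,0,0,0,1]]'
python3 - <<'E'
from h import *
st();t=snap("top","t17"); t.crop(290,220,390,310,7,"t17c")
E
```

```text
time_s: 36.87
position: [517.2, 64.3, 115.8]
tool_rot: [179.2, -0.4, 86.8]
contact_force: [13.4, 19.6, -4.1]
grip_width: 15.3
time_s: 37.2
position: [515.3, 65.3, 116.4]
tool_rot: [179.1, -0.5, 86.8]
contact_force: [14.6, 22.8, -3.9]
grip_width: 15.2
t 37.20 pos [515.3  65.3 116.4] rot [179.05  -0.54  86.81] F [14.6 22.8 -3.9] w 15.2
```

View pics/t17c.png

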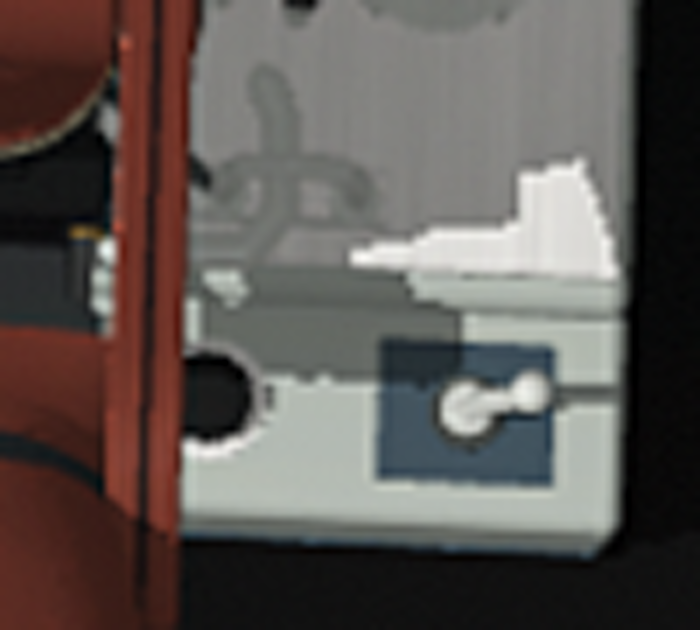

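```bash

python3 -m crank '[[0,0,0,0,0.005,0,1],[0,0,0,0,0.005,0,1],[0,0,0,0,0.004,0,1],[0,0,0,0,0,0,1],[0,0,0,0,0,0,1]]'
python3 - <<'E'
from h import *
st()
E
python3 -m crank '[[0,0,0,0.002,0,0,1],[0,0,0,0.002,0,0,1],[0,0,0,0,0,0,1],[0,0,0,0,0,0,1]]'
python3 -m crank '[[0,0,0,0.001,0,0,1],[0,0,0,0.001,0,0,1],[0,0,0,0,0,0,1],[0,0,0,0,0,0,1]]'

```

```text
time_s: 37.67
position: [524.5, 60.7, 113.9]
tool_rot: [179.7, -0.1, 86.7]
contact_force: [2.0, 6.2, -2.6]
grip_width: 15.2
t 37.67 pos [524.5  60.7 113.9] rot [ 1.7972e+02 -1.1000e-01  8.6730e+01] F [ 2.   6.2 -2.6] w 15.2
time_s: 38.0
position: [522.8, 63.3, 113.0]
tool_rot: [180.0, 0.0, 86.7]
contact_force: [-0.2, 0.6, -1.4]
grip_width: 15.4
time_s: 38.33
position: [522.7, 65.6, 112.8]
tool_rot: [180.0, 0.0, 86.7]
contact_force: [-0.3, 0.1, -2.2]
grip_width: 15.4
```

```bash

python3 -m crank '[[0,0,0,0,-0.004,0,1],[0,0,0,0,-0.004,0,1],[0,0,0,0,-0.003,0,1],[0,0,0,0,0,0,1],[0,0,0,0,0,0,1]]'
python3 -m crank '[[0,0,0,0,-0.002,0,1],[0,0,0,0,-0.002,0,1],[0,0,0,0,0,0,1],[0,0,0,0,0,0,1]]'
python3 - <<'E'
from h import *
st();t=snap("top","t18"); t.crop(290,220,390,310,7,"t18c")
E
```

```text
time_s: 38.75
position: [511.4, 66.4, 112.8]
tool_rot: [180.0, -0.0, 86.7]
contact_force: [0.3, -1.2, -2.1]
grip_width: 15.5
time_s: 39.08
position: [507.6, 66.6, 112.8]
tool_rot: [-180.0, 0.0, 86.7]
contact_force: [-0.1, 0.6, -1.4]
grip_width: 15.2
t 39.08 pos [507.6  66.6 112.8] rot [-180.     0.    86.7] F [-0.1  0.6 -1.4] w 15.2
```

View pics/t18c.png

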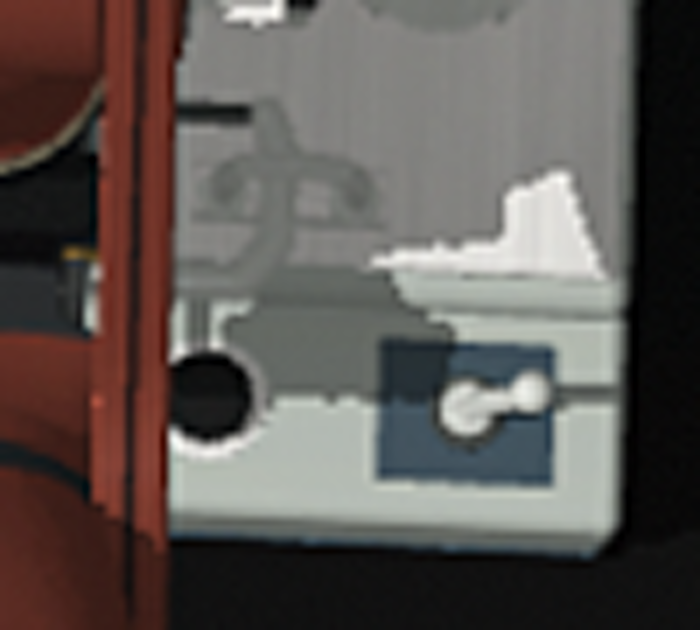

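```bash

python3 -m crank '[[0,0,0,0,0.003,0,1],[0,0,0,0,0.003,0,1],[0,0,0,0,0,0.001,1],[0,0,0,0,0,0.001,1],[0,0,0,0,0,0.001,1]]'
python3 -m crank '[[0,0,0,0,0,0.0005,1],[0,0,0,0,0,0,1],[0,0,0,0,0,0,1]]'

```

```text
time_s: 39.55
position: [513.7, 66.2, 109.6]
tool_rot: [-180.0, -0.0, 86.7]
contact_force: [0.6, -0.4, -1.2]
grip_width: 15.2
time_s: 39.8
position: [513.6, 66.2, 109.2]
tool_rot: [-180.0, 0.0, 86.7]
contact_force: [-0.3, 0.1, -1.7]
grip_width: 15.6
```

```bash

python3 -m crank '[[0,0,0,0,0,0.0005,1],[0,0,0,0,0,0.0005,1],[0,0,0,0,0,0,1],[0,0,0,0,0,0,1]]'

```

```text
time_s: 40.13
position: [513.7, 66.2, 108.9]
tool_rot: [180.0, 0.0, 86.7]
contact_force: [-3.7, -0.7, 4.7]
grip_width: 15.3
```

```bash

python3 -m crank '[[0,0,0,0,0,0,0.7],[0,0,0,0,0,0,0.7],[0,0,0,0,0,0,0.7],[0,0,0,0,0,-0.01,0.7],[0,0,0,0,0,-0.02,0.7]]'
python3 -m crank '[[0,0,0,0,0,-0.035,0.6],[0,0,0,0,0,-0.035,0.6],[0,0,0,0,0,-0.035,0.6],[0,0,0,0,0,-0.035,0.6],[0,0,0,0,0,-0.03,0.6]]'
python3 -m crank '[[0,0,0,0.035,0,-0.02,0.6],[0,0,0,0.035,0,-0.02,0.6],[0,0,0,0.035,0,0,0.6],[0,0,0,0.035,0,0,0.6],[0,0,0,0.035,0,0,0.6]]'
python3 - <<'E'
from h import *
st();t=snap("top","t19"); t.crop(270,150,390,310,3.75,"t19c");s=snap("side","s19"); s.crop(240,180,390,300,5,"s19c")
E
```

```text
time_s: 40.55
position: [511.6, 66.2, 136.3]
tool_rot: [-179.7, 0.0, 86.7]
contact_force: [-0.1, -0.3, -0.6]
grip_width: 25.7
time_s: 40.97
position: [513.9, 66.2, 311.9]
tool_rot: [179.8, -0.0, 86.7]
contact_force: [0.3, -0.7, 0.0]
grip_width: 34.3
time_s: 41.38
position: [523.9, 242.5, 349.9]
tool_rot: [179.9, -0.0, 86.7]
contact_force: [0.3, -0.0, -0.1]
grip_width: 34.7
t 41.38 pos [523.9 242.5 349.9] rot [ 1.7988e+02 -4.0000e-02  8.6680e+01] F [ 0.3 -0.  -0.1] w 34.7
```

View pics/t19c.png

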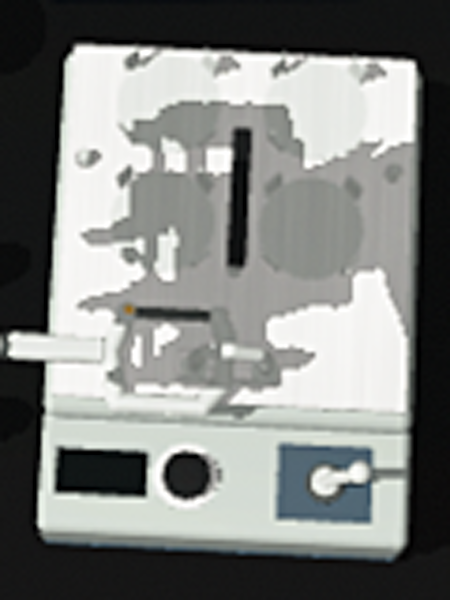

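View pics/s19c.png

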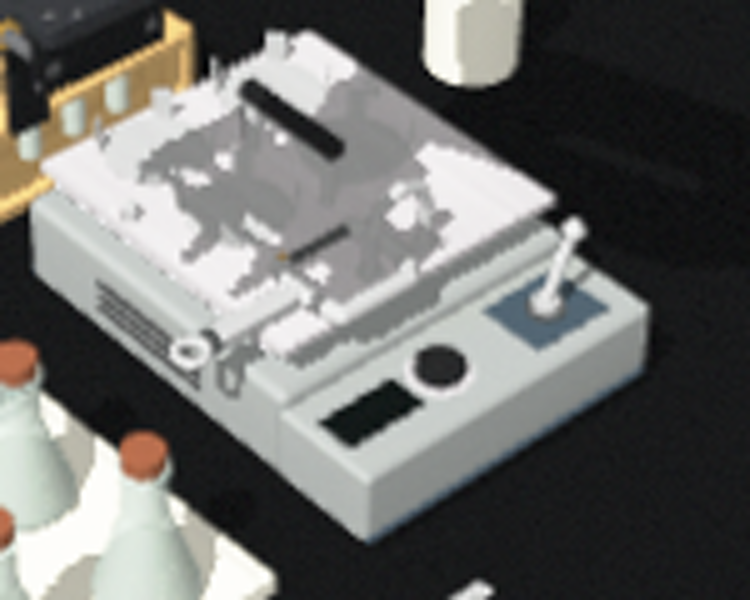

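```bash

python3 -m crank '[[0,0,0,0,0,0,0.5],[0,0,0,0,0,0,0.5],[0,0,0,0,0,0,0.5],[0,0,0,0,0,0,0.5],[0,0,0,0,0,0,0.5]]'
python3 - <<'E'
from h import *
st();c=snap("wrist","w20")
E
```

```text
time_s: 41.9
position: [524.0, 239.9, 348.5]
tool_rot: [180.0, -0.0, 86.6]
contact_force: [0.1, -0.0, -0.2]
grip_width: 43.1
t 41.90 pos [524.  239.9 348.5] rot [179.98  -0.    86.61] F [ 0.1 -0.  -0.2] w 43.1
```

View pics/w20.png

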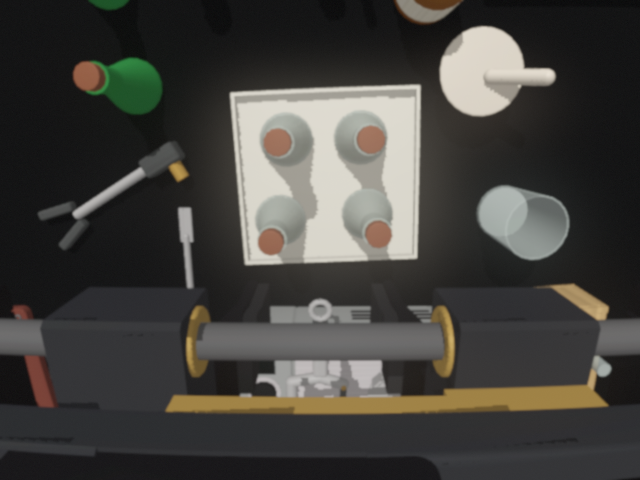

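```bash
cat > fl.py <<'E'
from h import *
def stoppers(c,box,amin=150,amax=3000):
    x0,y0,x1,y1=box; hsv=cv2.cvtColor(c.im,cv2.COLOR_BGR2HSV); m=cv2.inRange(hsv,(0,80,50),(18,255,255)); k=np.zeros_like(m);k[y0:y1,x0:x1]=m[y0:y1,x0:x1]
    n,l,s,ce=cv2.connectedComponentsWithStats(k); o=[]
    for i in range(1,n):
        if amin<s[i,4]<amax:
            cs,_=cv2.findContours((l==i).astype(np.uint8),0,1); (u,v),r=cv2.minEnclosingCircle(cs[0]); e=cv2.fitEllipse(cs[0])
            o.append((ce[i],s[i,4],np.array(e[0]),np.array(e[1])))
    return o
E
python3 - <<'E'
from fl import *
a=Cam("w20"); b=Cam("w10"); t=Cam("t7")
a.crop(225,80,430,275,3.9,"ftray")
A=stoppers(a,(230,90,420,265)); B=stoppers(b,(20,70,270,280)); T=stoppers(t,(180,200,262,285),40)
for n,c,o in (("w20",a,A),("w10",b,B),("top",t,T)):
    for x in o: print(n,np.round(x[0],1),x[1],np.round(x[2],1),np.round(x[3],1),np.round(c.plane(x[0],118),1))
for x in A:
    p=a.plane(x[0],118); y=min(B,key=lambda q:np.linalg.norm(b.plane(q[0],118)-p)); z=min(T,key=lambda q:np.linalg.norm(t.plane(q[0],118)-p))
    print("tri w20+w10",[np.round(k,1) for k in tri([(a,x[0]),(b,y[0])])],"all",[np.round(k,1) for k in tri([(a,x[0]),(b,y[0]),(t,z[0])])])
E
```

```text
w20 [370.7 139.3] 558 [370.7 139.3] [25.6 25.9] [574.1 300.8 118. ]
w20 [276.9 142. ] 552 [276.9 142. ] [25.5 25.8] [486.4 303.6 118. ]
w20 [378.  233.9] 504 [378.  233.9] [23.8 25.2] [578.6 209.  118. ]
w20 [270.6 241.4] 495 [270.6 241.4] [23.6 24.9] [471.7 207.8 118. ]
w10 [ 58.3 123.3] 992 [ 58.3 123.3] [32.4 37.3] [470.9 208.9 118. ]
w10 [173.7 128.5] 811 [173.7 128.5] [29.9 32.6] [486.  305.7 118. ]
w10 [188.  231.9] 691 [188.  231.9] [27.3 30.4] [572.5 302.9 118. ]
w10 [ 88.1 247. ] 813 [ 88.1 247.1] [29.8 33.4] [577.9 210.3 118. ]
top [232.1 215.9] 94 [232.1 215.9] [10.  10.3] [578.4 206.4 118. ]
top [193.3 218.2] 95 [193.2 218.2] [ 9.8 10.6] [573.3 299.2 118. ]
top [190.7 254.4] 94 [190.8 254.4] [10.  10.3] [485.  301.7 118. ]
top [231.5 260.1] 100 [231.5 260.1] [10.2 10.7] [470.6 205.1 118. ]
tri w20+w10 [array([574.5, 300.5, 110.9]), array([0.4, 0.4])] all [array([574.6, 300.6, 111.5]), array([0.3, 0.6, 0.3])]
tri w20+w10 [array([485.7, 303.5, 111.7]), array([0., 0.])] all [array([485.9, 303.4, 111.6]), array([0.2, 0.2, 0.4])]
tri w20+w10 [array([579. , 207.9, 114.2]), array([0.1, 0.1])] all [array([579.3, 207.3, 113. ]), array([0.3, 0.3, 0.4])]
tri w20+w10 [array([470.9, 206.8, 114.5]), array([0.3, 0.3])] all [array([471. , 206.1, 113.3]), array([0.4, 0.5, 0.6])]
```

View pics/ftray.png

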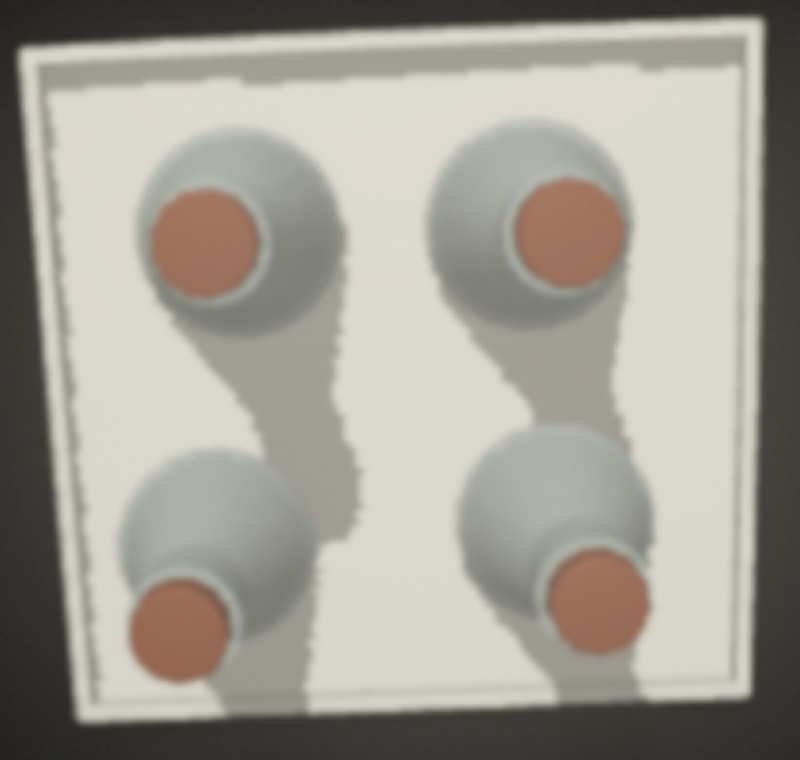

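```bash
python3 - <<'E'
from h import *
c=Cam("w6"); import cv2
# plate at TCP z - 26.7 ; tool state then
z=213.7-26.7
L=c.plane((110.9,212.7),z);Rr=c.plane((529,212.7),z); d=L-Rr;yy=d/np.linalg.norm(d); x=np.array([yy[1],-yy[0],0]); M=(L+Rr)/2
for uv in ((214,122.5),(427,123)): 
    p=c.plane(uv,z)-M; print("clamp rel. shaker frame", p@x+40, p@yy)
g=cv2.cvtColor(c.im,cv2.COLOR_BGR2GRAY); cv2.imwrite("pics/cl.png",cv2.resize(cv2.convertScaleAbs(g[20:220,110:330],alpha=4,beta=-620),None,fx=3.5,fy=3))
E
```

```text
clamp rel. shaker frame 80.86935068930842 47.11079515408349
clamp rel. shaker frame 80.59418099076626 -47.92362766841021
```

View pics/cl.png

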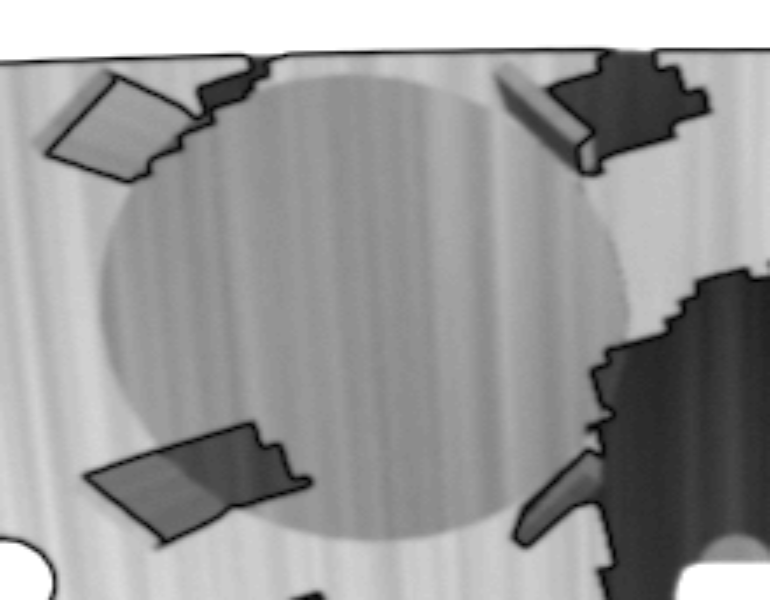

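```bash
python3 - <<'E'
from h import *
go([579,207.6,135],86.6)
E
```

```text
t 41.95 pos [523.9 240.  348.5] rot [179.99  -0.    86.62] F [ 0.9 -1.1  0.3] w 43.0
 turn [ 0.0002 -0.      0.0003] shift after turn [-0.0291  0.0569  0.2135] shift now [-0.0291  0.0568  0.2135] rows >= turn 0.0 shift 5.3
```

```bash

python3 -m crank '[[0,0,0,-0.014,0.028,0.01,0.5],[0,0,0,-0.015,0.029,0.02,0.5],[0,0,0,0,0,0.035,0.5],[0,0,0,0,0,0.035,0.5],[0,0,0,0,0,0.035,0.5]]' 20
python3 -m crank '[[0,0,0,0,0,0.035,0.5],[0,0,0,0,0,0.025,0.5],[0,0,0,0,0,0.015,0.5],[0,0,0,0,0,0,0.5],[0,0,0,0,0,0,0.5]]'
python3 -m crank '[[0,0,0,0,0,0,0.5],[0,0,0,0,0,0,0.5],[0,0,0,0,0,0,0.5]]'
python3 - <<'E'
from h import *
go([579,207.6,79],86.6)
c=snap("wrist","w21");s=snap("side","s21"); s.crop(170,220,310,340,5,"s21c")
E
```

```text
time_s: 42.37
position: [579.6, 207.6, 212.1]
tool_rot: [180.0, -0.0, 86.6]
contact_force: [0.4, -0.2, -0.9]
grip_width: 43.5
time_s: 42.78
position: [578.5, 208.1, 137.6]
tool_rot: [-179.9, 0.0, 86.7]
contact_force: [0.9, 0.8, 1.1]
grip_width: 43.5
time_s: 43.03
position: [580.3, 208.9, 140.5]
tool_rot: [179.8, -0.1, 86.7]
contact_force: [-0.4, 0.1, -0.1]
grip_width: 43.6
t 43.03 pos [580.3 208.9 140.5] rot [ 1.7981e+02 -6.0000e-02  8.6690e+01] F [-0.4  0.1 -0.1] w 43.6
 turn [ 0.0034 -0.001   0.0016] shift after turn [-0.0014 -0.0012  0.0615] shift now [-0.0015 -0.0014  0.0615] rows >= turn 0.0 shift 1.5
```

View pics/w21.png

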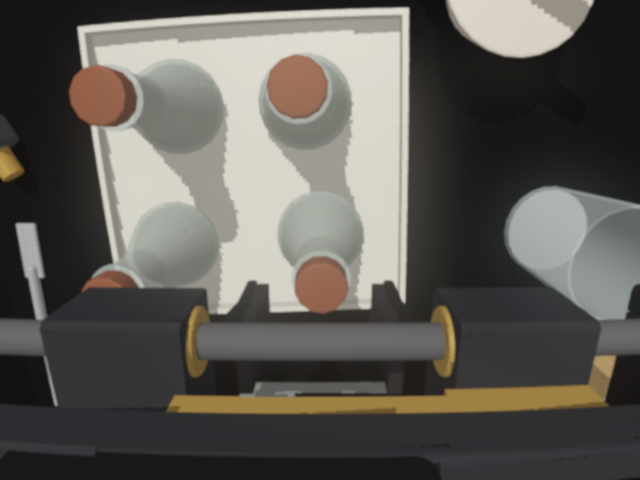

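View pics/s21c.png

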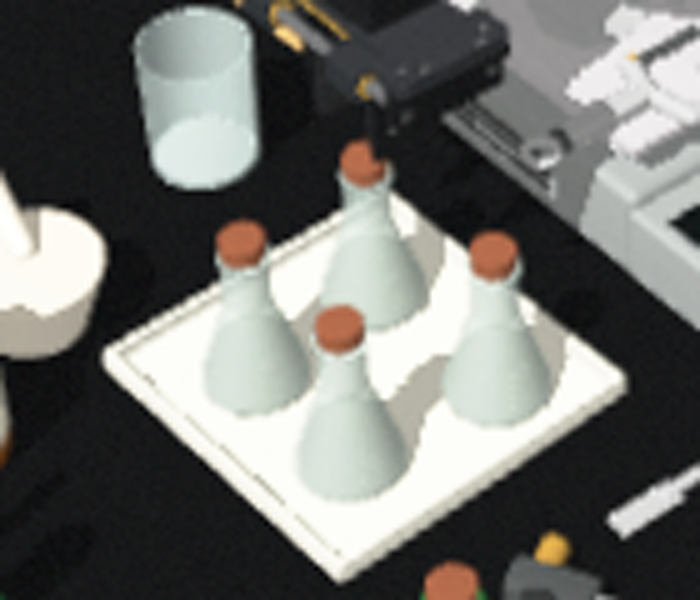

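```bash
python3 - <<'E'
from fl import *
c=Cam("w21")
for x in stoppers(c,(280,240,365,316),200,4000): print(np.round(x[0],1),np.round(x[3],1),np.round(c.plane(x[0],118),1))
for x in stoppers(c,(60,40,350,130),200,4000): print(np.round(x[0],1),np.round(x[3],1),np.round(c.plane(x[0],118),1))
E
```

```text
[321.  284.9] [50.6 56.3] [579.4 209.6 118. ]
[296.9  86.2] [57.9 60.9] [574.5 300.6 118. ]
[101.   95.9] [58.7 68.9] [488.5 303.1 118. ]
```

```bash

python3 -m crank '[[0,0,0,0,0,0.02,0.5],[0,0,0,0,0,0.02,0.5],[0,0,0,0,0,0.015,0.5],[0,0,0,0,0,0.006,0.5],[0,0,0,0,0,0,0.5]]'
python3 -m crank '[[0,0,0,0,0,0,0.5],[0,0,0,0,0,0,0.5],[0,0,0,0,0,0,0.5],[0,0,0,0,0,0,0.5]]'
python3 - <<'E'
from h import *
go([579.3,209.3,79],86.7)
E
```

```text
time_s: 43.55
position: [577.8, 208.4, 75.7]
tool_rot: [-179.8, 0.0, 86.7]
contact_force: [-0.5, -1.0, 0.4]
grip_width: 43.5
time_s: 43.88
position: [579.9, 208.9, 78.6]
tool_rot: [179.9, -0.0, 86.7]
contact_force: [-0.3, 0.5, 0.1]
grip_width: 43.5
t 43.88 pos [579.9 208.9  78.6] rot [ 1.7988e+02 -3.0000e-02  8.6700e+01] F [-0.3  0.5  0.1] w 43.5
 turn [ 0.002  -0.0006  0.    ] shift after turn [ 0.0004 -0.0006 -0.0004] shift now [ 0.0004 -0.0006 -0.0004] rows >= turn 0.0 shift 0.0
```

Good. Grip and lift.

```bash

python3 -m crank '[[0,0,0,0.0004,-0.0004,0,1],[0,0,0,0,0,0,1],[0,0,0,0,0,0,1],[0,0,0,0,0,0,1],[0,0,0,0,0,0,1]]' 20
python3 -m crank '[[0,0,0,0,0,-0.01,1],[0,0,0,0,0,-0.02,1],[0,0,0,0,0,-0.03,1],[0,0,0,0,0,-0.035,1],[0,0,0,0,0,-0.035,1]]'
python3 -m crank '[[0,0,0,0,0,-0.03,1],[0,0,0,0,0,-0.015,1],[0,0,0,0,0,0,1],[0,0,0,0,0,0,1],[0,0,0,0,0,0,1]]'
python3 - <<'E'
from h import *
go([673.4,-88.2,255],86.7)
c=snap("wrist","w22")
E
```

```text
time_s: 44.3
position: [578.8, 209.1, 77.4]
tool_rot: [180.0, -0.0, 86.7]
contact_force: [0.6, 0.1, 1.0]
grip_width: 27.8
time_s: 44.72
position: [577.6, 208.9, 208.3]
tool_rot: [-179.9, 0.0, 86.7]
contact_force: [0.8, 0.1, -1.4]
grip_width: 27.4
time_s: 45.13
position: [577.6, 208.9, 250.4]
tool_rot: [-179.8, 0.0, 86.7]
contact_force: [0.0, 0.1, -1.4]
grip_width: 27.7
t 45.13 pos [577.6 208.9 250.4] rot [-1.7984e+02  5.0000e-02  8.6700e+01] F [ 0.   0.1 -1.4] w 27.7
 turn [-0.0029  0.0008  0.    ] shift after turn [-0.2911  0.1128 -0.0046] shift now [-0.2911  0.1128 -0.0047] rows >= turn 0.0 shift 7.5
```

View pics/w22.png

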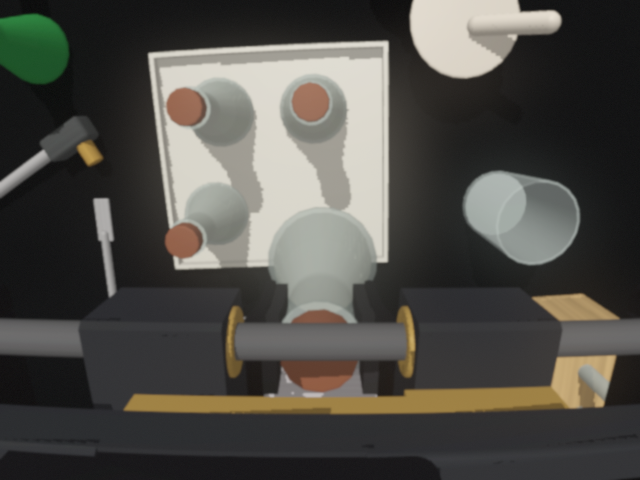

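```bash
python3 - <<'E'
from h import *
c=Cam("w22"); c.crop(250,190,400,300,5,"fb")
g=cv2.cvtColor(c.im,cv2.COLOR_BGR2GRAY); print(g[240,255:285],g[240,362:390],g[196:220,322])
for p in ((322,261),): print(c.plane(p,250.4-75), c.info["xyz"])
# predicted base circle for axis at TCP
for dy in (0,):
    th=np.linspace(0,2*np.pi,200); P=np.c_[577.6+32*np.cos(th),208.9+32*np.sin(th),np.full(200,250.4-73)]; q=c.proj(P); print("pred u %.1f..%.1f v %.1f..%.1f"%(q[:,0].min(),q[:,0].max(),q[:,1].min(),q[:,1].max()))
E
```

```text
[212 213 212 213 213 213 213 213 213 213 213 213 213 213 213 211 206 195
 184 180 180 179 178 173 167 165 165 165 166 166] [155 153 152 153 159 163 165 165 165 169 183 199 209 212 212 212 212 212
 211 204 189 187 200 208 201 173 123  77] [184 202 211 214 214 214 214 213 214 213 206 193 186 188 189 188 183 176
 173 173 172 172 172 173]
[576.93651283 204.31547163 175.4       ] [580.70124264 282.24734537 411.86770351]
pred u 269.4..376.0 v 202.0..303.8
```

View pics/fb.png

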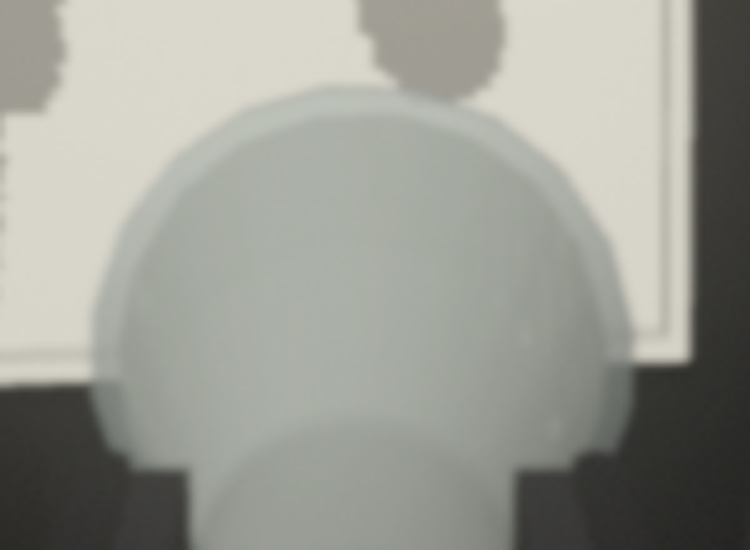

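```bash
python3 - <<'E'
from fl import *
t=Cam("top1"); s=Cam("side1")
T=stoppers(t,(180,200,262,285),40); S=stoppers(s,(200,240,290,300),40)
for x in S: print("S",np.round(x[0],1),x[1],np.round(s.plane(x[0],116),1))
for x in T:
    p=t.plane(x[0],118); y=min(S,key=lambda q:np.linalg.norm(s.plane(q[0],116)-p)); print("T",np.round(p,1),[np.round(k,1) for k in tri([(t,x[0]),(s,y[0])])])
# now: flask held, look with fixed cams
t2=snap("top","t22"); s2=snap("side","s22"); st()
# pins & shaker in the fixed cams
c=t; 
a=tri([(t,(265+110/3.7,150+157/3.7)),(s,(240+135/5.,180+213/5.))]);b=tri([(t,(265+407/3.7,150+170/3.7)),(s,(240+372/5,180+84/5))]); print("pins fixed",a,b)
E
```

```text
S [242.5 251.6] 79 [580.5 206.9 116. ]
S [217.8 267.9] 84 [575.4 300.3 116. ]
S [268.2 270.2] 84 [472.  205.1 116. ]
S [237.5 285.2] 74 [485.4 304.1 116. ]
T [578.4 206.4 118. ] [array([579.3, 207. , 116.6]), array([0.7, 0.7])]
T [573.3 299.2 118. ] [array([574.4, 300.1, 116.2]), array([0.8, 0.8])]
T [485.1 301.7 118. ] [array([486.3, 302.8, 114.2]), array([0.5, 0.5])]
T [470.6 205.1 118. ] [array([471.1, 205.4, 116.7]), array([0.3, 0.3])]
t 45.28 pos [577.4 208.8 249.7] rot [-1.7977e+02  6.0000e-02  8.6700e+01] F [ 0.   0.2 -1.8] w 27.2
pins fixed (array([640.83823961,  57.21958553, 104.6103692 ]), [0.9585447106654889, 0.9585447106654499]) (array([ 628.00495814, -138.02536429,  112.16856401]), [0.5472944549440021, 0.5472944549438061])
```

```bash

python3 -m crank '[[0,0,0,-0.015,0.005,0,1],[0,0,0,-0.03,0.012,0,1],[0,0,0,-0.035,0.014,0,1],[0,0,0,-0.035,0.014,0,1],[0,0,0,-0.035,0.014,0,1]]'
python3 -m crank '[[0,0,0,-0.035,0.014,0,1],[0,0,0,-0.035,0.014,0,1],[0,0,0,-0.03,0.012,0,1],[0,0,0,-0.025,0.01,0,1],[0,0,0,-0.014,0.004,0,1]]'
python3 -m crank '[[0,0,0,0,0,0,1],[0,0,0,0,0,0,1],[0,0,0,0,0,0,1],[0,0,0,0,0,0,1],[0,0,0,0,0,0,1]]'
python3 - <<'E'
from h import *
go([673.5,-86.0,215],86.7)
E
```

```text
time_s: 45.7
position: [628.5, 54.7, 250.7]
tool_rot: [-179.9, 0.0, 86.8]
contact_force: [0.2, 0.5, -0.9]
grip_width: 27.6
time_s: 46.12
position: [674.7, -89.3, 250.2]
tool_rot: [-179.9, 0.0, 86.5]
contact_force: [0.4, 0.6, -1.3]
grip_width: 27.7
time_s: 46.53
position: [674.6, -84.2, 252.4]
tool_rot: [-180.0, -0.0, 86.8]
contact_force: [0.3, 0.4, -0.8]
grip_width: 27.5
t 46.53 pos [674.6 -84.2 252.4] rot [-1.7999e+02 -2.0000e-02  8.6810e+01] F [ 0.3  0.4 -0.8] w 27.5
 turn [-0.0001 -0.0003  0.002 ] shift after turn [-0.0018 -0.001   0.0374] shift now [-0.0018 -0.001   0.0374] rows >= turn 0.0 shift 0.9
```

```bash

python3 -m crank '[[0,0,0,-0.0015,-0.001,0.015,1],[0,0,0,0,0,0.015,1],[0,0,0,0,0,0.01,1],[0,0,0,0,0,0.004,1],[0,0,0,0,0,0,1]]'
python3 -m crank '[[0,0,0,0,0,0,1],[0,0,0,0,0,0,1],[0,0,0,0,0,0,1],[0,0,0,0,0,0,1],[0,0,0,0,0,0,1]]'
python3 - <<'E'
from h import *
go([673.5,-86.0,180],86.7)
c=snap("wrist","w23"); s=snap("side","s23"); s.crop(240,160,390,280,5,"s23c")
E
```

```text
time_s: 46.95
position: [672.9, -86.5, 206.8]
tool_rot: [-179.8, -0.0, 86.7]
contact_force: [0.5, -0.9, -1.5]
grip_width: 27.3
time_s: 47.37
position: [674.0, -87.5, 208.9]
tool_rot: [179.9, 0.0, 86.7]
contact_force: [-0.5, -0.5, -0.8]
grip_width: 27.5
t 47.37 pos [674.  -87.5 208.9] rot [1.7995e+02 1.0000e-02 8.6700e+01] F [-0.5 -0.5 -0.8] w 27.5
 turn [ 0.001   0.0002 -0.0001] shift after turn [ 0.0014 -0.0006  0.0289] shift now [ 0.0014 -0.0006  0.0289] rows >= turn 0.0 shift 0.7
```

View pics/w23.png

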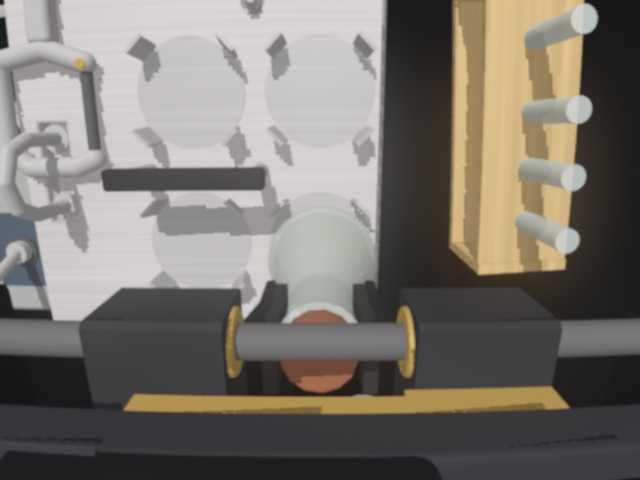

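View pics/s23c.png

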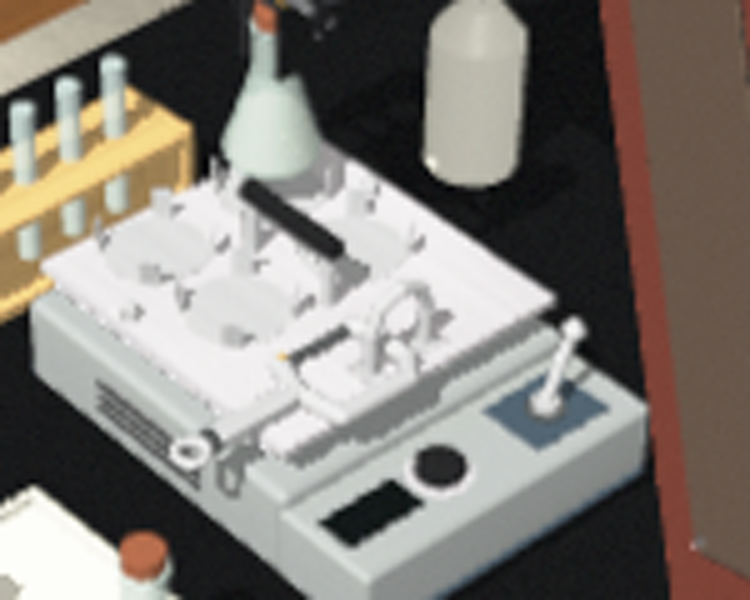

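```bash
python3 - <<'E'
from h import *
c=Cam("w23")
for n,uv in (("RL",(320,90.5)),("FL",(191.5,92)),("FR",(202,239))): print(n,c.plane(uv,106))
y=np.radians(-3.3);x=np.array([np.cos(y),np.sin(y),0]);yy=np.array([-x[1],x[0],0]); T=np.array([595.3,-35.6,106])
th=np.linspace(0,2*np.pi,200)
for n,a,b in (("RL",81,48),("FL",1,48),("FR",1,-48),("RR",81,-48)):
    p=T+a*x+b*yy; q=c.proj(np.c_[p[0]+34*np.cos(th),p[1]+34*np.sin(th),np.full(200,106)]); print(n,np.round(p,1),"u",q[:,0].min(),q[:,0].max(),"v",q[:,1].min(),q[:,1].max())
c.crop(120,20,400,300,2.8,"cc")
E
```

```text
RL [678.45589403   8.75354711 106.        ]
FL [599.00325506  13.25571957 106.        ]
FR [593.53069832 -80.91374213 106.        ]
RL [678.9   7.7 106. ] u 265.6468974192708 376.06333029141973 v 33.5755806866774 148.32907889911115
FL [599.1  12.3 106. ] u 138.18608892060823 246.30857724039785 v 35.48799239402325 149.20882701476575
FR [593.5 -83.6 106. ] u 152.9969510226431 252.64740607886216 v 192.7538738152507 289.6797815028717
RR [673.4 -88.2 106. ] u 270.36891114472866 371.5850152337493 v 192.20764671090333 289.73773378701486
```

View pics/cc.png

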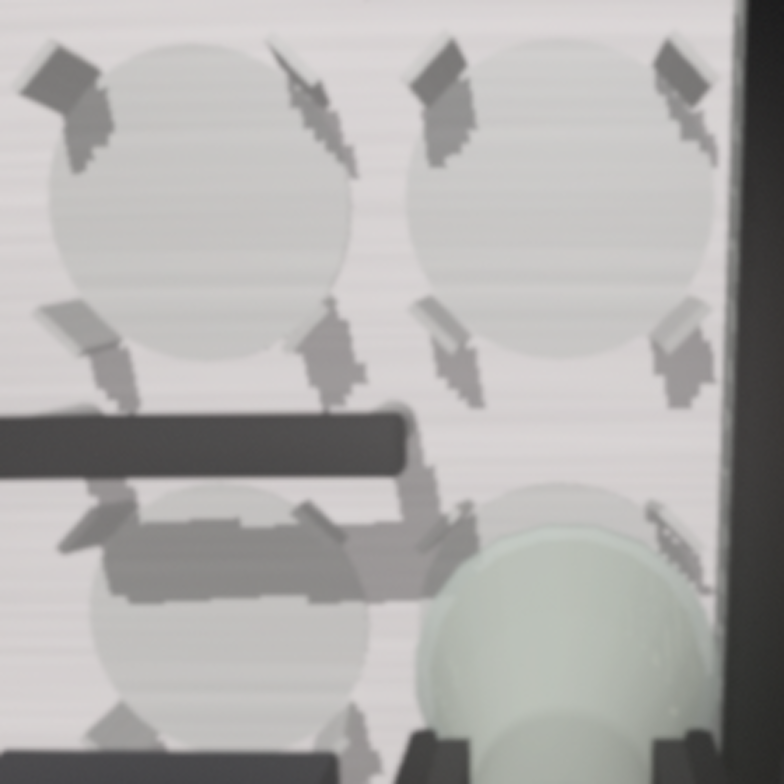

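```bash
python3 - <<'E'
from h import *
th=np.linspace(0,2*np.pi,400)
for tag,tcp,vm,ul,ur in (("w22",(577.6,208.9,250.4),206.8,268.4,376.6),("w23",(674.0,-87.5,208.9),208.2,268.9,374.6)):
  c=Cam(tag)
  for h in (0,3,6):
    for o in (0,-1,-2,-3):
        q=c.proj(np.c_[tcp[0]+o*.058+32*np.cos(th),tcp[1]+o+32*np.sin(th),np.full(400,tcp[2]-73.4+h)]); print(tag,h,o,"u %.1f %.1f v %.1f"%(q[:,0].min(),q[:,0].max(),q[:,1].min()),"obs",ul,ur,vm)
E
```

```text
w22 0 0 u 269.5 375.9 v 201.9 obs 268.4 376.6 206.8
w22 0 -1 u 269.5 375.8 v 203.6 obs 268.4 376.6 206.8
w22 0 -2 u 269.6 375.7 v 205.3 obs 268.4 376.6 206.8
w22 0 -3 u 269.7 375.7 v 207.0 obs 268.4 376.6 206.8
w22 3 0 u 268.9 376.5 v 202.8 obs 268.4 376.6 206.8
w22 3 -1 u 268.9 376.5 v 204.5 obs 268.4 376.6 206.8
w22 3 -2 u 269.0 376.4 v 206.3 obs 268.4 376.6 206.8
w22 3 -3 u 269.1 376.3 v 208.0 obs 268.4 376.6 206.8
w22 6 0 u 268.3 377.2 v 203.7 obs 268.4 376.6 206.8
w22 6 -1 u 268.3 377.1 v 205.5 obs 268.4 376.6 206.8
w22 6 -2 u 268.4 377.1 v 207.2 obs 268.4 376.6 206.8
w22 6 -3 u 268.4 377.0 v 209.0 obs 268.4 376.6 206.8
w23 0 0 u 269.0 375.3 v 202.0 obs 268.9 374.6 208.2
w23 0 -1 u 269.0 375.2 v 203.7 obs 268.9 374.6 208.2
w23 0 -2 u 269.1 375.2 v 205.4 obs 268.9 374.6 208.2
w23 0 -3 u 269.1 375.1 v 207.1 obs 268.9 374.6 208.2
w23 3 0 u 268.4 376.0 v 203.0 obs 268.9 374.6 208.2
w23 3 -1 u 268.4 375.9 v 204.7 obs 268.9 374.6 208.2
w23 3 -2 u 268.5 375.8 v 206.4 obs 268.9 374.6 208.2
w23 3 -3 u 268.5 375.8 v 208.1 obs 268.9 374.6 208.2
w23 6 0 u 267.8 376.6 v 203.9 obs 268.9 374.6 208.2
w23 6 -1 u 267.8 376.6 v 205.6 obs 268.9 374.6 208.2
w23 6 -2 u 267.9 376.5 v 207.4 obs 268.9 374.6 208.2
w23 6 -3 u 267.9 376.4 v 209.1 obs 268.9 374.6 208.2
```

```bash

python3 -m crank '[[0,0,0,0.0016,-0.0004,0.005,1],[0,0,0,0,0,0.006,1],[0,0,0,0,0,0.006,1],[0,0,0,0,0,0.004,1],[0,0,0,0,0,0,1]]'
python3 -m crank '[[0,0,0,0,0,0,1],[0,0,0,0,0,0,1],[0,0,0,0,0,0,1]]'
python3 - <<'E'
from h import *
go([673.5,-85.8,179.5],86.7)
E
```

```text
time_s: 47.88
position: [672.4, -85.5, 185.1]
tool_rot: [-179.8, -0.0, 86.7]
contact_force: [0.5, 0.2, -1.3]
grip_width: 27.7
time_s: 48.13
position: [673.7, -85.8, 187.7]
tool_rot: [180.0, 0.0, 86.7]
contact_force: [-0.0, -0.7, -1.4]
grip_width: 27.8
t 48.13 pos [673.7 -85.8 187.7] rot [1.7996e+02 1.0000e-02 8.6700e+01] F [-0.  -0.7 -1.4] w 27.8
 turn [ 0.0006  0.0001 -0.    ] shift after turn [ 0.     -0.0002  0.0082] shift now [ 0.     -0.0002  0.0082] rows >= turn 0.0 shift 0.2
```

```bash

python3 -m crank '[[0,0,0,0,0,0.003,1],[0,0,0,0,0,0.003,1],[0,0,0,0,0,0.0015,1],[0,0,0,0,0,0,1],[0,0,0,0,0,0,1]]'
python3 -m crank '[[0,0,0,0,0,0.0005,1],[0,0,0,0,0,0.0005,1],[0,0,0,0,0,0,1],[0,0,0,0,0,0,1]]'
python3 - <<'E'
from h import *
go([673.5,-85.8,179.5],86.7)
E
```

```text
time_s: 48.55
position: [673.3, -85.7, 179.6]
tool_rot: [-180.0, -0.0, 86.7]
contact_force: [-0.3, 0.9, -2.1]
grip_width: 27.4
time_s: 48.88
position: [673.6, -85.8, 179.3]
tool_rot: [180.0, 0.0, 86.7]
contact_force: [-1.2, 0.5, 2.6]
grip_width: 27.4
t 48.88 pos [673.6 -85.8 179.3] rot [1.7997e+02 1.0000e-02 8.6700e+01] F [-1.2  0.5  2.6] w 27.4
 turn [ 0.0005  0.0001 -0.    ] shift after turn [-0.     -0.0001 -0.0002] shift now [-0.     -0.0001 -0.0002] rows >= turn 0.0 shift 0.0
```

```bash

python3 -m crank '[[0,0,0,0,0,0,0.5],[0,0,0,0,0,0,0.5],[0,0,0,0,0,-0.01,0.5],[0,0,0,0,0,-0.03,0.5],[0,0,0,0,0,-0.035,0.5]]'
python3 -m crank '[[0,0,0,0,0,-0.03,0.5],[0,0,0,0,0,-0.015,0.5],[0,0,0,0.035,0,0,0.5],[0,0,0,0.035,-0.014,0,0.5],[0,0,0,0.035,-0.022,0,0.5]]'
python3 -m crank '[[0,0,0,0.035,-0.026,0,0.5],[0,0,0,0.033,-0.026,0,0.5],[0,0,0,0.033,-0.026,0,0.5],[0,0,0,0.03,-0.03,0,0.5],[0,0,0,0.02,-0.03,0,0.5]]'
python3 - <<'E'
from h import *
go([471.1,205.4,130],86.7)
t=snap("top","t24"); t.crop(170,140,400,310,3.4,"t24c"); s=snap("side","s24");s.crop(240,160,390,280,5,"s24c")
E
```

```text
time_s: 49.3
position: [671.6, -85.3, 251.6]
tool_rot: [-179.6, -0.1, 86.7]
contact_force: [-0.1, 0.0, -0.1]
grip_width: 43.1
time_s: 49.72
position: [644.3, 21.5, 299.6]
tool_rot: [179.9, -0.0, 86.6]
contact_force: [1.3, 0.9, -0.2]
grip_width: 43.3
time_s: 50.13
position: [515.0, 179.5, 299.5]
tool_rot: [180.0, -0.1, 86.8]
contact_force: [0.5, -0.1, 0.9]
grip_width: 43.4
t 50.13 pos [515.  179.5 299.5] rot [ 1.7996e+02 -6.0000e-02  8.6770e+01] F [ 0.5 -0.1  0.9] w 43.4
 turn [ 0.0007 -0.0011  0.0012] shift after turn [ 0.0233 -0.0453  0.1695] shift now [ 0.0232 -0.0454  0.1695] rows >= turn 0.0 shift 4.2
```

View pics/s24c.png

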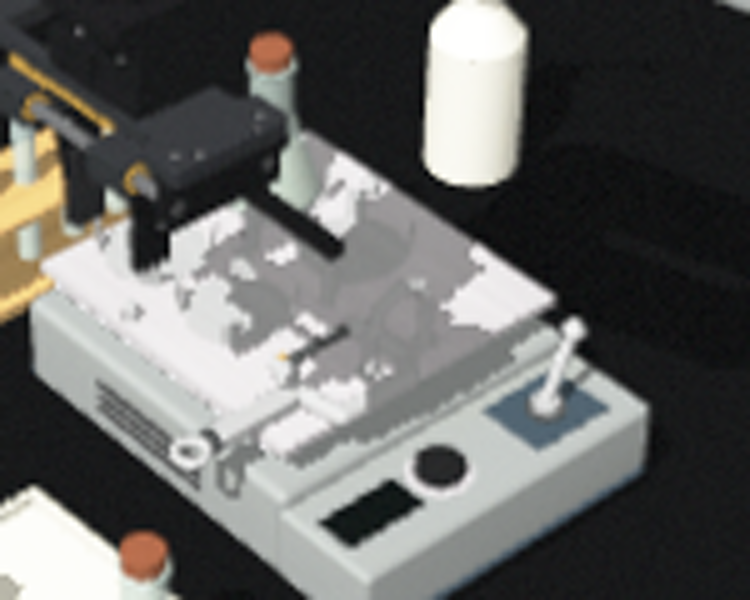

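View pics/t24c.png

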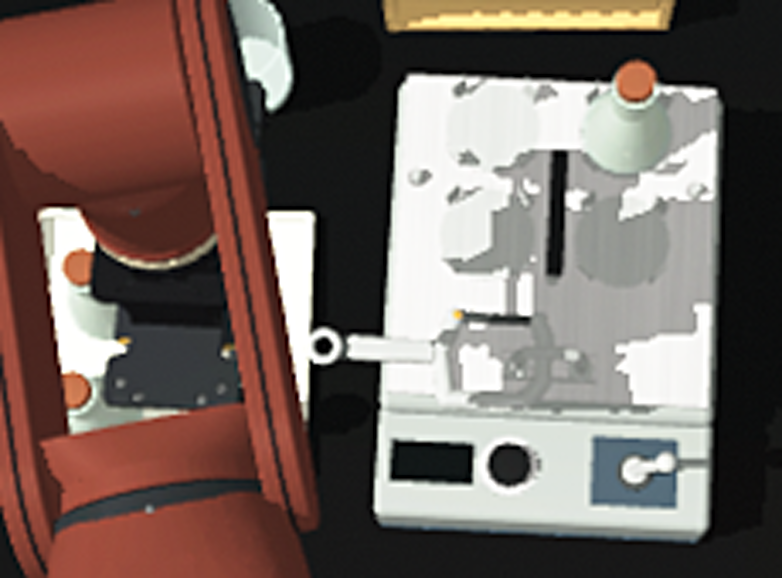

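```bash

python3 -m crank '[[0,0,0,0.0115,-0.025,0.01,0.5],[0,0,0,0.0115,-0.02,0.03,0.5],[0,0,0,0,0,0.035,0.5],[0,0,0,0,0,0.035,0.5],[0,0,0,0,0,0.03,0.5]]'
python3 -m crank '[[0,0,0,0,0,0.02,0.5],[0,0,0,0,0,0.01,0.5],[0,0,0,0,0,0,0.5],[0,0,0,0,0,0,0.5],[0,0,0,0,0,0,0.5]]'
python3 -m crank '[[0,0,0,0,0,0,0.5],[0,0,0,0,0,0,0.5],[0,0,0,0,0,0,0.5]]'
python3 - <<'E'
from fl import *
go([471.1,205.4,78],86.7); c=snap("wrist","w25")
for x in stoppers(c,(260,230,380,316),200,4000): print(np.round(x[0],1),np.round(x[3],1),np.round(c.plane(x[0],118),1))
t=Cam("t24"); s=Cam("s24")
T=stoppers(t,(340,150,370,180),30);S=stoppers(s,(285,160,305,185),30)
print(T,S); print(tri([(t,T[0][0]),(s,S[0][0])]))
E
```

```text
time_s: 50.65
position: [472.8, 202.4, 157.7]
tool_rot: [179.9, 0.0, 86.7]
contact_force: [-0.1, 0.5, 0.3]
grip_width: 43.6
time_s: 51.07
position: [474.5, 202.8, 130.8]
tool_rot: [179.8, -0.1, 86.7]
contact_force: [0.6, 1.1, 0.2]
grip_width: 43.1
time_s: 51.32
position: [473.5, 202.8, 130.0]
tool_rot: [179.9, -0.0, 86.7]
contact_force: [-0.1, -0.0, 0.4]
grip_width: 43.5
t 51.32 pos [473.5 202.8 130. ] rot [ 1.7989e+02 -4.0000e-02  8.6700e+01] F [-0.1 -0.   0.4] w 43.5
 turn [ 0.0019 -0.0006  0.0001] shift after turn [ 0.0024 -0.0026  0.052 ] shift now [ 0.0024 -0.0027  0.052 ] rows >= turn 0.0 shift 1.2
[316.5 284.6] [54.1 60.1] [470.8 208.  118. ]
[(array([356.63114754, 163.2295082 ]), np.int32(122), array([356.6401062 , 163.22523499]), array([11.37921906, 11.94875908]))] [(array([293.70769231, 169.61538462]), np.int32(65), array([293.72970581, 169.62994385]), array([8.15457249, 8.44320774]))]
(array([673.6640219 , -87.16508093, 218.65947555]), [0.41949829512471026, 0.4194982951245652])
```

View pics/w25.png

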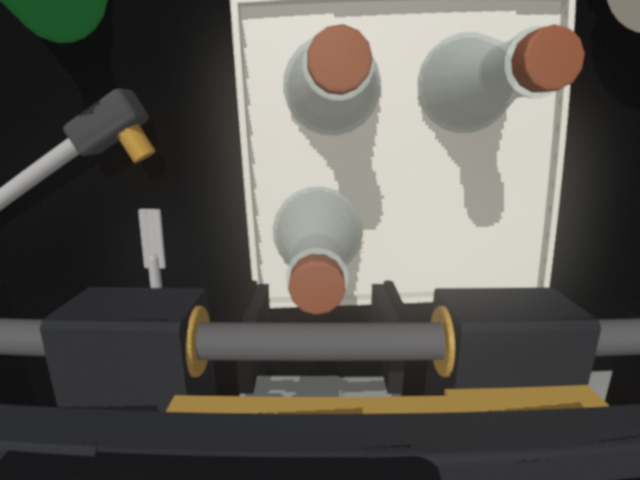

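```bash

python3 -m crank '[[0,0,0,0.0025,-0.0026,0.015,0.5],[0,0,0,0,0,0.015,0.5],[0,0,0,0,0,0.012,0.5],[0,0,0,0,0,0.008,0.5],[0,0,0,0,0,0.002,0.5]]'
python3 -m crank '[[0,0,0,0,0,0,0.5],[0,0,0,0,0,0,0.5],[0,0,0,0,0,0,0.5],[0,0,0,0,0,0,0.5],[0,0,0,0,0,0,0.5]]'
python3 - <<'E'
from fl import *
go([471.0,205.5,78],86.7)
E
```

```text
time_s: 51.78
position: [469.2, 205.0, 75.1]
tool_rot: [-179.8, 0.1, 86.7]
contact_force: [-0.7, 0.2, 0.2]
grip_width: 43.5
time_s: 52.2
position: [470.8, 205.4, 77.5]
tool_rot: [179.9, -0.0, 86.7]
contact_force: [0.1, 0.5, -0.5]
grip_width: 43.5
t 52.20 pos [470.8 205.4  77.5] rot [ 1.7994e+02 -2.0000e-02  8.6700e+01] F [ 0.1  0.5 -0.5] w 43.5
 turn [ 0.0011 -0.0004 -0.    ] shift after turn [ 0.0001  0.0002 -0.0005] shift now [ 0.0001  0.0002 -0.0005] rows >= turn 0.0 shift 0.0
```

```bash

python3 -m crank '[[0,0,0,0,0,0,1],[0,0,0,0,0,0,1],[0,0,0,0,0,0,1],[0,0,0,0,0,0,1],[0,0,0,0,0,-0.01,1]]' 20
python3 -m crank '[[0,0,0,0,0,-0.02,1],[0,0,0,0,0,-0.035,1],[0,0,0,0,0,-0.035,1],[0,0,0,0,0,-0.035,1],[0,0,0,0,0,-0.035,1]]'
python3 -m crank '[[0,0,0,-0.015,0.006,-0.01,1],[0,0,0,-0.025,0.012,0,1],[0,0,0,-0.034,0.017,0,1],[0,0,0,-0.034,0.017,0,1],[0,0,0,-0.034,0.017,0,1]]'
python3 -m crank '[[0,0,0,-0.034,0.017,0,1],[0,0,0,-0.034,0.017,0,1],[0,0,0,-0.032,0.017,0,1],[0,0,0,-0.025,0.012,0,1],[0,0,0,-0.012,0.006,0,1]]'
python3 -m crank '[[0,0,0,0,0,0,1],[0,0,0,0,0,0,1],[0,0,0,0,0,0,1],[0,0,0,0,0,0,1],[0,0,0,0,0,0,1]]'
python3 - <<'E'
from fl import *
go([593.5,-83.6,208],86.7)
E
```

```text
time_s: 52.62
position: [468.5, 204.8, 85.0]
tool_rot: [-179.8, 0.1, 86.7]
contact_force: [-1.5, 0.1, -1.7]
grip_width: 27.2
time_s: 53.03
position: [469.7, 205.2, 248.9]
tool_rot: [-180.0, 0.0, 86.7]
contact_force: [0.8, 0.7, -2.0]
grip_width: 27.7
time_s: 53.45
position: [531.2, 58.3, 257.7]
tool_rot: [180.0, -0.0, 86.8]
contact_force: [0.7, 0.7, -1.5]
grip_width: 27.2
time_s: 53.87
position: [592.6, -84.7, 257.0]
tool_rot: [-180.0, 0.1, 86.5]
contact_force: [-0.4, 0.2, -1.4]
grip_width: 27.2
time_s: 54.28
position: [591.8, -79.7, 257.0]
tool_rot: [180.0, -0.0, 86.8]
contact_force: [-0.5, -0.3, -1.1]
grip_width: 27.8
t 54.28 pos [591.8 -79.7 257. ] rot [ 1.7999e+02 -1.0000e-02  8.6810e+01] F [-0.5 -0.3 -1.1] w 27.8
 turn [ 0.0001 -0.0002  0.0019] shift after turn [-0.0038  0.0019  0.049 ] shift now [-0.0038  0.0019  0.049 ] rows >= turn 0.0 shift 1.2
```

```bash

python3 -m crank '[[0,0,0,-0.0037,0.0018,0.015,1],[0,0,0,0,0,0.015,1],[0,0,0,0,0,0.012,1],[0,0,0,0,0,0.005,1],[0,0,0,0,0,0,1]]'
python3 -m crank '[[0,0,0,0,0,0,1],[0,0,0,0,0,0,1],[0,0,0,0,0,0,1],[0,0,0,0,0,0,1],[0,0,0,0,0,0,1]]'
python3 - <<'E'
from fl import *
s=st();c=snap("wrist","w26"); c.crop(200,170,420,330,3.6,"w26c")
th=np.linspace(0,2*np.pi,400); tcp=s["position"]
for o in (0,-1,-2): 
    q=c.proj(np.c_[tcp[0]+32*np.cos(th),tcp[1]+o+32*np.sin(th),np.full(400,tcp[2]-73.4+4)]); print(o,"u %.1f %.1f v %.1f"%(q[:,0].min(),q[:,0].max(),q[:,1].min()))
q=c.proj(np.c_[593.5+34*np.cos(th),-83.6+34*np.sin(th),np.full(400,106)]);print("clamp pred u %.1f %.1f v %.1f"%(q[:,0].min(),q[:,0].max(),q[:,1].min()))
E
```

```text
time_s: 54.7
position: [592.5, -84.1, 207.9]
tool_rot: [-179.8, -0.0, 86.7]
contact_force: [0.2, 1.1, -0.4]
grip_width: 27.2
time_s: 55.12
position: [594.0, -85.1, 210.5]
tool_rot: [179.9, 0.0, 86.7]
contact_force: [-0.3, -0.6, -1.5]
grip_width: 28.0
t 55.12 pos [594.  -85.1 210.5] rot [1.7994e+02 1.0000e-02 8.6700e+01] F [-0.3 -0.6 -1.5] w 28.0
0 u 268.2 376.2 v 203.2
-1 u 268.3 376.2 v 205.0
-2 u 268.5 376.3 v 206.7
clamp pred u 270.5 371.4 v 188.5
```

View pics/w26c.png

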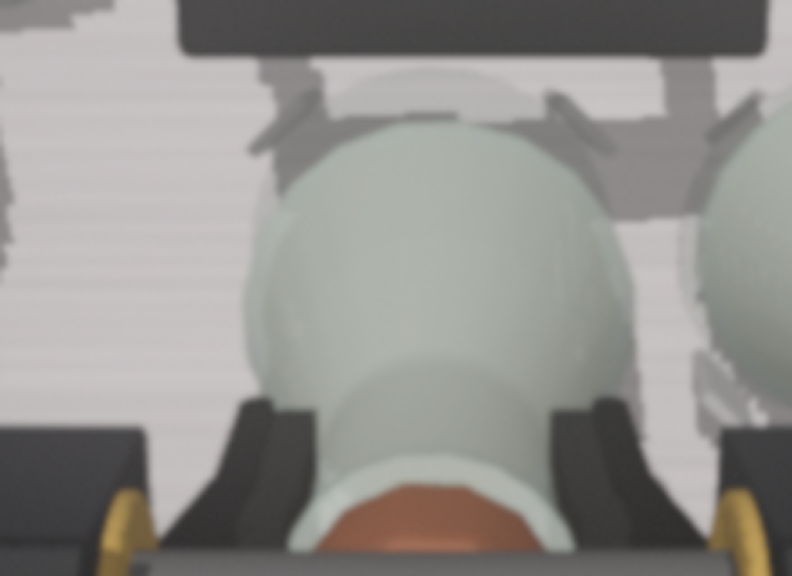

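```bash

python3 -m crank '[[0,0,0,0.0016,-0.0004,0.006,1],[0,0,0,0,0,0.007,1],[0,0,0,0,0,0.006,1],[0,0,0,0,0,0.004,1],[0,0,0,0,0,0,1]]'
python3 -m crank '[[0,0,0,0,0,0,1],[0,0,0,0,0,0,1],[0,0,0,0,0,0,1]]'
python3 - <<'E'
from h import *
go([593.5,-83.4,179.3],86.7)
E
```

```text
time_s: 55.58
position: [592.3, -83.1, 184.7]
tool_rot: [-179.8, -0.0, 86.7]
contact_force: [-0.2, 0.2, -1.2]
grip_width: 27.6
time_s: 55.83
position: [593.6, -83.5, 187.2]
tool_rot: [180.0, 0.0, 86.7]
contact_force: [0.1, -0.2, -2.1]
grip_width: 27.9
t 55.83 pos [593.6 -83.5 187.2] rot [1.7996e+02 1.0000e-02 8.6700e+01] F [ 0.1 -0.2 -2.1] w 27.9
 turn [ 0.0007  0.0001 -0.    ] shift after turn [ 0.     -0.0001  0.0079] shift now [ 0.     -0.0001  0.0079] rows >= turn 0.0 shift 0.2
```

```bash

python3 -m crank '[[0,0,0,0,0,0.003,1],[0,0,0,0,0,0.003,1],[0,0,0,0,0,0.0015,1],[0,0,0,0,0,0,1],[0,0,0,0,0,0,1]]'
python3 -m crank '[[0,0,0,0,0,0.0005,1],[0,0,0,0,0,0.0005,1],[0,0,0,0,0,0,1],[0,0,0,0,0,0,1]]'

```

```text
time_s: 56.25
position: [593.2, -83.3, 179.1]
tool_rot: [-180.0, -0.0, 86.7]
contact_force: [0.6, -0.5, -1.0]
grip_width: 27.5
time_s: 56.58
position: [593.5, -83.4, 178.8]
tool_rot: [180.0, 0.0, 86.7]
contact_force: [-0.2, -0.3, 3.0]
grip_width: 27.6
```

```bash

python3 -m crank '[[0,0,0,0,0,0,0.5],[0,0,0,0,0,0,0.5],[0,0,0,0,0,-0.01,0.5],[0,0,0,0,0,-0.03,0.5],[0,0,0,0,0,-0.035,0.5]]'
python3 -m crank '[[0,0,0,0,0,-0.03,0.5],[0,0,0,0.02,0,-0.015,0.5],[0,0,0,0.035,-0.004,0,0.5],[0,0,0,0.037,-0.004,0,0.5],[0,0,0,0.037,-0.004,0,0.5]]'
python3 -m crank '[[0,0,0,0.037,-0.004,0,0.5],[0,0,0,0.037,-0.004,0,0.5],[0,0,0,0.037,-0.004,0,0.5],[0,0,0,0.037,-0.004,0,0.5],[0,0,0,0.037,-0.005,0,0.5]]'
python3 -m crank '[[0,0,0,0.035,-0.005,0.02,0.5],[0,0,0,0.02,-0.003,0.03,0.5],[0,0,0,0.01,0,0.03,0.5],[0,0,0,0,0,0.03,0.5],[0,0,0,0,0,0.02,0.5]]'
python3 -m crank '[[0,0,0,0,0,0,0.5],[0,0,0,0,0,0,0.5],[0,0,0,0,0,0,0.5],[0,0,0,0,0,0,0.5],[0,0,0,0,0,0,0.5]]'
python3 - <<'E'
from fl import *
go([574.4,300.1,130],86.7); c=snap("wrist","w27")
t=snap("top","t27"); s=snap("side","s27");t.crop(260,140,400,310,3.5,"t27c");s.crop(240,160,390,280,5,"s27c")
E
```

```text
time_s: 57.0
position: [591.5, -82.9, 251.6]
tool_rot: [-179.7, -0.1, 86.7]
contact_force: [1.1, -0.5, -0.6]
grip_width: 42.7
time_s: 57.42
position: [588.9, 47.0, 299.8]
tool_rot: [179.9, -0.0, 86.6]
contact_force: [0.2, -0.0, 0.6]
grip_width: 43.4
time_s: 57.83
position: [578.2, 233.9, 299.2]
tool_rot: [179.9, -0.0, 86.7]
contact_force: [0.9, -0.2, 0.2]
grip_width: 43.6
time_s: 58.25
position: [572.6, 298.2, 165.4]
tool_rot: [-179.8, 0.1, 86.8]
contact_force: [-0.2, -0.5, -0.3]
grip_width: 43.1
time_s: 58.67
position: [575.6, 297.6, 171.0]
tool_rot: [179.8, -0.1, 86.7]
contact_force: [0.0, -0.1, -0.9]
grip_width: 43.5
t 58.67 pos [575.6 297.6 171. ] rot [ 1.7979e+02 -9.0000e-02  8.6680e+01] F [ 0.  -0.1 -0.9] w 43.5
 turn [ 0.0037 -0.0016 -0.0004] shift after turn [ 0.0024 -0.0014  0.041 ] shift now [ 0.0023 -0.0015  0.041 ] rows >= turn 0.0 shift 1.0
```

View pics/s27c.png

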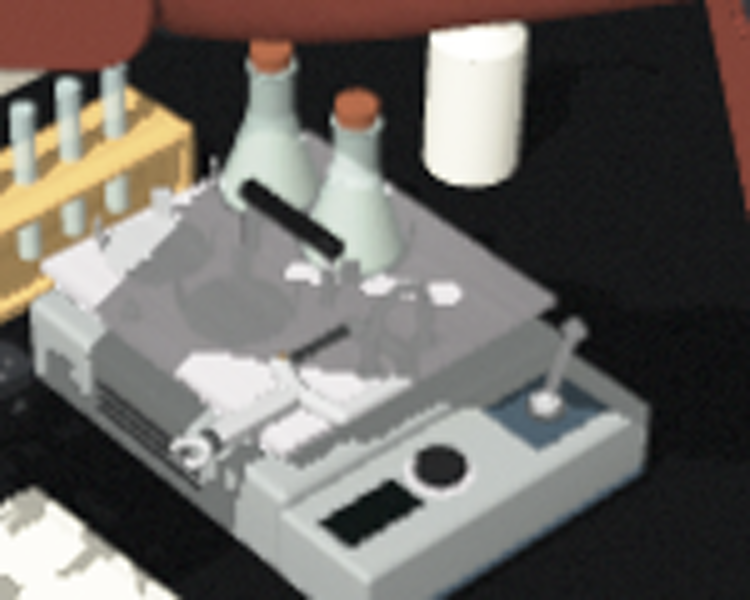

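View pics/w27.png

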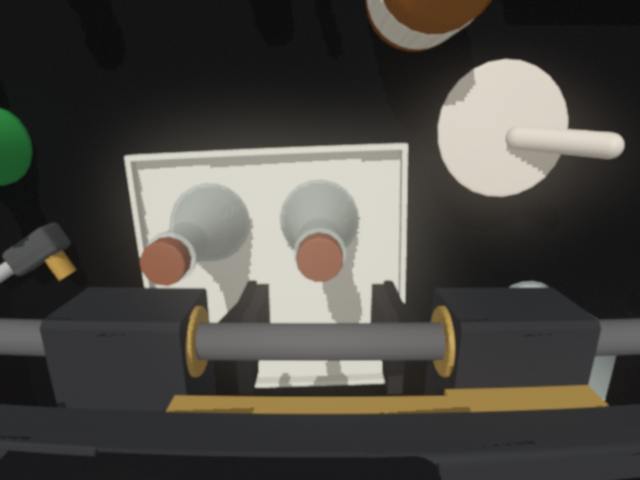

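```bash

python3 -m crank '[[0,0,0,0.0023,-0.0013,0.02,0.5],[0,0,0,0,0,0.02,0.5],[0,0,0,0,0,0.02,0.5],[0,0,0,0,0,0.02,0.5],[0,0,0,0,0,0.01,0.5]]'
python3 -m crank '[[0,0,0,0,0,0.003,0.5],[0,0,0,0,0,0,0.5],[0,0,0,0,0,0,0.5],[0,0,0,0,0,0,0.5],[0,0,0,0,0,0,0.5]]'
python3 -m crank '[[0,0,0,0,0,0,0.5],[0,0,0,0,0,0,0.5],[0,0,0,0,0,0,0.5]]'
python3 - <<'E'
from fl import *
go([574.4,300.1,78],86.7)
E
```

```text
time_s: 59.23
position: [571.7, 299.2, 75.8]
tool_rot: [-179.8, 0.1, 86.7]
contact_force: [-0.1, 0.2, -0.0]
grip_width: 43.5
time_s: 59.65
position: [574.1, 300.2, 77.0]
tool_rot: [179.9, -0.1, 86.7]
contact_force: [0.6, 0.2, -0.2]
grip_width: 43.3
time_s: 59.9
position: [573.2, 299.8, 75.7]
tool_rot: [180.0, -0.0, 86.7]
contact_force: [0.7, 0.9, -0.8]
grip_width: 43.5
t 59.90 pos [573.2 299.8  75.7] rot [ 1.7997e+02 -1.0000e-02  8.6700e+01] F [ 0.7  0.9 -0.8] w 43.5
 turn [ 0.0006 -0.0003  0.    ] shift after turn [ 0.0003  0.0011 -0.0023] shift now [ 0.0003  0.0011 -0.0023] rows >= turn 0.0 shift 0.1
```

```bash

python3 -m crank '[[0,0,0,0,0.001,-0.002,0.5],[0,0,0,0,0,0,1],[0,0,0,0,0,0,1],[0,0,0,0,0,0,1],[0,0,0,0,0,0,1]]' 20
python3 - <<'E'
from h import *
st()
E
python3 -m crank '[[0,0,0,0,0,-0.01,1],[0,0,0,0,0,-0.02,1],[0,0,0,0,0,-0.035,1],[0,0,0,0,0,-0.035,1],[0,0,0,0,0,-0.035,1]]'
python3 -m crank '[[0,0,0,-0.015,0.006,-0.035,1],[0,0,0,-0.025,0.01,-0.01,1],[0,0,0,-0.034,0.015,0,1],[0,0,0,-0.034,0.015,0,1],[0,0,0,-0.034,0.015,0,1]]'
python3 -m crank '[[0,0,0,-0.034,0.015,0,1],[0,0,0,-0.034,0.015,0,1],[0,0,0,-0.034,0.014,0,1],[0,0,0,-0.027,0.011,0,1],[0,0,0,-0.014,0.005,0,1]]'
python3 -m crank '[[0,0,0,0,0,0,1],[0,0,0,0,0,0,1],[0,0,0,0,0,0,1],[0,0,0,0,0,0,1],[0,0,0,0,0,0,1]]'
python3 - <<'E'
from fl import *
go([678.9,7.7,209],86.7)
E
```

```text
time_s: 60.32
position: [574.1, 299.7, 77.2]
tool_rot: [180.0, 0.0, 86.7]
contact_force: [0.8, 0.8, -1.0]
grip_width: 27.5
t 60.32 pos [574.1 299.7  77.2] rot [179.99   0.    86.7 ] F [ 0.8  0.8 -1. ] w 27.5
time_s: 60.73
position: [573.4, 299.5, 213.7]
tool_rot: [-179.9, 0.0, 86.7]
contact_force: [0.8, 0.7, -2.0]
grip_width: 27.4
time_s: 61.15
position: [627.0, 153.3, 258.5]
tool_rot: [179.9, -0.0, 86.8]
contact_force: [0.1, -0.8, -1.6]
grip_width: 27.6
time_s: 61.57
position: [679.0, 4.1, 257.5]
tool_rot: [180.0, 0.1, 86.5]
contact_force: [0.4, 1.3, -0.9]
grip_width: 27.8
time_s: 61.98
position: [678.1, 9.9, 257.5]
tool_rot: [-180.0, -0.0, 86.8]
contact_force: [0.4, 0.2, -2.1]
grip_width: 27.4
t 61.98 pos [678.1   9.9 257.5] rot [-1.800e+02 -2.000e-02  8.681e+01] F [ 0.4  0.2 -2.1] w 27.4
 turn [-0.     -0.0003  0.002 ] shift after turn [-0.0021  0.0009  0.0485] shift now [-0.0021  0.0009  0.0485] rows >= turn 0.0 shift 1.2
```

```bash

python3 -m crank '[[0,0,0,-0.0015,0.0009,0.015,1],[0,0,0,0,0,0.015,1],[0,0,0,0,0,0.012,1],[0,0,0,0,0,0.005,1],[0,0,0,0,0,0,1]]'
python3 -m crank '[[0,0,0,0,0,0,1],[0,0,0,0,0,0,1],[0,0,0,0,0,0,1],[0,0,0,0,0,0,1],[0,0,0,0,0,0,1]]'
cat > chk.py <<'E'
from fl import *
import sys
cx,cy,tag=float(sys.argv[1]),float(sys.argv[2]),sys.argv[3]
s=st();c=snap("wrist",tag); c.crop(200,170,420,330,3.6,tag+"c")
th=np.linspace(0,2*np.pi,400); tcp=s["position"]; f=lambda u,o,k:(u-o)*k
for o in (0,-1,-2):
    q=c.proj(np.c_[tcp[0]+32*np.cos(th),tcp[1]+o+32*np.sin(th),np.full(400,tcp[2]-73.4+4)]); print(o,"flask pred in crop: u %.0f %.0f v %.0f"%((q[:,0].min()-200)*3.6,(q[:,0].max()-200)*3.6,(q[:,1].min()-170)*3.6))
q=c.proj(np.c_[cx+34*np.cos(th),cy+34*np.sin(th),np.full(400,106)]);print("clamp pred in crop u %.0f %.0f v %.0f"%((q[:,0].min()-200)*3.6,(q[:,0].max()-200)*3.6,(q[:,1].min()-170)*3.6))
go([cx,cy,179.3],86.7)
E
python3 chk.py 678.9 7.7 w28
```

```text
time_s: 62.4
position: [678.1, 7.4, 208.2]
tool_rot: [-179.8, -0.0, 86.7]
contact_force: [-0.5, 0.4, -1.2]
grip_width: 27.4
time_s: 62.82
position: [679.6, 6.6, 211.0]
tool_rot: [179.9, 0.0, 86.7]
contact_force: [-0.4, -0.8, -1.4]
grip_width: 27.3
t 62.82 pos [679.6   6.6 211. ] rot [179.93   0.    86.69] F [-0.4 -0.8 -1.4] w 27.3
0 flask pred in crop: u 245 634 v 120
-1 flask pred in crop: u 246 634 v 126
-2 flask pred in crop: u 246 634 v 132
clamp pred in crop u 253 616 v 68
t 62.87 pos [679.5   6.6 210.9] rot [179.95   0.    86.69] F [-0.5 -0.8 -1.7] w 27.6
 turn [ 0.0008  0.     -0.0001] shift after turn [ 0.0011 -0.0006  0.0316] shift now [ 0.0011 -0.0007  0.0316] rows >= turn 0.0 shift 0.8
```

View pics/w28c.png

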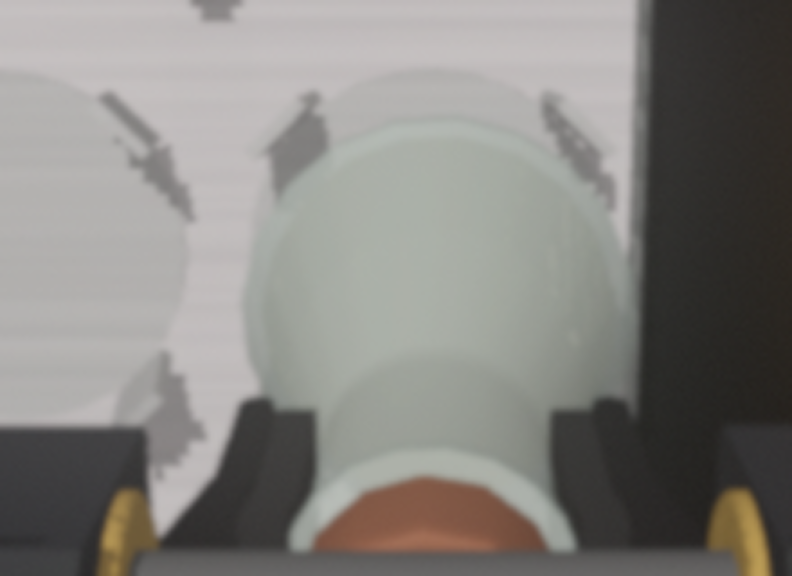

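```bash

python3 -m crank '[[0,0,0,0.001,-0.0005,0.006,1],[0,0,0,0,0,0.007,1],[0,0,0,0,0,0.006,1],[0,0,0,0,0,0.004,1],[0,0,0,0,0,0,1]]'
python3 -m crank '[[0,0,0,0,0,0,1],[0,0,0,0,0,0,1],[0,0,0,0,0,0,1]]'
python3 - <<'E'
from h import *
go([678.9,7.7,179.3],86.7)
E
```

```text
time_s: 63.28
position: [677.7, 7.8, 185.0]
tool_rot: [-179.8, -0.0, 86.7]
contact_force: [-0.4, 0.1, -1.3]
grip_width: 27.4
time_s: 63.53
position: [679.1, 7.6, 187.7]
tool_rot: [180.0, 0.0, 86.7]
contact_force: [-0.1, 0.7, -2.2]
grip_width: 27.6
t 63.53 pos [679.1   7.6 187.7] rot [179.96   0.    86.7 ] F [-0.1  0.7 -2.2] w 27.6
 turn [0.0007 0.     0.    ] shift after turn [ 0.     -0.0002  0.0084] shift now [ 0.     -0.0002  0.0084] rows >= turn 0.0 shift 0.2
```

```bash

python3 -m crank '[[0,0,0,0,0,0.003,1],[0,0,0,0,0,0.003,1],[0,0,0,0,0,0.0015,1],[0,0,0,0,0,0,1],[0,0,0,0,0,0,1]]'
python3 -m crank '[[0,0,0,0,0,0.0005,1],[0,0,0,0,0,0.0005,1],[0,0,0,0,0,0,1],[0,0,0,0,0,0,1]]'

```

```text
time_s: 63.95
position: [678.7, 7.7, 179.6]
tool_rot: [-180.0, 0.0, 86.7]
contact_force: [-0.2, -0.0, -1.0]
grip_width: 28.0
time_s: 64.28
position: [678.9, 7.6, 179.2]
tool_rot: [180.0, 0.0, 86.7]
contact_force: [-0.0, -0.3, 1.4]
grip_width: 27.7
```

```bash

python3 -m crank '[[0,0,0,0,0,0,0.5],[0,0,0,0,0,0,0.5],[0,0,0,0,0,-0.01,0.5],[0,0,0,0,0,-0.03,0.5],[0,0,0,0,0,-0.035,0.5]]'
python3 -m crank '[[0,0,0,0,0,-0.03,0.5],[0,0,0,0.01,-0.01,-0.015,0.5],[0,0,0,0.03,-0.022,0,0.5],[0,0,0,0.031,-0.023,0,0.5],[0,0,0,0.031,-0.023,0,0.5]]'
python3 -m crank '[[0,0,0,0.031,-0.023,0,0.5],[0,0,0,0.031,-0.023,0,0.5],[0,0,0,0.031,-0.023,0,0.5],[0,0,0,0.031,-0.023,0,0.5],[0,0,0,0.028,-0.02,0,0.5]]'
python3 -m crank '[[0,0,0,0.02,-0.013,0.02,0.5],[0,0,0,0.01,-0.006,0.03,0.5],[0,0,0,0,0,0.03,0.5],[0,0,0,0,0,0.03,0.5],[0,0,0,0,0,0.02,0.5]]'
python3 -m crank '[[0,0,0,0,0,0,0.5],[0,0,0,0,0,0,0.5],[0,0,0,0,0,0,0.5],[0,0,0,0,0,0,0.5],[0,0,0,0,0,0,0.5]]'
python3 - <<'E'
from fl import *
go([486.2,302.9,78],86.7); c=snap("wrist","w29")
for x in stoppers(c,(250,200,390,316),200,4000): print(np.round(x[0],1),np.round(x[3],1),np.round(c.plane(x[0],118),1))
E
```

```text
time_s: 64.7
position: [677.0, 7.8, 251.8]
tool_rot: [-179.6, -0.0, 86.7]
contact_force: [0.2, -0.1, 0.1]
grip_width: 42.6
time_s: 65.12
position: [606.3, 114.6, 300.2]
tool_rot: [179.9, -0.0, 86.6]
contact_force: [1.4, 0.5, 0.1]
grip_width: 43.7
time_s: 65.53
position: [502.3, 274.0, 300.0]
tool_rot: [179.9, -0.1, 86.7]
contact_force: [-0.4, 0.9, 0.2]
grip_width: 43.7
time_s: 65.95
position: [485.1, 303.3, 166.6]
tool_rot: [-179.9, 0.1, 86.8]
contact_force: [-0.3, 0.2, -0.7]
grip_width: 43.6
time_s: 66.37
position: [487.8, 303.7, 171.2]
tool_rot: [179.8, -0.1, 86.7]
contact_force: [0.1, 0.7, 0.5]
grip_width: 43.3
t 66.37 pos [487.8 303.7 171.2] rot [ 1.7981e+02 -1.0000e-01  8.6690e+01] F [0.1 0.7 0.5] w 43.3
 turn [ 0.0033 -0.0018 -0.0002] shift after turn [-0.0009 -0.0016  0.0932] shift now [-0.0011 -0.0019  0.0931] rows >= turn 0.0 shift 2.2
[318.5 262.7] [43.8 46.8] [485.9 305.6 118. ]
```

```bash

python3 -m crank '[[0,0,0,0,-0.0012,0.02,0.5],[0,0,0,0,0,0.02,0.5],[0,0,0,0,0,0.02,0.5],[0,0,0,0,0,0.02,0.5],[0,0,0,0,0,0.01,0.5]]'
python3 -m crank '[[0,0,0,0,0,0.001,0.5],[0,0,0,0,0,0,0.5],[0,0,0,0,0,0,0.5],[0,0,0,0,0,0,0.5],[0,0,0,0,0,0,0.5]]'
python3 -m crank '[[0,0,0,0,0,0,0.5],[0,0,0,0,0,0,0.5],[0,0,0,0,0,0,0.5]]'
python3 - <<'E'
from fl import *
go([486,303.1,78],86.7)
E
```

```text
time_s: 66.83
position: [484.4, 302.8, 77.1]
tool_rot: [-179.9, 0.1, 86.7]
contact_force: [-0.9, -0.6, -0.4]
grip_width: 43.8
time_s: 67.25
position: [486.3, 303.8, 79.3]
tool_rot: [179.9, -0.1, 86.7]
contact_force: [0.5, -0.3, -0.5]
grip_width: 43.6
time_s: 67.5
position: [485.5, 303.4, 78.2]
tool_rot: [180.0, -0.0, 86.7]
contact_force: [0.1, 0.3, 0.4]
grip_width: 43.8
t 67.50 pos [485.5 303.4  78.2] rot [ 1.7997e+02 -2.0000e-02  8.6700e+01] F [0.1 0.3 0.4] w 43.8
 turn [ 0.0006 -0.0003  0.0001] shift after turn [-0.0003  0.0005  0.0002] shift now [-0.0003  0.0005  0.0002] rows >= turn 0.0 shift 0.0
```

```bash

python3 -m crank '[[0,0,0,0,0.0003,0,1],[0,0,0,0,0,0,1],[0,0,0,0,0,0,1],[0,0,0,0,0,0,1],[0,0,0,0,0,0,1]]' 20
python3 -m crank '[[0,0,0,0,0,-0.01,1],[0,0,0,0,0,-0.02,1],[0,0,0,0,0,-0.035,1],[0,0,0,0,0,-0.035,1],[0,0,0,0,0,-0.035,1]]'
python3 -m crank '[[0,0,0,-0.015,0.007,-0.035,1],[0,0,0,-0.025,0.011,-0.01,1],[0,0,0,-0.034,0.016,0,1],[0,0,0,-0.034,0.016,0,1],[0,0,0,-0.034,0.016,0,1]]'
python3 -m crank '[[0,0,0,-0.034,0.016,0,1],[0,0,0,-0.034,0.016,0,1],[0,0,0,-0.034,0.014,0,1],[0,0,0,-0.026,0.011,0,1],[0,0,0,-0.013,0.006,0,1]]'
python3 -m crank '[[0,0,0,0,0,0,1],[0,0,0,0,0,0,1],[0,0,0,0,0,0,1],[0,0,0,0,0,0,1],[0,0,0,0,0,0,1]]'
python3 - <<'E'
from fl import *
go([599.1,12.3,210],86.7)
E
```

```text
time_s: 67.92
position: [485.6, 303.3, 77.7]
tool_rot: [180.0, 0.0, 86.7]
contact_force: [-0.3, 0.5, -0.7]
grip_width: 27.2
time_s: 68.33
position: [484.9, 303.0, 214.3]
tool_rot: [-179.9, 0.0, 86.7]
contact_force: [0.3, 0.6, -1.3]
grip_width: 27.5
time_s: 68.75
position: [543.5, 156.6, 259.1]
tool_rot: [179.9, -0.0, 86.8]
contact_force: [1.7, 0.4, -1.0]
grip_width: 27.3
time_s: 69.17
position: [598.6, 9.7, 258.2]
tool_rot: [180.0, 0.1, 86.5]
contact_force: [-0.3, 0.6, -2.7]
grip_width: 27.4
time_s: 69.58
position: [597.8, 14.8, 257.9]
tool_rot: [180.0, -0.0, 86.8]
contact_force: [-0.3, -0.3, -1.4]
grip_width: 27.3
t 69.58 pos [597.8  14.8 257.9] rot [ 1.800e+02 -2.000e-02  8.681e+01] F [-0.3 -0.3 -1.4] w 27.3
 turn [ 0.     -0.0003  0.0019] shift after turn [-0.0024  0.0014  0.0479] shift now [-0.0024  0.0014  0.0479] rows >= turn 0.0 shift 1.2
```

```bash

python3 -m crank '[[0,0,0,-0.0018,0.0013,0.015,1],[0,0,0,0,0,0.015,1],[0,0,0,0,0,0.012,1],[0,0,0,0,0,0.005,1],[0,0,0,0,0,0,1]]'
python3 -m crank '[[0,0,0,0,0,0,1],[0,0,0,0,0,0,1],[0,0,0,0,0,0,1],[0,0,0,0,0,0,1],[0,0,0,0,0,0,1]]'
python3 chk.py 599.1 12.3 w30
```

```text
time_s: 70.0
position: [598.1, 12.2, 208.9]
tool_rot: [-179.8, -0.0, 86.7]
contact_force: [0.3, -0.1, -2.5]
grip_width: 27.4
time_s: 70.42
position: [599.7, 11.3, 211.5]
tool_rot: [179.9, 0.0, 86.7]
contact_force: [-0.9, -1.4, -1.5]
grip_width: 27.7
t 70.42 pos [599.7  11.3 211.5] rot [1.7993e+02 1.0000e-02 8.6690e+01] F [-0.9 -1.4 -1.5] w 27.7
0 flask pred in crop: u 245 635 v 120
-1 flask pred in crop: u 246 635 v 126
-2 flask pred in crop: u 247 635 v 132
clamp pred in crop u 254 616 v 69
t 70.47 pos [599.5  11.4 211.3] rot [179.95   0.    86.7 ] F [ 0.9  0.2 -1.7] w 27.4
 turn [ 0.0008  0.     -0.    ] shift after turn [ 0.0009 -0.0005  0.032 ] shift now [ 0.0009 -0.0005  0.032 ] rows >= turn 0.0 shift 0.8
```

View pics/w30c.png

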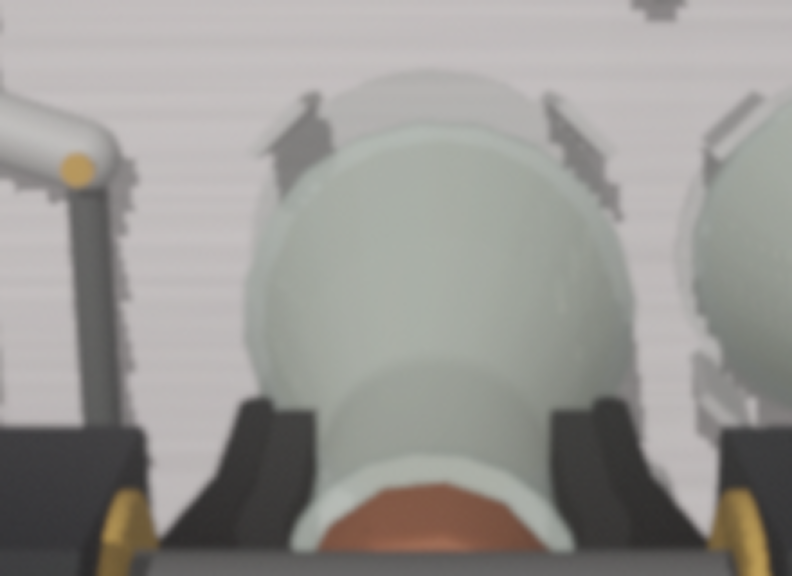

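```bash

python3 -m crank '[[0,0,0,0.0012,-0.0004,0.006,1],[0,0,0,0,0,0.007,1],[0,0,0,0,0,0.006,1],[0,0,0,0,0,0.004,1],[0,0,0,0,0,0,1]]'
python3 -m crank '[[0,0,0,0,0,0,1],[0,0,0,0,0,0,1],[0,0,0,0,0,0,1]]'
python3 - <<'E'
from h import *
go([599.1,12.6,179.3],86.7)
E
```

```text
time_s: 70.88
position: [597.9, 12.8, 185.7]
tool_rot: [-179.8, -0.0, 86.7]
contact_force: [-0.3, -0.1, -2.4]
grip_width: 27.1
time_s: 71.13
position: [599.2, 12.6, 188.2]
tool_rot: [180.0, 0.0, 86.7]
contact_force: [0.1, -0.5, -1.4]
grip_width: 27.4
t 71.13 pos [599.2  12.6 188.2] rot [179.96   0.    86.7 ] F [ 0.1 -0.5 -1.4] w 27.4
 turn [0.0007 0.     0.    ] shift after turn [-0.     -0.0001  0.0089] shift now [-0.     -0.0001  0.0089] rows >= turn 0.0 shift 0.2
```

```bash

python3 -m crank '[[0,0,0,0,0,0.003,1],[0,0,0,0,0,0.003,1],[0,0,0,0,0,0.002,1],[0,0,0,0,0,0,1],[0,0,0,0,0,0,1]]'
python3 -m crank '[[0,0,0,0,0,0.0005,1],[0,0,0,0,0,0.0005,1],[0,0,0,0,0,0,1],[0,0,0,0,0,0,1]]'
python3 -m crank '[[0,0,0,0,0,0,0.5],[0,0,0,0,0,0,0.5],[0,0,0,0,0,-0.01,0.5],[0,0,0,0,0,-0.03,0.5],[0,0,0,0,0,-0.035,0.5]]'
python3 -m crank '[[0,0,0,0,0,-0.035,0.5],[0,0,0,0,0,-0.035,0.5],[0,0,0,0,-0.035,-0.035,0.5],[0,0,0,0,-0.035,0,0.5],[0,0,0,0,-0.035,0,0.5]]'
python3 - <<'E'
from h import *
st()
E
```

```text
time_s: 71.55
position: [598.9, 12.7, 179.7]
tool_rot: [-180.0, -0.0, 86.7]
contact_force: [0.1, -0.4, -0.2]
grip_width: 27.4
time_s: 71.88
position: [599.3, 12.6, 179.5]
tool_rot: [179.9, 0.0, 86.7]
contact_force: [-0.1, -0.5, 5.3]
grip_width: 27.6
time_s: 72.3
position: [596.9, 12.9, 251.8]
tool_rot: [-179.6, -0.0, 86.7]
contact_force: [0.6, 0.3, 0.3]
grip_width: 42.5
time_s: 72.72
position: [499.7, 18.3, 356.1]
tool_rot: [179.7, 0.0, 86.7]
contact_force: [-0.1, 0.6, 0.8]
grip_width: 43.7
t 72.72 pos [499.7  18.3 356.1] rot [1.7975e+02 1.0000e-02 8.6700e+01] F [-0.1  0.6  0.8] w 43.7
```

```bash
python3 - <<'E'
from h import *
a=Cam("w9");t=Cam("t19");b=Cam("w23")
y=np.radians(-3.3);x=np.array([np.cos(y),np.sin(y),0]);yy=np.array([-x[1],x[0],0]); T=np.array([595.3,-35.6,100])
P,e=tri([(a,(408.5,244.1)),(t,(365.2,275.7))]); print(P,e,(P-T)@x,(P-T)@yy)
go([432.2,-138.4,200],86.7)
E
```

```text
[ 432.13030455 -109.94870869  115.16532828] [0.5378321667006145, 0.5378321667005989] -158.61931909582646 -83.61812963931854
t 72.72 pos [499.7  18.3 356.1] rot [1.7975e+02 1.0000e-02 8.6700e+01] F [-0.1  0.6  0.8] w 43.7
 turn [ 0.0044  0.0003 -0.    ] shift after turn [-0.1603 -0.0584  0.1561] shift now [-0.1603 -0.059   0.1559] rows >= turn 0.0 shift 5.5
```

```bash

python3 -m crank '[[0,0,0,-0.02,-0.01,0,1],[0,0,0,-0.03,-0.012,0,1],[0,0,0,-0.03,-0.012,0,1],[0,0,0,-0.03,-0.012,0,1],[0,0,0,-0.03,-0.012,0,1]]' 40
python3 -m crank '[[0,0,0,-0.02,0,0,1],[0,0,0,0,0,0.02,1],[0,0,0,0,0,0.03,1],[0,0,0,0,0,0.03,1],[0,0,0,0,0,0.03,1]]'
python3 -m crank '[[0,0,0,0,0,0,1],[0,0,0,0,0,0,1],[0,0,0,0,0,0,1],[0,0,0,0,0,0,1],[0,0,0,0,0,0,1]]'
python3 - <<'E'
from fl import *
go([432.2,-138.4,111],86.7)
w=snap("wrist","w31");t=snap("top","t31"); s=snap("side","s31");t.crop(260,140,400,310,3.5,"t31c");s.crop(240,140,390,290,5,"s31c")
for x in stoppers(t,(290,140,390,240),40): print("top",np.round(x[0],1),x[1],np.round(t.plane(x[0],220),1))
for x in stoppers(s,(240,140,330,230),30): print("side",np.round(x[0],1),x[1],np.round(s.plane(x[0],218),1))
E
```

```text
time_s: 73.13
position: [432.7, -118.9, 353.9]
tool_rot: [180.0, 0.0, 86.7]
contact_force: [1.0, -1.0, 0.0]
grip_width: 18.1
time_s: 73.55
position: [432.5, -138.3, 242.8]
tool_rot: [179.9, 0.0, 86.7]
contact_force: [0.7, -0.4, -0.6]
grip_width: 0.4
time_s: 73.97
position: [433.7, -138.5, 245.7]
tool_rot: [179.8, 0.1, 86.7]
contact_force: [-0.3, -0.3, 0.3]
grip_width: 0.5
t 73.97 pos [ 433.7 -138.5  245.7] rot [1.798e+02 9.000e-02 8.671e+01] F [-0.3 -0.3  0.3] w 0.5
 turn [0.0035 0.0016 0.0002] shift after turn [ 0.     -0.0015  0.1347] shift now [ 0.0002 -0.002   0.1346] rows >= turn 0.0 shift 3.2
top [314.3 161.4] 115 [677.9   8.4 220. ]
top [356.6 163.3] 121 [672.7 -87.2 220. ]
top [379.2 219.8] 810 [ 540.6 -134.4  220. ]
top [312.7 195.6] 106 [597.3  12.4 220. ]
top [355.1 197.7] 109 [591.9 -82.2 220. ]
side [262.7 150.8] 627 [823.7 -90.2 218. ]
side [293.8 169.7] 64 [674.5 -87.6 218. ]
side [269.6 181. ] 72 [680.1   9.  218. ]
side [310.8 180.9] 67 [594.5 -82.9 218. ]
side [286.7 193.1] 64 [599.1  14.1 218. ]
side [242.8 214.7] 42 [608.5 175.4 218. ]
```

View pics/s31c.png

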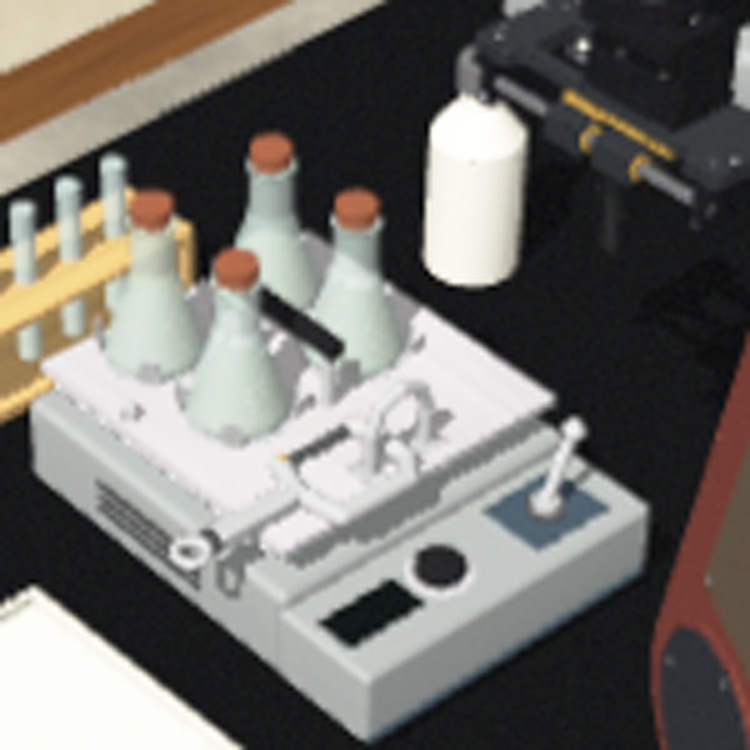

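View pics/t31c.png

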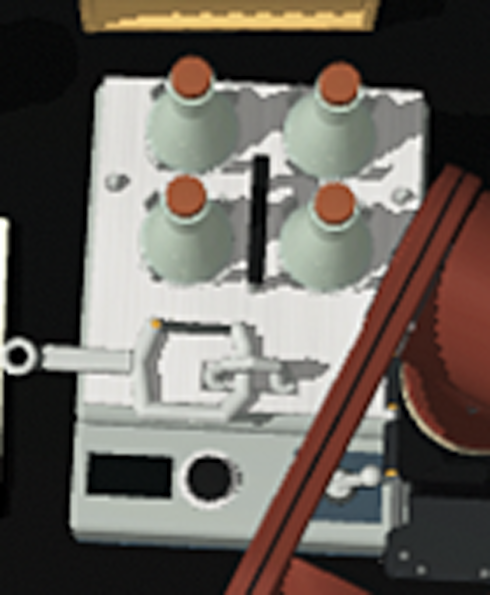

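View pics/w31.png

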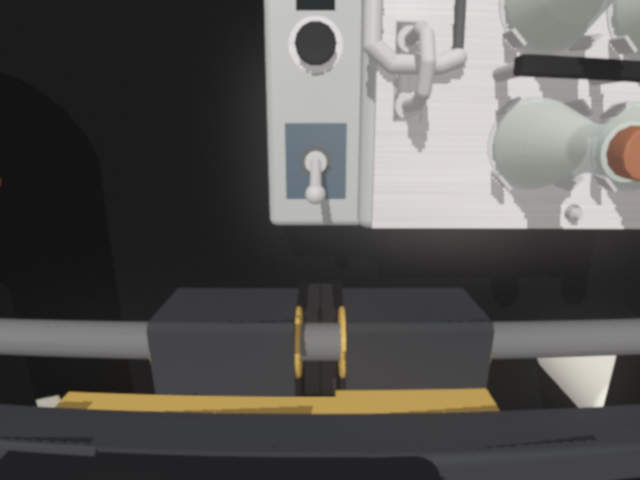

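```bash

python3 -m crank '[[0,0,0,0,-0.001,0.03,1],[0,0,0,0,0,0.035,1],[0,0,0,0,0,0.035,1],[0,0,0,0,0,0.025,1],[0,0,0,0,0,0.008,1]]'
python3 -m crank '[[0,0,0,0,0,0,1],[0,0,0,0,0,0,1],[0,0,0,0,0,0,1],[0,0,0,0,0,0,1],[0,0,0,0,0,0,1]]'
python3 - <<'E'
from fl import *
go([432.2,-138.4,111],86.7)
s=snap("side","s32");s.crop(290,190,390,290,6,"s32c")
E
```

```text
time_s: 74.53
position: [428.8, -136.5, 106.3]
tool_rot: [-179.6, -0.2, 86.7]
contact_force: [-1.6, 0.9, -0.9]
grip_width: 0.5
time_s: 74.95
position: [432.8, -138.6, 112.0]
tool_rot: [179.8, 0.1, 86.7]
contact_force: [0.1, -0.0, -0.1]
grip_width: 0.4
t 74.95 pos [ 432.8 -138.6  112. ] rot [1.7983e+02 8.0000e-02 8.6700e+01] F [ 0.1 -0.  -0.1] w 0.4
 turn [0.003  0.0013 0.    ] shift after turn [ 0.0001 -0.0006  0.001 ] shift now [ 0.0001 -0.0006  0.001 ] rows >= turn 0.0 shift 0.0
```

View pics/s32c.png

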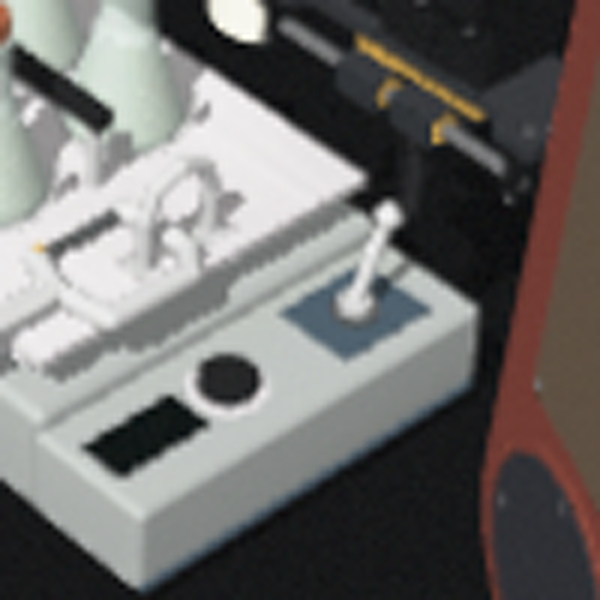

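```bash

python3 -m crank '[[0,0,0,0.004,0,0,1],[0,0,0,0.005,0,0,1],[0,0,0,0.005,0,0,1],[0,0,0,0.005,0,0,1],[0,0,0,0.005,0,0,1]]'
python3 -m crank '[[0,0,0,0.005,0,0,1],[0,0,0,0.005,0,0,1],[0,0,0,0.004,0,0,1],[0,0,0,0,0,0,1],[0,0,0,0,0,0,1]]'
python3 - <<'E'
from fl import *
st()
s=snap("side","s33");s.crop(290,190,390,290,6,"s33c")
E
```

```text
time_s: 75.42
position: [433.3, -113.7, 110.7]
tool_rot: [180.0, 0.0, 86.7]
contact_force: [-0.5, -2.1, 2.0]
grip_width: 0.5
time_s: 75.83
position: [433.5, -99.4, 110.0]
tool_rot: [-180.0, -0.0, 86.7]
contact_force: [-0.0, -0.2, 0.3]
grip_width: 0.6
t 75.83 pos [433.5 -99.4 110. ] rot [-1.7997e+02 -2.0000e-02  8.6750e+01] F [-0.  -0.2  0.3] w 0.6
```

View pics/s33c.png

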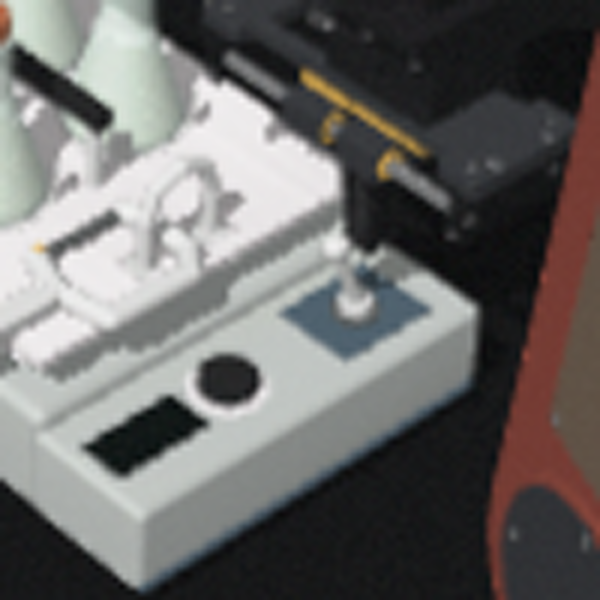

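Toggle has snapped over. Back off, rise clear, final check.

```bash

python3 -m crank '[[0,0,0,-0.01,0,0,1],[0,0,0,-0.02,0,0,1],[0,0,0,-0.02,0,-0.01,1],[0,0,0,-0.01,0,-0.03,1],[0,0,0,0,0,-0.035,1]]'
python3 -m crank '[[0,0,0,-0.02,0,-0.035,1],[0,0,0,-0.035,0,-0.035,1],[0,0,0,-0.035,0,-0.02,1],[0,0,0,-0.035,0,0,1],[0,0,0,-0.03,0,0,1]]'
python3 -m crank '[[0,0,0,-0.035,0,0,1],[0,0,0,-0.03,0,0,1],[0,0,0,0,0,0,1],[0,0,0,0,0,0,1],[0,0,0,0,0,0,1]]'
python3 - <<'E'
from fl import *
st();t=snap("top","t34"); s=snap("side","s34");t.crop(260,140,400,310,3.5,"t34c");s.crop(240,140,390,290,5,"s34c")
for x in stoppers(t,(290,140,390,240),40): print("top",np.round(x[0],1),x[1],np.round(t.plane(x[0],220),1))
E
```

```text
time_s: 76.3
position: [428.2, -161.7, 183.9]
tool_rot: [-179.7, -0.1, 86.6]
contact_force: [1.5, -0.2, 0.2]
grip_width: 0.6
time_s: 76.72
position: [421.7, -312.9, 272.2]
tool_rot: [179.8, 0.2, 86.7]
contact_force: [0.7, -0.0, -0.6]
grip_width: 0.7
time_s: 77.13
position: [417.4, -374.1, 269.3]
tool_rot: [-180.0, -0.1, 86.6]
contact_force: [-0.5, -0.4, -0.4]
grip_width: 0.2
t 77.13 pos [ 417.4 -374.1  269.3] rot [-1.7997e+02 -6.0000e-02  8.6640e+01] F [-0.5 -0.4 -0.4] w 0.2
top [314.3 161.4] 115 [677.9   8.4 220. ]
top [356.6 163.3] 121 [672.7 -87.2 220. ]
top [312.7 195.6] 106 [597.3  12.4 220. ]
top [355.1 197.7] 109 [591.9 -82.2 220. ]
```

View pics/t34c.png

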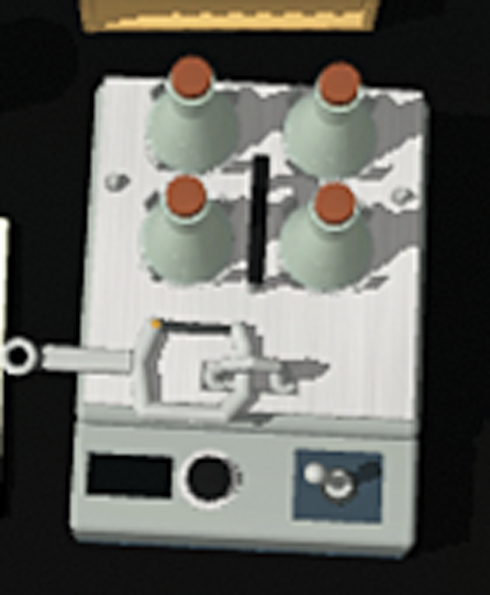

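View pics/s34c.png

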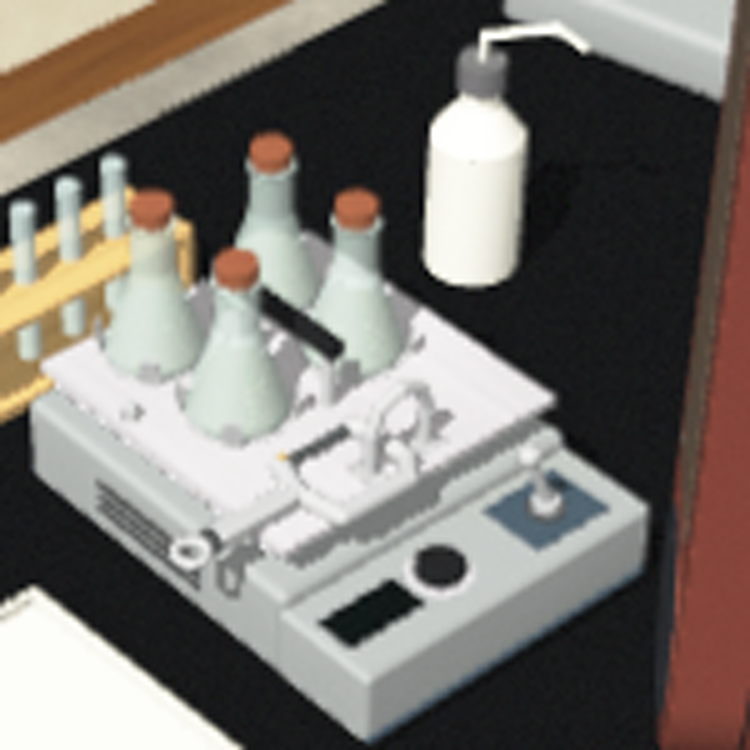

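View pics/t34.png

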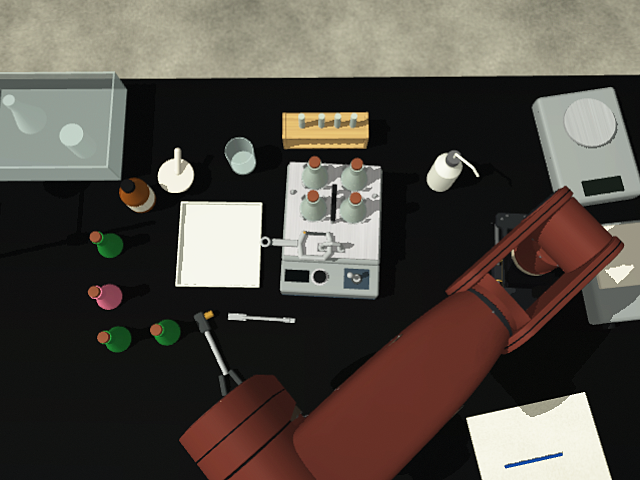

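```bash
python3 -m crank '[[0,0,0,0,0,0,1],[0,0,0,0,0,0,1],[0,0,0,0,0,0,1],[0,0,0,0,0,0,1]]'; python3 - <<'E'
from rig import job
print(job.job_done())
E
```

```text
time_s: 77.57
position: [418.2, -373.6, 269.9]
tool_rot: [180.0, 0.0, 86.7]
contact_force: [-0.4, -0.0, 0.3]
grip_width: 0.2
the job is handed in; nothing more can be done
None
```

The shaker is loaded and running, and I handed the job in at 77.6 s; no verdict came back. The platform is seated on both pins, the hook is clipped round the left U-bolt leg, all four flasks are in clamps, and the toggle is flipped.

- **Platform:** both pin tips show through the plate's holes and the U-bolt stands up through its slot. The press met the carriage at the expected height.
- **Hook:** the gate jammed against the leg on the first push, and backing off built about 27 N on the wrist. A 4–6 mm shift along the hook freed it. The last pictures show the gate shut, with only the left leg inside the bow.
- **Flasks:** in the last top and side pictures all four stand upright. Their stoppers are within about 2 mm of the clamp centres, against the 7 mm allowed. My first flask grip was about 2 mm off, because the colour blob also covered the stopper's visible side. I saw this in the wrist view and corrected for it before lowering that flask.
- **Toggle:** the last pictures show it leaning to the left, which is on.
- **Bystanders:** in the last top picture they are where they started, by eye. The gripper is clear of everything.

No check failed at the end. The fixed cameras and the wrist camera disagreed by up to about 2 mm, which is within the stated calibration.

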